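# Clear the squaring board, close the frame and check its diagonals

## Robot

A 7-joint arm with a two-finger parallel gripper is mounted at the origin on the work surface; the furniture and walls round the work are solid. World frame = base frame: x ahead of the robot, y to its left, z up, the work surface at z = 0. Lengths are in m, angles in rad, forces in N, time in s.
With the tool pointing down it reaches from about 0.425 to 0.925 m from the base axis. Payload 6.8 kg.
Tool frame: the origin (TCP) lies between the finger pads; the fingertips stand 11 mm ahead of it and the grasp point (between the pads) lies 8 mm behind it; z points along the fingers, y is the line along which they close (so a half turn about z gives the same grasp; the last joint's range is limited). The gripper opens to 85 mm and grips with 20 to 120 N. Pads are 22 mm wide; open, the fingers measure 114 mm over their backs; the gripper's body (76 mm by 85 mm) begins 54 mm behind the grasp point. The pads swing forward as they close: fully open they stand 13 mm farther back than shut.
Start: joints at [1.219, 0.477, 0.022, 1.555, -0.011, 1.109, -0.083], TCP at [0.163, -0.655, 0.242] pointing down, gripper open.
Joint ranges: [-2.96, 2.96], [-0.34, 2.1], [-1.41, 1.46], [0.24, 2.44], [-1.37, 4.51], [0.17, 1.92], [-2.96, 2.96]. Speed limits (rad/s): [2.39, 2.39, 3.14, 3.14, 3.14, 3.14, 3.14].

## Interface

Orientations are given as a rotation vector (axis times angle).
In Python, from bench import r gives the robot as it stands.
- The arm moves only by the tool send_rows, never from a script. Its argument "deltas" is a list of rows, each an object of numbers: "dx", "dy", "dz": the shift along the world's x, y, z in mm; "rx", "ry", "rz": the turn, a rotation vector about the world's x, y, z in degrees. A call has 1 to 5 rows; each row is the pose to reach, as a shift and turn from the pose commanded when the call began; what a row does not reach only later rows make up. A row lasts 1/12 s, in which the tool goes at most 41.7 mm and 7.16 degrees, less where a joint would pass 70% of its speed; a pose out of reach is approached as far as the arm can. A call with a gripper value outside its range is refused whole. "jaw" is the finger opening in mm, from 0 to 85.4, set as the call begins (left out, the last holds). The fingers move at their own pace and stop on an object; "newtons" is the grip in N (left out, the last holds). Time passes only in rows, so rows that repeat a pose let the fingers close. It gives the time, the measured TCP pose, the force, the opening and the grip force at its end, in the units of the state.
- r.get_obs(): the state, without advancing time (a new reading comes with each control period).
- r.grab_frame(name): name is "side" or "top" or "wrist"; returns a dict with "frame" (420x560x3 uint8, blue, green, red), "z_map" (420x560 float32, m along the optical axis (not along the pixel's ray), 0 where there is no reading), "vertical_fov" (degrees; the focal length in pixels is half the picture's height over the tangent of half this angle, whatever the lens; pixels are square), "cx", "cy" (the principal point, pixels), "distortion" ([k1, k2, p1, p2, k3] as OpenCV has them; the pictures are not rectified), "xyz" and "orientation" of the camera in the world. Camera axes: x right, y down, z forward; pixel columns grow to the right and rows downward; lengths in m; the calibration is good to about 2 mm. A picture is of the moment at which its call begins.
- r.hand_in(): hands the job in; it is judged then, once.
The state is a dict: "clock": time; "joints": joint angles; "qvel": joint speeds; "tau": joint torques, N m; "tcp_pos": TCP position; "orientation": TCP orientation; "contact_force": force on the tool from outside, world axes, zero at the start; "moment": the same for the moment, N m; "grip_width": finger opening in m; "gripper_force": force on a finger pad.
Only numpy, scipy, OpenCV 4.12 (cv2) and the standard library are available. Lean on these libraries where they do the work, as an engineer would, in place of code of your own. Each camera call takes 0.05 s, during which the arm holds its last target. There are 200 camera calls.

## Task

Hold the foam block as a scraper and wipe all the wooden offcuts off the squaring board onto the bench, without touching them with the fingers, and set the block down flat on the bench clear of the board. Then push the free end of the frame's pinned side bar round until its steel tab rests against the stop, and measure the frame's two inside diagonals with the aluminium slide rule, laid flat on the board with its two noses run out into opposite corners: first the diagonal that starts at the pin corner, then the other. Compare the two, and leave the rule lying run out corner to corner along the longer diagonal (if they agree within about 3 mm either will do); do not disturb the glue bottle, the tape roll or the marker.

Things in the scene. Friction and masses are not known exactly. Their poses are not given: they have to be found in the camera images.
- board: Fixed plywood board 260 x 270 x 24 mm; origin centre of its underside, z up, +x away from the robot and +y left at yaw 0. On it, near (-x), left and far wooden frame sides 24 mm wide, tops 48 mm above the bench; opening x -85 to +85, y -100 to +100 mm. Its right side is the pinned bar; with that open, offcuts can leave over the board's edge at y = -135 mm.
- bar (a joint): Angle (rad) of the wooden side bar about a pin at board x -97, y -112 mm. At 0 it points along +x, inner face at y -100; grows as it swings open, clockwise from above (1.57: along -y; limit 2.1). Starts at 1.55 to 1.8. 24 mm wide, 26 to 48 mm above the bench; stiff: needs about 9 N at the free end, stays where left.
- bar_peg (a point): Top centre of the round steel push peg at the bar's free end, 14 mm diameter, standing from 58 to 86 mm above the bench, 160 mm from the pin.
- bar_tab (a point): Point on the inner face of the steel tab that overhangs the bar's free end at 54 mm above the bench, 194 mm from the pin; it meets the stop.
- stop_face (a point): Point on the face of the steel stop, a 28 x 30 x 18 mm block clamped on the right end of the far side, 48 to 67 mm above the bench. With the bar closed, bar_tab and this point meet (within 2 mm horizontally). It was clamped up to 20 mm left or right of square, so the closed frame may be out of square.
- corner_a (a point): Inside corner near left, on the board's top; fixed.
- corner_b (a point): Inside corner near right, at the pin, on the board's top; fixed.
- corner_c (a point): Inside corner far right, at the bar's free end, on the board's top; moves with the bar, valid when it is closed. Opposite corner_a.
- corner_d (a point): Inside corner far left, on the board's top; fixed. Opposite corner_b.
- rule: Aluminium slide rule; origin centre of the beam's underside, x along it. Beam 170 x 26 x 18 mm, 0.32 kg; grip across it near the middle. Tail nose at -x; a tongue sliding in its top carries the other nose at +x and a black thumb block (20 mm long, 16 wide, 17 to 41 mm above the underside) centred 45 mm behind the nose axis.
- rule_tail (a point): Axis of the tail nose, an upright round pin of 5 mm radius, 105 mm from the rule's origin along -x, 10 mm above the underside. Seated in a corner its axis lies about 7 mm from the corner point.
- rule_nose (a point): Axis of the tongue's nose, an upright round pin of 5 mm radius, 105 mm from the rule's origin along +x when the tongue is in, 10 mm above the underside; moves out with the tongue. Seated in a corner its axis lies about 7 mm from the corner point.
- tongue (a joint): How far the tongue is run out (m), 0 to 0.075; the two nose axes are 0.210 m + this apart. It slides with about 0.4 N and stays where it is left. The frame's diagonals lie between 245 and 280 mm.
- scraper: Beige foam block, 60 (x) x 130 (y) x 45 mm high, 50 g; origin at the centre of its underside. Starts left of the board; it and the rule may have changed places.
- chip1: Loose wooden offcut 60 (x) x 24 x 12 mm, 15 g, lying on the board inside the frame; origin at the centre of its underside. Two to four of the offcuts are present.
- chip2: Loose wooden offcut 60 (x) x 24 x 12 mm, 15 g, lying on the board inside the frame; origin at the centre of its underside. Two to four of the offcuts are present.
- chip3: Loose wooden offcut 60 (x) x 24 x 12 mm, 15 g, lying on the board inside the frame; origin at the centre of its underside. Two to four of the offcuts are present.
- chip4: Loose wooden offcut 60 (x) x 24 x 12 mm, 15 g, lying on the board inside the frame; origin at the centre of its underside. Two to four of the offcuts are present.
- glue_bottle: Bystander: small white glue bottle, 29 mm diameter, 80 mm tall, far right; origin at its base. Leave alone.
- tape_roll: Bystander: roll of tape 100 mm across, 25 mm high, right; origin at its base. Leave alone.
- marker: Bystander: yellow marker pen 137 mm long, right; origin at its underside. Leave alone.

How it is judged:
By the outcome, as a careful person would: the job done as asked, in the order asked, and still so for the second after the job is handed in, with the robot touching nothing.
Of chip1, chip2, chip3, chip4 only 2 to 4 are there at a start; the rules pass over those that are not, and their reading is None.
At some moment in a run one of rule, scraper may be knocked a few centimetres aside while the robot is not near it.
Once in a run the grip may slacken for a moment while it holds something.
It also fails if it takes over 210 s, if anything falls off the work surface, if the arm or the gripper's body presses on something with over 40 N, if the wrist force passes 120 N, or if a joint passes its speed limit or range.

## Working session

There is one attempt and no reset: what is moved stays moved. The work goes in short steps, Python scripts to look and compute and a tool call to move; the robot and the scene stay as the last step left them, time stands still between calls to the robot, and variables do not carry over. Pictures are saved under pics/ and viewed, at most 14 in all, crops included, and the job is handed in when it is done.

Besides the shell and the picture viewer there is one more tool, called after ">>>" by a JSON object that holds its "method" and its "body". send_rows: Moves the arm, as the interface text tells. Its arguments: {"type":"object","properties":{"deltas":{"type":"array","items":{"type":"object","properties":{"dx":{"type":"number"},"dy":{"type":"number"},"dz":{"type":"number"},"rx":{"type":"number"},"ry":{"type":"number"},"rz":{"type":"number"}}}},"jaw":{"type":"number"},"newtons":{"type":"number"}},"required":["deltas"]}

```bash
ls; mkdir -p pics
cat > h.py <<'E'
from bench import r
import numpy as np, cv2, pickle
from scipy.spatial.transform import Rotation as R
def grab(name,save=None):
    f=r.grab_frame(name); pickle.dump(f,open(f'/tmp/{name}.pkl','wb'))
    if save: cv2.imwrite('pics/'+save+'.png',f['frame'])
    return f
def load(name): return pickle.load(open(f'/tmp/{name}.pkl','rb'))
def rays(f,uv):
    H=f['frame'].shape[0]; fo=H/2/np.tan(np.radians(f['vertical_fov'])/2)
    K=np.array([[fo,0,f['cx']],[0,fo,f['cy']],[0,0,1]])
    p=cv2.undistortPoints(np.array(uv,float).reshape(-1,1,2),K,np.array(f['distortion'],float)).reshape(-1,2)
    return np.c_[p,np.ones(len(p))]
def rot(f):
    o=np.array(f['orientation'],float)
    return o if o.shape==(3,3) else R.from_rotvec(o).as_matrix()
def onplane(f,uv,z):
    d=rays(f,uv)@rot(f).T; c=np.array(f['xyz']); s=(z-c[2])/d[:,2]
    return c+d*s[:,None]
def cloud(f):
    h,w=f['z_map'].shape; v,u=np.mgrid[:h,:w]
    d=rays(f,np.c_[u.ravel(),v.ravel()])
    return ((d*f['z_map'].reshape(-1,1))@rot(f).T+np.array(f['xyz'])).reshape(h,w,3)
def state():
    o=r.get_obs(); T=R.from_rotvec(o['orientation']).as_matrix()
    print('t',round(o['clock'],2),'tcp',np.round(np.array(o['tcp_pos'])*1e3,1),'yaxis deg',round(np.degrees(np.arctan2(T[1,1],T[0,1])),1),'z',np.round(T[:,2],3),'w',round(o['grip_width']*1e3,1),'gf',o['gripper_force'],'F',np.round(o['contact_force'],1),'q',np.round(o['joints'],2))
    return o
E
python3 - <<'E'
from h import *
state()
for n in('top','side'):
    f=grab(n,n+'0'); print(n,f['xyz'],f['orientation'],f['vertical_fov'],f['distortion'])
E
```

```text
pics
t 0.0 tcp [ 162.8 -654.5  241.3] yaxis deg -76.0 z [-0.001  0.002 -1.   ] w 85.4 gf 0.0 F [-0.6 -0.   0.3] q [ 1.22  0.48  0.02  1.56 -0.01  1.11 -0.08]
top [0.50063318 0.02763767 1.44874429] [-2.19842545  2.19370827 -0.06647336] 53.30634966678016 [0.04228032 0.         0.         0.         0.        ]
side [ 0.49478855 -1.0583261   0.88878118] [-2.21482697  0.096339   -0.06537009] 48.27344197635291 [0.01422254 0.         0.         0.         0.        ]
```

View pics/top0.png

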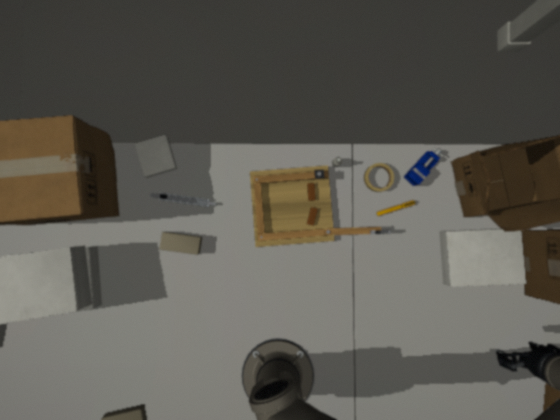

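View pics/side0.png

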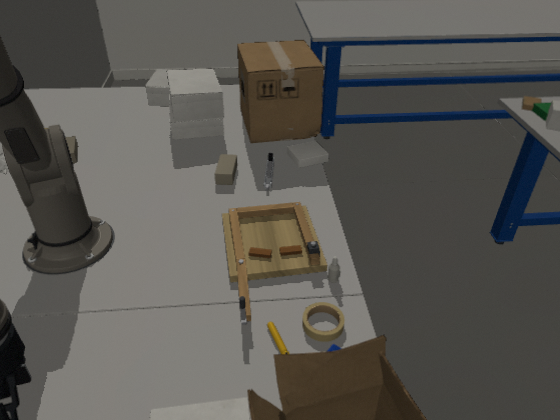

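Run:
```python
from h import *
f=load('top'); a=f['frame']
g=lambda x:np.clip(x.astype(float)*1.3,0,255).astype(np.uint8)
A=cv2.resize(g(a[150:260,240:395]),None,fx=5,fy=5,interpolation=cv2.INTER_CUBIC)
cv2.imwrite('pics/c1.png',A)
B=cv2.resize(g(a[180:265,140:225]),None,fx=5,fy=5,interpolation=cv2.INTER_CUBIC)
s=load('side')['frame']
C=cv2.resize(g(s[145:195,205:290]),None,fx=5,fy=5,interpolation=cv2.INTER_CUBIC)
cv2.imwrite('pics/c2.png',np.hstack([B[:425],np.pad(C[:425],((0,425-C.shape[0]),(0,0),(0,0)))])[:,:800])
```

```text
(no output)
```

View pics/c1.png

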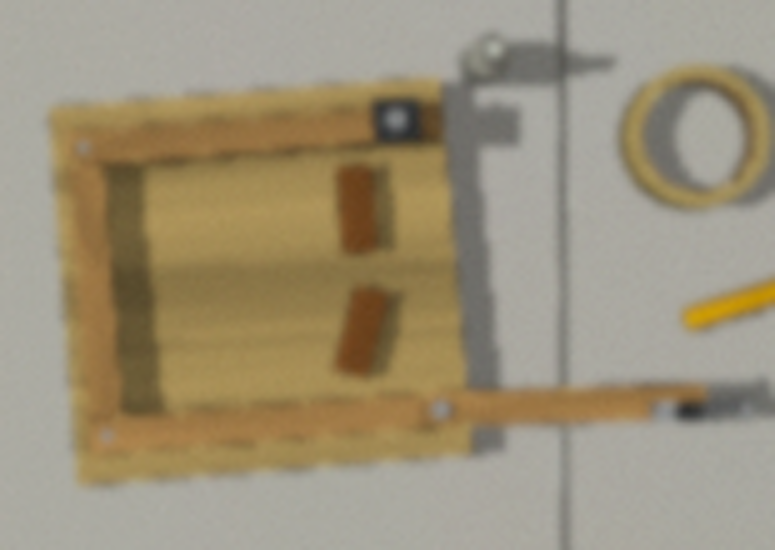

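View pics/c2.png

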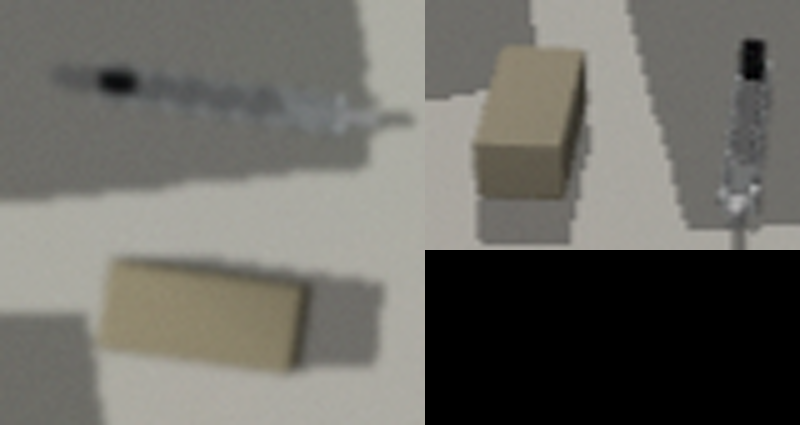

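```bash
cat >> h.py <<'E'
def crop2px(uv,x0,y0,s): return (np.array(uv,float)+.5)/s-.5+np.array([x0,y0])
E
python3 - <<'E'
from h import *
f=load('top'); P=lambda uv,z,x0=240,y0=150:np.round(onplane(f,crop2px(uv,x0,y0,5),z)*1e3,1)[:,:2]
b=P([(53,107),(445,80),(470,452),(82,484)],.024);print('board',b,b.mean(0))
print(np.linalg.norm(b-np.roll(b,1,0),axis=1))
print('screws',P([(85,147),(106,435),(440,410)],.048))
print('stop',P([(396,120)],.067),'stop corners',P([(376,100),(418,100),(420,143),(376,143)],.067),'peg',P([(690,410)],.086))
print('chips',P([(357,208),(363,331)],.036))
print('inside corners top',P([(108,166),(436,147)],.048))
s=P([(112,262),(305,285),(290,372),(100,345)],.045,140,180);print('scr',s,s.mean(0))
print('rule thumb',P([(118,82)],.041,140,180),'ends',P([(55,75),(410,121)],.018,140,180))
c=cloud(f)
for n,m,k in (('thumb',(163,196),1),('bench',(230,150),2),('stop',(319,174),1),('scr',(181,243),2),('floor board',(280,210),2),('bar',(355,231),1)):
    u,v=m; q=c[v-k:v+k+1,u-k:u+k+1].reshape(-1,3); print(n,np.round(np.median(q,0)*1e3,1),np.round(q[:,2].std()*1e3,1))
E
```

```text
board [[ 688.3   96.8]
 [ 707.6 -171.7]
 [ 453.6 -187.3]
 [ 431.4   75.9]] [570.225 -46.575]
[257.74875363 269.19275622 254.47860421 264.13458691]
screws [[ 658.2   74. ]
 [ 465.1   59.2]
 [ 482.3 -163.8]]
stop [[ 674.6 -133. ]] stop corners [[ 687.9 -119.8]
 [ 687.9 -147.7]
 [ 659.3 -148.9]
 [ 659.2 -119.7]] peg [[ 483.3 -320.7]]
chips [[ 618.5 -110. ]
 [ 535.2 -113.8]]
inside corners top [[ 645.4   58.5]
 [ 658.8 -162.1]]
scr [[480.  388.4]
 [464.8 260.1]
 [407.1 269.3]
 [425.  395.3]] [444.225 328.275]
rule thumb [[600.6 387.5]] ends [[606.9 436.1]
 [576.  194.3]]
thumb [600.4 387.5  42.4] 442.2
bench [ 7.649e+02  1.686e+02 -4.000e-01] 2.2
stop [ 672.7 -133.4   71.3] 3.6
scr [443.6 325.   46. ] 3.1
floor board [555.   -5.3  24.3] 2.8
bar [ 484.5 -255.2   48.2] 3.2
```

>>> {"method": "send_rows", "body": {"deltas": [{"dx": 32,"dy": 25,"rz": 3},{"dx": 64,"dy": 50,"rz": 6},{"dx": 96,"dy": 75,"rz": 9},{"dx": 128,"dy": 100,"rz": 12},{"dx": 160,"dy": 125,"rz": 15}], "jaw": 85}}

```text
$.deltas[0]: bad value
```

>>> {"method": "send_rows", "body": {"deltas": [{"dx": 32,"dy": 25,"rz": 3},{"dx": 64,"dy": 50,"rz": 6},{"dx": 96,"dy": 75,"rz": 9},{"dx": 128,"dy": 100,"rz": 12},{"dx": 160,"dy": 125,"rz": 15}]}}

```text
$.deltas[0]: bad value
```

```bash
python3 -c "
from h import *
state()"
```

```text
t 0.1 tcp [ 162.8 -654.5  241.4] yaxis deg -76.0 z [-0.001  0.002 -1.   ] w 85.3 gf 0.0 F [-0.2  0.4  0.9] q [ 1.22  0.48  0.02  1.56 -0.01  1.11 -0.08]
```

>>> {"method": "send_rows", "body": {"deltas": [{"dx": 32,"dy": 25,"dz": 0,"rx": 0,"ry": 0,"rz": 3},{"dx": 64,"dy": 50,"dz": 0,"rx": 0,"ry": 0,"rz": 6},{"dx": 96,"dy": 75,"dz": 0,"rx": 0,"ry": 0,"rz": 9},{"dx": 128,"dy": 100,"dz": 0,"rx": 0,"ry": 0,"rz": 12},{"dx": 160,"dy": 125,"dz": 0,"rx": 0,"ry": 0,"rz": 15}], "jaw": 85}}

```text
clock: 0.52
tcp_pos: [0.324, -0.5285, 0.242]
orientation: [-3.04, -0.789, 0.0]
contact_force: [0.5, -1.3, -0.1]
grip_width: 0.0849
gripper_force: 0.0
```

>>> {"method": "send_rows", "body": {"deltas": [{"dx": 19,"dy": 36,"dz": 0,"rx": 0,"ry": 0,"rz": 3},{"dx": 38,"dy": 72,"dz": 0,"rx": 0,"ry": 0,"rz": 6},{"dx": 57,"dy": 108,"dz": 0,"rx": 0,"ry": 0,"rz": 9},{"dx": 76,"dy": 144,"dz": 0,"rx": 0,"ry": 0,"rz": 12},{"dx": 95,"dy": 180,"dz": 0,"rx": 0,"ry": 0,"rz": 15}]}}

```text
clock: 0.93
tcp_pos: [0.4183, -0.3481, 0.2421]
orientation: [-2.911, -1.18, 0.001]
contact_force: [1.0, 0.1, -0.2]
grip_width: 0.0853
gripper_force: 0.0
```

>>> {"method": "send_rows", "body": {"deltas": [{"dx": 19,"dy": 36,"dz": 10,"rx": 0,"ry": 0,"rz": 3},{"dx": 38,"dy": 72,"dz": 20,"rx": 0,"ry": 0,"rz": 6},{"dx": 57,"dy": 108,"dz": 30,"rx": 0,"ry": 0,"rz": 9},{"dx": 76,"dy": 144,"dz": 40,"rx": 0,"ry": 0,"rz": 12},{"dx": 95,"dy": 180,"dz": 50,"rx": 0,"ry": 0,"rz": 15}]}}

```text
clock: 1.35
tcp_pos: [0.5126, -0.1693, 0.2924]
orientation: [-2.733, -1.549, 0.001]
contact_force: [0.8, -1.0, 0.4]
grip_width: 0.0851
gripper_force: 0.0
```

>>> {"method": "send_rows", "body": {"deltas": [{"dx": 4,"dy": 30,"dz": 20,"rx": 0,"ry": 0,"rz": 3},{"dx": 8,"dy": 60,"dz": 40,"rx": 0,"ry": 0,"rz": 6},{"dx": 12,"dy": 90,"dz": 60,"rx": 0,"ry": 0,"rz": 9},{"dx": 12,"dy": 120,"dz": 60,"rx": 0,"ry": 0,"rz": 12},{"dx": 12,"dy": 120,"dz": 60,"rx": 0,"ry": 0,"rz": 12}]}}

```text
clock: 1.77
tcp_pos: [0.5249, -0.0435, 0.3535]
orientation: [-2.547, -1.839, -0.006]
contact_force: [0.7, 1.3, -0.6]
grip_width: 0.085
gripper_force: 0.0
```

```bash
python3 -c "
from h import *
state()
f=grab('wrist','w0');print(f['xyz'],rot(f)[:,2],f['vertical_fov'],f['distortion'])"
```

```text
t 1.77 tcp [524.9 -43.5 353.5] yaxis deg -18.3 z [ 0.003  0.003 -1.   ] w 85.0 gf 0.0 F [ 0.7  1.3 -0.6] q [ 0.4   0.18 -0.5   1.74  0.09  1.25 -0.44]
[0.54752083 0.023613   0.48562079] [-0.08559503 -0.26396951 -0.96072555] 70.73591746985068 [-0.00984335  0.          0.          0.          0.        ]
```

View pics/w0.png

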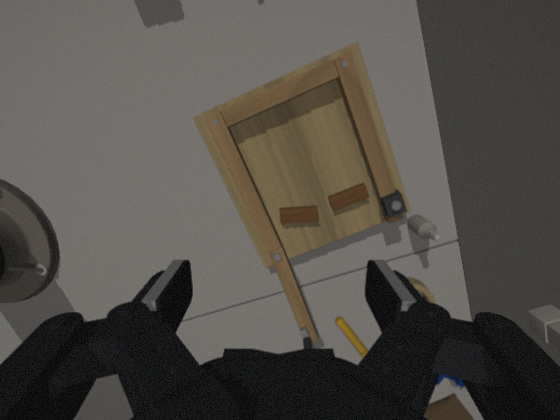

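Run:
```python
from h import *
f=load('wrist')
P=lambda uv,z:np.round(onplane(f,uv,z)*1e3,1)[:,:2]
b=P([(357,43),(408,208),(270,268),(195,117)],.024);print('board',b,b.mean(0))
s=P([(345,64),(215,122),(277,257)],.048);print('screws',s,np.linalg.norm(s[0]-s[1]),np.linalg.norm(s[1]-s[2]))
print('stop',P([(395,206)],.067),'peg',P([(304,330)],.086), 'chips',P([(299,215),(348,195)],.036))
# fit pose from board coords of screws & corners
src=np.array([[97,112],[-97,112],[-97,-112],[130,135],[-130,-135],[-130,135],[130,-135]],float)
dst=np.array([*s,b[0],b[2],b[3],b[1]])
M=cv2.estimateAffinePartial2D(src,dst)[0];print(M,np.degrees(np.arctan2(M[1,0],M[0,0])),np.hypot(M[1,0],M[0,0]));print(np.round(src@M[:,:2].T+M[:,2]-dst,1))
a=cv2.resize(f['frame'][40:320,190:450],None,fx=2.1,fy=2.1,interpolation=cv2.INTER_CUBIC);cv2.imwrite('pics/w0c.png',a)
```

```text
board [[ 688.4   94.5]
 [ 707.9 -164.7]
 [ 460.8 -195.2]
 [ 434.9   74.6]] [573.  -47.7]
screws [[ 659.4   71.2]
 [ 465.    56.6]
 [ 482.3 -168.9]] 194.9474801068226 226.16264059300335
stop [[ 675.4 -138.1]] peg [[ 488.6 -286.1]] chips [[ 536.7 -116.3]
 [ 618.9 -109.4]]
[[ 9.98386138e-01 -7.62603234e-02  5.70247398e+02]
 [ 7.62603234e-02  9.98386138e-01 -4.89294913e+01]] 4.367975936451584 1.0012944206635308
[[ -0.9  -0.9]
 [ -0.1  -1.1]
 [ -0.4   0.8]
 [  1.3   1.3]
 [-10.    1.6]
 [ -4.7   1.3]
 [  2.4  -9.1]]
```

>>> {"method": "send_rows", "body": {"deltas": [{"dx": -16,"dy": 35,"dz": -10,"rx": 0,"ry": 0,"rz": 2},{"dx": -32,"dy": 70,"dz": -20,"rx": 0,"ry": 0,"rz": 4},{"dx": -48,"dy": 105,"dz": -30,"rx": 0,"ry": 0,"rz": 6},{"dx": -64,"dy": 140,"dz": -40,"rx": 0,"ry": 0,"rz": 8},{"dx": -70,"dy": 175,"dz": -50,"rx": 0,"ry": 0,"rz": 11}]}}

```text
clock: 2.23
tcp_pos: [0.4523, 0.1238, 0.301]
orientation: [2.372, 2.059, -0.003]
contact_force: [0.6, 0.1, -0.6]
grip_width: 0.0851
gripper_force: 0.0
```

```bash
python3 -c "
from h import *
state()
f=grab('wrist','w1')"
```

```text
t 2.23 tcp [452.3 123.8 301. ] yaxis deg -8.1 z [-0.001 -0.002 -1.   ] w 85.1 gf 0.0 F [ 0.6  0.1 -0.6] q [ 0.21  0.13 -0.66  1.92  0.09  1.12 -0.62]
```

View pics/w1.png

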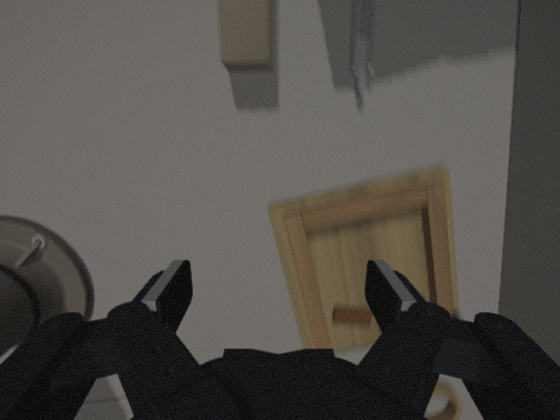

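Run:
```python
from h import *
f=load('wrist')
print(onplane(f,[(222,63),(272,62),(219,0),(269,0)],.045)*1e3)
t=load('top'); c=cloud(t)
q=c[225:262,150:212].reshape(-1,3); q=q[abs(q[:,2]-.045)<.008]
b=t['frame'].astype(int)[225:262,150:212].reshape(-1,3)
m=((b[:,2]-b[:,0])>15); c2=c[225:262,150:212].reshape(-1,3)[m&(abs(c[225:262,150:212].reshape(-1,3)[:,2]-.045)<.008)]
rct=cv2.minAreaRect((c2[:,:2]*1e3).astype(np.float32));print(rct,len(c2))
```

```text
[[406.15398671 273.36263894  45.        ]
 [465.38899781 265.92404308  45.        ]
 [415.34682289 337.99103522  45.        ]
 [471.46951758 329.86691627  45.        ]]
((444.2497863769531, 329.92181396484375), (128.99339294433594, 59.29351806640625), 82.0102310180664) 670
```

>>> {"method": "send_rows", "body": {"deltas": [{"dx": -2,"dy": 35,"dz": -10,"rx": 0,"ry": 0,"rz": 0},{"dx": -4,"dy": 70,"dz": -20,"rx": 0,"ry": 0,"rz": 0},{"dx": -6,"dy": 105,"dz": -30,"rx": 0,"ry": 0,"rz": 0},{"dx": -8,"dy": 140,"dz": -40,"rx": 0,"ry": 0,"rz": 0},{"dx": -8,"dy": 160,"dz": -50,"rx": 0,"ry": 0,"rz": 0}]}}

```text
clock: 2.7
tcp_pos: [0.4458, 0.2865, 0.2511]
orientation: [-2.369, -2.061, -0.0]
contact_force: [0.4, -0.4, -0.4]
grip_width: 0.085
gripper_force: 0.0
```

>>> {"method": "send_rows", "body": {"deltas": [{"dx": -2,"dy": 22,"dz": -30,"rx": 0,"ry": 0,"rz": 0},{"dx": -2,"dy": 45,"dz": -60,"rx": 0,"ry": 0,"rz": 0},{"dx": -2,"dy": 45,"dz": -95,"rx": 0,"ry": 0,"rz": 0},{"dx": -2,"dy": 45,"dz": -130,"rx": 0,"ry": 0,"rz": 0},{"dx": -2,"dy": 45,"dz": -160,"rx": 0,"ry": 0,"rz": 0}]}}

```text
clock: 3.12
tcp_pos: [0.4443, 0.3272, 0.0889]
orientation: [2.372, 2.059, -0.004]
contact_force: [0.7, -0.2, -0.9]
grip_width: 0.0851
gripper_force: 0.0
```

>>> {"method": "send_rows", "body": {"deltas": [{"dx": 0,"dy": 0,"dz": -20,"rx": 0,"ry": 0,"rz": 0},{"dx": 0,"dy": 0,"dz": -40,"rx": 0,"ry": 0,"rz": 0},{"dx": 0,"dy": 0,"dz": -52,"rx": 0,"ry": 0,"rz": 0},{"dx": 0,"dy": 0,"dz": -60,"rx": 0,"ry": 0,"rz": 0},{"dx": 0,"dy": 0,"dz": -60,"rx": 0,"ry": 0,"rz": 0}]}}

```text
clock: 3.53
tcp_pos: [0.4441, 0.3276, 0.0305]
orientation: [2.372, 2.059, -0.004]
contact_force: [0.5, -0.0, -0.2]
grip_width: 0.0849
gripper_force: 0.0
```

```bash
python3 -c "
from h import *
state()
f=grab('side');g=grab('wrist')
a=cv2.resize(f['frame'][90:240,170:320],None,fx=2.8,fy=2.8,interpolation=cv2.INTER_CUBIC)
b=cv2.resize(g['frame'][100:420],None,fx=.65,fy=.65)
cv2.imwrite('pics/s2.png',np.hstack([a,np.pad(b,((0,a.shape[0]-b.shape[0]),(0,0),(0,0)))]))"
```

```text
t 3.53 tcp [444.1 327.6  30.5] yaxis deg -8.1 z [-0.002 -0.002 -1.   ] w 84.9 gf 0.0 F [ 0.5 -0.  -0.2] q [-0.31  0.64 -0.57  1.97  0.53  0.69 -1.35]
```

View pics/s2.png

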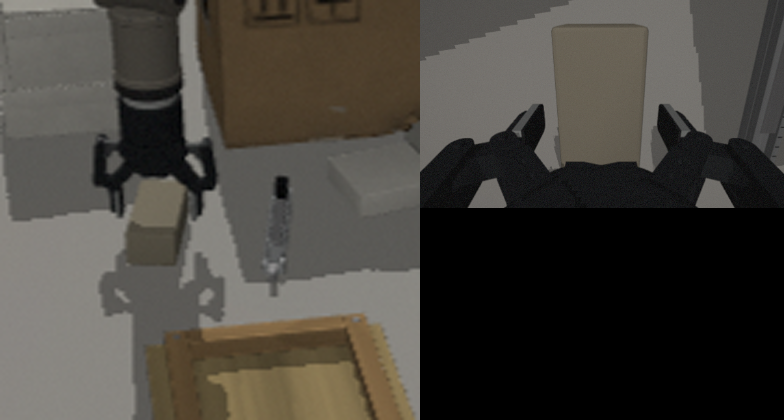

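>>> {"method": "send_rows", "body": {"deltas": [{"dx": 0,"dy": 0,"dz": 0,"rx": 0,"ry": 0,"rz": 0},{"dx": 0,"dy": 0,"dz": 0,"rx": 0,"ry": 0,"rz": 0},{"dx": 0,"dy": 0,"dz": 0,"rx": 0,"ry": 0,"rz": 0},{"dx": 0,"dy": 0,"dz": 0,"rx": 0,"ry": 0,"rz": 0},{"dx": 0,"dy": 0,"dz": 0,"rx": 0,"ry": 0,"rz": 0}], "jaw": 45, "newtons": 40}}

```text
clock: 4.05
tcp_pos: [0.4451, 0.3293, 0.0333]
orientation: [2.371, 2.06, 0.003]
contact_force: [-0.1, -1.7, 7.1]
grip_width: 0.0591
gripper_force: 43.8
```

>>> {"method": "send_rows", "body": {"deltas": [{"dx": 0,"dy": 0,"dz": 0,"rx": 0,"ry": 0,"rz": 0},{"dx": 0,"dy": 0,"dz": 15,"rx": 0,"ry": 0,"rz": 0},{"dx": 0,"dy": 0,"dz": 45,"rx": 0,"ry": 0,"rz": 0},{"dx": 0,"dy": 0,"dz": 75,"rx": 0,"ry": 0,"rz": 0},{"dx": 0,"dy": 0,"dz": 100,"rx": 0,"ry": 0,"rz": 0}]}}

```text
clock: 4.47
tcp_pos: [0.4444, 0.3291, 0.134]
orientation: [-2.371, -2.061, -0.002]
contact_force: [0.3, 0.4, -0.9]
grip_width: 0.0591
gripper_force: 43.4
```

```bash
python3 -c "
from h import *
state()
g=grab('wrist','w3');s=grab('side')
c=cloud(s);q=c[110:230,170:280].reshape(-1,3);b=s['frame'][110:230,170:280].reshape(-1,3).astype(int)
m=(b[:,2]-b[:,0]>15)&(q[:,2]>.06)&(q[:,1]>.2)&(q[:,0]<.6); print(np.percentile(q[m]*1e3,[1,5,50,95,99],axis=0))"
```

```text
t 4.47 tcp [444.4 329.1 134. ] yaxis deg -8.0 z [ 0.001  0.001 -1.   ] w 59.1 gf 43.36033523082733 F [ 0.3  0.4 -0.9] q [-0.23  0.49 -0.67  1.91  0.4   0.87 -1.24]
[[417.37462029 262.46334172  61.37924448]
 [424.94612701 266.49895722  66.5845841 ]
 [531.43665078 541.41961066 126.62239571]
 [594.60262833 573.90371677 151.74623369]
 [598.73580489 661.53039646 153.11828734]]
```

>>> {"method": "send_rows", "body": {"deltas": [{"dx": 10,"dy": -29,"dz": 4,"rx": 0,"ry": 0,"rz": -6.5},{"dx": 21,"dy": -59,"dz": 8,"rx": 0,"ry": 0,"rz": -13},{"dx": 31,"dy": -88,"dz": 12,"rx": 0,"ry": 0,"rz": -19.5},{"dx": 42,"dy": -117,"dz": 16,"rx": 0,"ry": 0,"rz": -26},{"dx": 52,"dy": -147,"dz": 20,"rx": 0,"ry": 0,"rz": -32.5}]}}

```text
clock: 4.98
tcp_pos: [0.4964, 0.1803, 0.1518]
orientation: [2.857, 1.307, -0.0]
contact_force: [1.2, 0.7, -0.3]
grip_width: 0.0594
gripper_force: 43.4
```

>>> {"method": "send_rows", "body": {"deltas": [{"dx": 10,"dy": -29,"dz": 0,"rx": 0,"ry": 0,"rz": -6.5},{"dx": 21,"dy": -59,"dz": 0,"rx": 0,"ry": 0,"rz": -13},{"dx": 31,"dy": -88,"dz": 0,"rx": 0,"ry": 0,"rz": -19.5},{"dx": 42,"dy": -117,"dz": 0,"rx": 0,"ry": 0,"rz": -26},{"dx": 52,"dy": -147,"dz": 0,"rx": 0,"ry": 0,"rz": -32.5}]}}

```text
clock: 5.4
tcp_pos: [0.5484, 0.0334, 0.1517]
orientation: [3.108, 0.455, -0.0]
contact_force: [0.7, 0.4, 0.2]
grip_width: 0.0596
gripper_force: 43.4
```

>>> {"method": "send_rows", "body": {"deltas": [{"dx": 8,"dy": -20,"dz": 0,"rx": 0,"ry": 0,"rz": -4.2},{"dx": 16,"dy": -40,"dz": 0,"rx": 0,"ry": 0,"rz": -8.4},{"dx": 22,"dy": -58,"dz": 0,"rx": 0,"ry": 0,"rz": -12.6},{"dx": 22,"dy": -58,"dz": -10,"rx": 0,"ry": 0,"rz": -12.6},{"dx": 22,"dy": -58,"dz": -30,"rx": 0,"ry": 0,"rz": -12.6}]}}

```text
clock: 5.82
tcp_pos: [0.572, -0.0244, 0.123]
orientation: [3.139, 0.117, 0.007]
contact_force: [-0.0, 0.2, -0.9]
grip_width: 0.0588
gripper_force: 43.4
```

```bash
python3 -c "
from h import *
state()
f=grab('side');g=grab('wrist')
a=cv2.resize(f['frame'][110:310,180:360],None,fx=2.2,fy=2.2,interpolation=cv2.INTER_CUBIC)
b=cv2.resize(g['frame'],None,fx=.72,fy=.72)
cv2.imwrite('pics/s3.png',np.hstack([a,np.pad(b,((0,a.shape[0]-b.shape[0]),(0,0),(0,0)))]))"
```

```text
t 5.82 tcp [572.  -24.4 123. ] yaxis deg -85.7 z [ 0.004 -0.001 -1.   ] w 58.8 gf 43.389793038368225 F [-0.   0.2 -0.9] q [ 0.16  0.47 -0.28  1.9   0.18  0.8  -1.72]
```

View pics/s3.png

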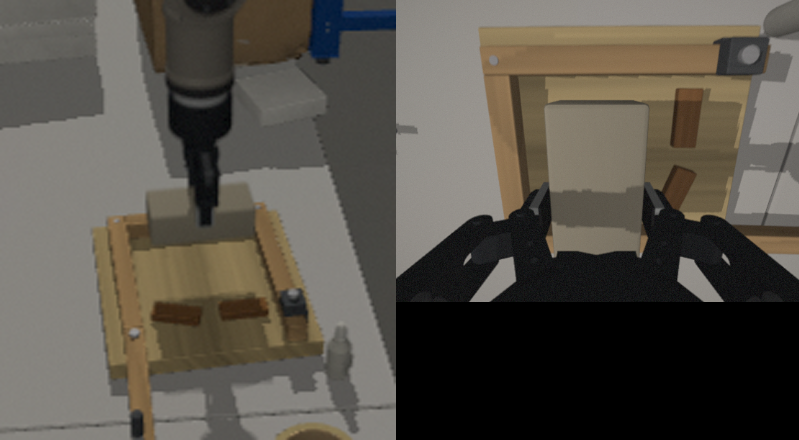

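>>> {"method": "send_rows", "body": {"deltas": [{"dx": -3,"dy": 0,"dz": -20,"rx": 0,"ry": 0,"rz": 0},{"dx": -3,"dy": 0,"dz": -40,"rx": 0,"ry": 0,"rz": 0},{"dx": -3,"dy": 0,"dz": -55,"rx": 0,"ry": 0,"rz": 0},{"dx": -3,"dy": 0,"dz": -60,"rx": 0,"ry": 0,"rz": 0},{"dx": -3,"dy": 0,"dz": -60,"rx": 0,"ry": 0,"rz": 0}]}}

```text
clock: 6.33
tcp_pos: [0.5662, -0.0224, 0.061]
orientation: [-3.139, -0.122, 0.004]
contact_force: [0.8, 0.6, 0.3]
grip_width: 0.0593
gripper_force: 43.4
```

>>> {"method": "send_rows", "body": {"deltas": [{"dx": 0,"dy": 0,"dz": 0,"rx": 0,"ry": 0,"rz": 0},{"dx": 0,"dy": 0,"dz": 0,"rx": 0,"ry": 0,"rz": 0}]}}

```text
clock: 6.5
tcp_pos: [0.5682, -0.0228, 0.0632]
orientation: [-3.139, -0.121, -0.003]
contact_force: [0.0, -0.1, 0.9]
grip_width: 0.0591
gripper_force: 43.4
```

>>> {"method": "send_rows", "body": {"deltas": [{"dx": 0,"dy": 0,"dz": -4,"rx": 0,"ry": 0,"rz": 0},{"dx": 1,"dy": -15,"dz": -4,"rx": 0,"ry": 0,"rz": 0},{"dx": 2,"dy": -30,"dz": -4,"rx": 0,"ry": 0,"rz": 0},{"dx": 3,"dy": -45,"dz": -4,"rx": 0,"ry": 0,"rz": 0},{"dx": 4.5,"dy": -60,"dz": -4,"rx": 0,"ry": 0,"rz": 0}]}}

```text
clock: 6.92
tcp_pos: [0.5722, -0.0837, 0.0586]
orientation: [3.139, 0.12, 0.002]
contact_force: [-0.1, -0.1, -0.7]
grip_width: 0.0591
gripper_force: 43.4
```

>>> {"method": "send_rows", "body": {"deltas": [{"dx": 1,"dy": -15,"dz": 0,"rx": 0,"ry": 0,"rz": 0},{"dx": 2,"dy": -30,"dz": 0,"rx": 0,"ry": 0,"rz": 0},{"dx": 3.5,"dy": -45,"dz": 0,"rx": 0,"ry": 0,"rz": 0},{"dx": 4.5,"dy": -60,"dz": 0,"rx": 0,"ry": 0,"rz": 0},{"dx": 5.5,"dy": -72,"dz": 0,"rx": 0,"ry": 0,"rz": 0}]}}

```text
clock: 7.33
tcp_pos: [0.5777, -0.1567, 0.0586]
orientation: [3.139, 0.118, 0.002]
contact_force: [-0.3, -0.1, -0.1]
grip_width: 0.0592
gripper_force: 43.4
```

```bash
python3 -c "
from h import *
state()
f=grab('side');g=grab('wrist')
a=cv2.resize(f['frame'][170:370,200:380],None,fx=2.2,fy=2.2,interpolation=cv2.INTER_CUBIC)
b=cv2.resize(g['frame'],None,fx=.72,fy=.72)
cv2.imwrite('pics/s4.png',np.hstack([a,np.pad(b,((0,a.shape[0]-b.shape[0]),(0,0),(0,0)))]))"
```

```text
t 7.33 tcp [ 577.7 -156.7   58.6] yaxis deg -85.7 z [ 0.001 -0.001 -1.   ] w 59.2 gf 43.43689441680908 F [-0.3 -0.1 -0.1] q [ 0.35  0.59 -0.25  1.86  0.22  0.71 -1.52]
```

View pics/s4.png

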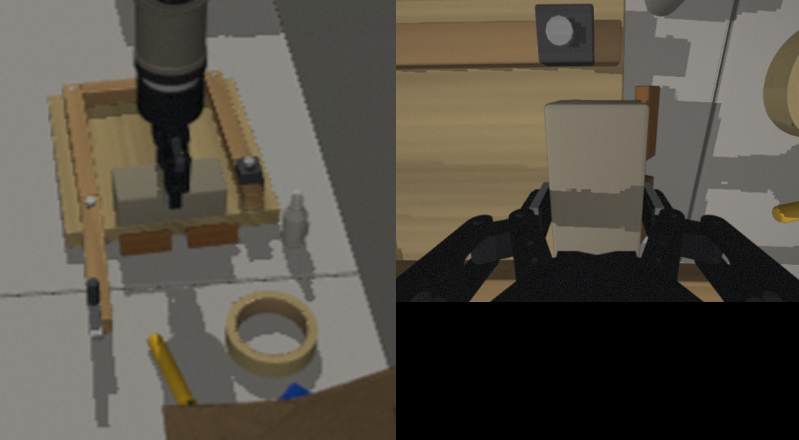

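>>> {"method": "send_rows", "body": {"deltas": [{"dx": 0.5,"dy": -8,"dz": 0,"rx": 0,"ry": 0,"rz": 0},{"dx": 1,"dy": -16,"dz": 0,"rx": 0,"ry": 0,"rz": 0},{"dx": 1.5,"dy": -22,"dz": 0,"rx": 0,"ry": 0,"rz": 0},{"dx": 2,"dy": -28,"dz": 0,"rx": 0,"ry": 0,"rz": 0},{"dx": 2,"dy": -28,"dz": 0,"rx": 0,"ry": 0,"rz": 0}]}}

```text
clock: 7.85
tcp_pos: [0.5793, -0.1849, 0.058]
orientation: [3.138, 0.117, 0.0]
contact_force: [0.4, -0.6, -0.2]
grip_width: 0.0591
gripper_force: 43.4
```

```bash
python3 -c "
from h import *
state()
f=grab('side');g=grab('wrist')
a=cv2.resize(f['frame'][170:370,200:380],None,fx=2.2,fy=2.2,interpolation=cv2.INTER_CUBIC)
b=cv2.resize(g['frame'],None,fx=.72,fy=.72)
cv2.imwrite('pics/s5.png',np.hstack([a,np.pad(b,((0,a.shape[0]-b.shape[0]),(0,0),(0,0)))]))"
```

```text
t 7.85 tcp [ 579.3 -184.9   58. ] yaxis deg -85.7 z [ 0.    -0.001 -1.   ] w 59.1 gf 43.437291383743286 F [ 0.4 -0.6 -0.2] q [ 0.39  0.6  -0.25  1.84  0.21  0.72 -1.47]
```

View pics/s5.png

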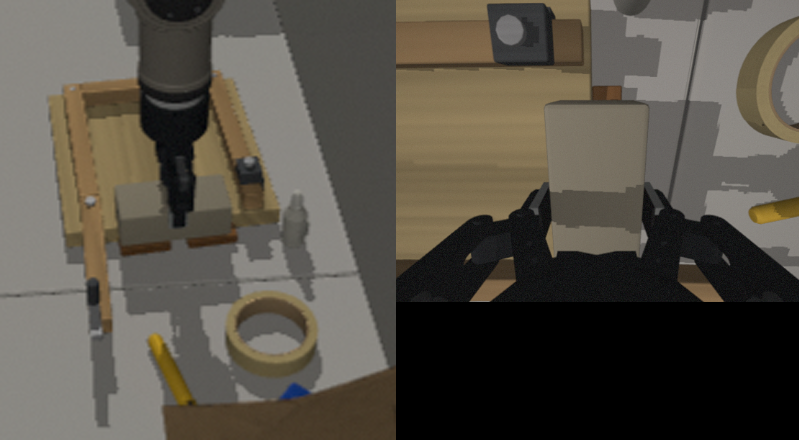

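>>> {"method": "send_rows", "body": {"deltas": [{"dx": 0,"dy": 0,"dz": 25,"rx": 0,"ry": 0,"rz": 0},{"dx": 0,"dy": 0,"dz": 60,"rx": 0,"ry": 0,"rz": 0},{"dx": -4,"dy": 36,"dz": 75,"rx": 0,"ry": 0,"rz": 0},{"dx": -8,"dy": 73,"dz": 85,"rx": 0,"ry": 0,"rz": 0},{"dx": -12,"dy": 110,"dz": 95,"rx": 0,"ry": 0,"rz": 0}]}}

```text
clock: 8.37
tcp_pos: [0.5675, -0.0718, 0.1543]
orientation: [3.139, 0.118, 0.003]
contact_force: [0.2, 0.1, -0.7]
grip_width: 0.0593
gripper_force: 43.5
```

>>> {"method": "send_rows", "body": {"deltas": [{"dx": -2,"dy": 30,"dz": 0,"rx": 0,"ry": 0,"rz": 6},{"dx": -4,"dy": 60,"dz": 0,"rx": 0,"ry": 0,"rz": 12},{"dx": -6,"dy": 70,"dz": 0,"rx": 0,"ry": 0,"rz": 18}]}}

```text
clock: 8.62
tcp_pos: [0.5609, 0.0037, 0.1538]
orientation: [-3.076, -0.628, -0.003]
contact_force: [-0.4, 1.2, 0.2]
grip_width: 0.0592
gripper_force: 43.5
```

```bash
python3 -c "
from h import *
state()
f=grab('side');g=grab('top')
a=cv2.resize(f['frame'][195:335,200:360],None,fx=2.5,fy=2.5,interpolation=cv2.INTER_CUBIC)
b=cv2.resize(g['frame'][150:260,240:350],None,fx=3.5,fy=3.5,interpolation=cv2.INTER_CUBIC)
cv2.imwrite('pics/s6.png',np.hstack([a,np.pad(b,((0,0),(0,0),(0,0)))[:350]])) if 0 else None
n=min(a.shape[0],b.shape[0]);cv2.imwrite('pics/s6.png',np.hstack([a[:n],b[:n]]))"
```

```text
t 8.62 tcp [560.9   3.7 153.8] yaxis deg -66.9 z [ 0.001  0.003 -1.   ] w 59.2 gf 43.469454646110535 F [-0.4  1.2  0.2] q [ 0.2   0.42 -0.4   1.89  0.21  0.86 -1.47]
```

View pics/s6.png

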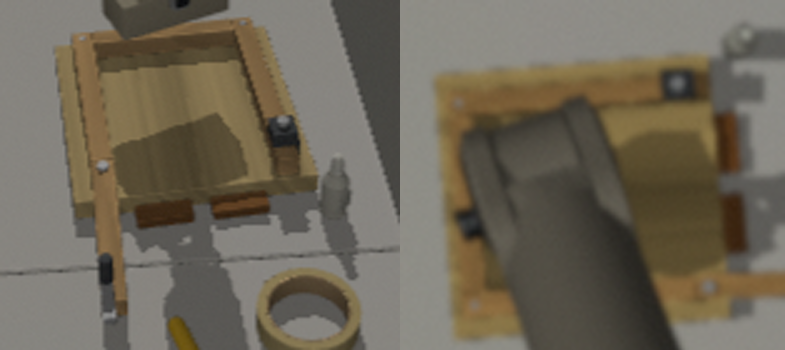

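Run:
```python
from h import *
for n in('side','top'):
    f=load(n);c=cloud(f);b=f['frame'].astype(int)
    # dark reddish brown
    m=(b[...,2]-b[...,0]>35)&(b[...,2]<150)&(c[...,1]<-.165)&(c[...,1]>-.26)&(c[...,0]>.48)&(c[...,0]<.66)&(c[...,2]<.05)
    q=c[m]*1e3
    d=np.radians(4.35);e=q[:,:2]-[570.5,-48];y=-np.sin(d)*e[:,0]+np.cos(d)*e[:,1];x=np.cos(d)*e[:,0]+np.sin(d)*e[:,1]
    for lo in range(-180,-125,5):
        k=(y>=lo)&(y<lo+5)
        if k.sum()>3:print(n,lo,k.sum(),np.percentile(q[k,2],[10,50,90]).round(1),x[k].min().round(),x[k].max().round())
```

```text
side -180 7 [47.  48.1 49.2] -104.0 -88.0
side -175 12 [45.8 48.  49.5] -103.0 -88.0
side -170 8 [47.  48.5 49.7] -102.0 -87.0
side -165 16 [12.6 47.1 48.5] -99.0 53.0
side -160 85 [ 4.3 11.1 15.2] -99.0 71.0
side -155 73 [ 9.4 12.4 15. ] -101.0 71.0
side -150 69 [ 9.9 12.6 46.1] -100.0 72.0
side -145 63 [ 9.6 12.6 38.2] -100.0 71.0
side -140 75 [ 8.6 12.4 38.3] -99.0 72.0
side -135 88 [10.5 21.8 26.8] -99.0 80.0
side -130 46 [22.1 24.8 46.9] -98.0 78.0
top -180 4 [44.  46.2 47.8] -103.0 -90.0
top -175 6 [43.7 45.  48.7] -103.0 -93.0
top -170 5 [45.  46.  49.3] -102.0 -89.0
top -165 6 [44.  47.8 48.8] -99.0 -89.0
top -160 5 [41.6 47.7 49.3] -102.0 -88.0
top -155 30 [ 7.9 11.6 46.4] -101.0 71.0
top -150 51 [ 8.5 12.2 16.5] -101.0 68.0
top -145 52 [ 7.7 11.4 46.6] -101.0 68.0
top -140 54 [ 6.8 12.3 17.2] -100.0 69.0
top -135 37 [11.2 20.  46.3] -100.0 72.0
top -130 66 [20.1 23.5 28.8] -100.0 79.0
```

>>> {"method": "send_rows", "body": {"deltas": [{"dx": -12,"dy": 33,"dz": 0,"rx": 0,"ry": 0,"rz": 6.7},{"dx": -24,"dy": 66,"dz": 0,"rx": 0,"ry": 0,"rz": 13.4},{"dx": -36,"dy": 99,"dz": 0,"rx": 0,"ry": 0,"rz": 20.1},{"dx": -48,"dy": 132,"dz": 0,"rx": 0,"ry": 0,"rz": 26.8},{"dx": -60,"dy": 165,"dz": 0,"rx": 0,"ry": 0,"rz": 33.5}]}}

```text
clock: 9.13
tcp_pos: [0.5012, 0.1617, 0.153]
orientation: [2.775, 1.472, -0.0]
contact_force: [0.6, 0.0, -0.2]
grip_width: 0.0593
gripper_force: 43.5
```

>>> {"method": "send_rows", "body": {"deltas": [{"dx": -12,"dy": 33,"dz": 0,"rx": 0,"ry": 0,"rz": 6.5},{"dx": -24,"dy": 66,"dz": 0,"rx": 0,"ry": 0,"rz": 13},{"dx": -36,"dy": 99,"dz": 0,"rx": 0,"ry": 0,"rz": 19.5},{"dx": -48,"dy": 132,"dz": 0,"rx": 0,"ry": 0,"rz": 26},{"dx": -56,"dy": 160,"dz": -10,"rx": 0,"ry": 0,"rz": 26}]}}

```text
clock: 9.55
tcp_pos: [0.4457, 0.3238, 0.1443]
orientation: [2.371, 2.061, 0.005]
contact_force: [0.2, 0.1, -0.4]
grip_width: 0.059
gripper_force: 43.5
```

>>> {"method": "send_rows", "body": {"deltas": [{"dx": 0,"dy": 0,"dz": -30,"rx": 0,"ry": 0,"rz": 0},{"dx": 0,"dy": 0,"dz": -60,"rx": 0,"ry": 0,"rz": 0},{"dx": 0,"dy": 0,"dz": -85,"rx": 0,"ry": 0,"rz": 0},{"dx": 0,"dy": 0,"dz": -100,"rx": 0,"ry": 0,"rz": 0},{"dx": 0,"dy": 0,"dz": -105,"rx": 0,"ry": 0,"rz": 0}]}}

```text
clock: 9.97
tcp_pos: [0.4448, 0.3194, 0.0351]
orientation: [2.377, 2.053, -0.008]
contact_force: [-0.0, 0.1, -0.0]
grip_width: 0.0595
gripper_force: 43.5
```

>>> {"method": "send_rows", "body": {"deltas": [{"dx": 0,"dy": 0,"dz": -2,"rx": 0,"ry": 0,"rz": 0},{"dx": 0,"dy": 0,"dz": -4,"rx": 0,"ry": 0,"rz": 0},{"dx": 0,"dy": 0,"dz": -5,"rx": 0,"ry": 0,"rz": 0},{"dx": 0,"dy": 0,"dz": -5,"rx": 0,"ry": 0,"rz": 0}]}}

```text
clock: 10.3
tcp_pos: [0.4461, 0.3221, 0.0339]
orientation: [2.374, 2.057, 0.003]
contact_force: [-0.6, 0.4, -1.1]
grip_width: 0.0589
gripper_force: 43.5
```

>>> {"method": "send_rows", "body": {"deltas": [{"dx": 0,"dy": 0,"dz": -1,"rx": 0,"ry": 0,"rz": 0},{"dx": 0,"dy": 0,"dz": -2,"rx": 0,"ry": 0,"rz": 0},{"dx": 0,"dy": 0,"dz": -2,"rx": 0,"ry": 0,"rz": 0}]}}

```text
clock: 10.55
tcp_pos: [0.4461, 0.3222, 0.0333]
orientation: [2.373, 2.057, 0.003]
contact_force: [-2.7, -5.1, 16.2]
grip_width: 0.0593
gripper_force: 45.5
```

>>> {"method": "send_rows", "body": {"deltas": [{"dx": 0,"dy": 0,"dz": 0,"rx": 0,"ry": 0,"rz": 0},{"dx": 0,"dy": 0,"dz": 0,"rx": 0,"ry": 0,"rz": 0},{"dx": 0,"dy": 0,"dz": 0,"rx": 0,"ry": 0,"rz": 0},{"dx": 0,"dy": 0,"dz": 0,"rx": 0,"ry": 0,"rz": 0},{"dx": 0,"dy": 0,"dz": 0,"rx": 0,"ry": 0,"rz": 0}], "jaw": 85}}

```text
clock: 10.97
tcp_pos: [0.4454, 0.3218, 0.031]
orientation: [-2.373, -2.058, 0.0]
contact_force: [-0.4, -0.2, 0.3]
grip_width: 0.0848
gripper_force: 0.0
```

>>> {"method": "send_rows", "body": {"deltas": [{"dx": 0,"dy": 0,"dz": 25,"rx": 0,"ry": 0,"rz": 0},{"dx": 0,"dy": 0,"dz": 60,"rx": 0,"ry": 0,"rz": 0},{"dx": 0,"dy": 0,"dz": 95,"rx": 0,"ry": 0,"rz": 0},{"dx": 0,"dy": 0,"dz": 130,"rx": 0,"ry": 0,"rz": 0},{"dx": 0,"dy": 0,"dz": 165,"rx": 0,"ry": 0,"rz": 0}]}}

```text
clock: 11.38
tcp_pos: [0.445, 0.3217, 0.1974]
orientation: [-2.373, -2.059, 0.001]
contact_force: [0.9, -0.5, 0.6]
grip_width: 0.0851
gripper_force: 0.0
```

>>> {"method": "send_rows", "body": {"deltas": [{"dx": 8,"dy": -38,"dz": 0,"rx": 0,"ry": 0,"rz": 0},{"dx": 16,"dy": -76,"dz": 0,"rx": 0,"ry": 0,"rz": 0},{"dx": 24,"dy": -114,"dz": 0,"rx": 0,"ry": 0,"rz": 0},{"dx": 32,"dy": -152,"dz": 0,"rx": 0,"ry": 0,"rz": 0},{"dx": 40,"dy": -190,"dz": 0,"rx": 0,"ry": 0,"rz": 0}]}}

```text
clock: 11.8
tcp_pos: [0.4853, 0.13, 0.1961]
orientation: [2.373, 2.059, 0.0]
contact_force: [1.1, 0.1, -0.6]
grip_width: 0.0851
gripper_force: 0.0
```

>>> {"method": "send_rows", "body": {"deltas": [{"dx": 6,"dy": -38,"dz": 0,"rx": 0,"ry": 0,"rz": 0},{"dx": 12,"dy": -76,"dz": 0,"rx": 0,"ry": 0,"rz": 0},{"dx": 18,"dy": -114,"dz": 0,"rx": 0,"ry": 0,"rz": 0},{"dx": 24,"dy": -152,"dz": 0,"rx": 0,"ry": 0,"rz": 0},{"dx": 30,"dy": -190,"dz": 0,"rx": 0,"ry": 0,"rz": 0}]}}

```text
clock: 12.22
tcp_pos: [0.5152, -0.06, 0.1961]
orientation: [2.373, 2.058, -0.0]
contact_force: [0.0, 0.7, 0.3]
grip_width: 0.0849
gripper_force: 0.0
```

>>> {"method": "send_rows", "body": {"deltas": [{"dx": -2,"dy": -38,"dz": 0,"rx": 0,"ry": 0,"rz": 0},{"dx": -4,"dy": -76,"dz": 0,"rx": 0,"ry": 0,"rz": 0},{"dx": -6,"dy": -114,"dz": 0,"rx": 0,"ry": 0,"rz": 0},{"dx": -8,"dy": -152,"dz": 0,"rx": 0,"ry": 0,"rz": 0},{"dx": -10,"dy": -190,"dz": 0,"rx": 0,"ry": 0,"rz": 0}]}}

```text
clock: 12.63
tcp_pos: [0.5048, -0.25, 0.1959]
orientation: [-2.373, -2.058, 0.0]
contact_force: [1.4, 0.8, -0.5]
grip_width: 0.085
gripper_force: 0.0
```

>>> {"method": "send_rows", "body": {"deltas": [{"dx": -6,"dy": -38,"dz": 0,"rx": 0,"ry": 0,"rz": 2},{"dx": -12,"dy": -76,"dz": 0,"rx": 0,"ry": 0,"rz": 4},{"dx": -18,"dy": -114,"dz": 0,"rx": 0,"ry": 0,"rz": 6},{"dx": -23,"dy": -152,"dz": 0,"rx": 0,"ry": 0,"rz": 8},{"dx": -23,"dy": -152,"dz": 0,"rx": 0,"ry": 0,"rz": 8}], "jaw": 30}}

```text
clock: 13.05
tcp_pos: [0.4783, -0.41, 0.1951]
orientation: [2.234, 2.207, -0.007]
contact_force: [-1.0, -1.8, -0.6]
grip_width: 0.0302
gripper_force: 0.0
```

```bash
python3 -c "
from h import *
state()
g=grab('wrist','w7')
t=grab('top')"
```

```text
t 13.05 tcp [ 478.3 -410.   195.1] yaxis deg -0.7 z [-0.002 -0.004 -1.   ] w 30.2 gf 0.0 F [-1.  -1.8 -0.6] q [ 0.99  0.5  -0.52  1.69  0.28  1.03  0.36]
```

View pics/w7.png

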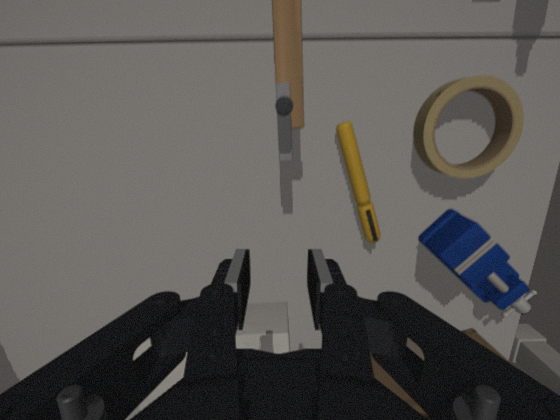

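Run:
```python
from h import *
f=load('wrist');P=lambda uv,z:np.round(onplane(f,uv,z)*1e3,1)[:,:2]
p=P([(285,105)],.086)[0];print('peg',p)
print('tab end',P([(285,159),(278,159),(292,159)],.054),'bar edges @48',P([(276,60),(302,60),(304,126)],.048))
pin=np.array([481.9,-167.1]);d=p-pin;print(np.linalg.norm(d),np.degrees(np.arctan2(d[1],d[0])))
c=cloud(f);q=c[102:108,283:288].reshape(-1,3)*1e3;print(np.median(q,0))
# marker top/tape
print('marker',P([(344,126),(372,238)],.01))
```

```text
peg [ 485.  -324.9]
tab end [[ 485.3 -369.7]
 [ 478.9 -369.6]
 [ 491.7 -369.8]] bar edges @48 [[ 478.3 -286.3]
 [ 500.5 -286.6]
 [ 502.8 -341. ]]
157.83044699930363 -88.87456227818059
[ 484.92755207 -324.57054961   87.06352257]
marker [[ 547.1 -341.8]
 [ 585.3 -465.9]]
```

>>> {"method": "send_rows", "body": {"deltas": [{"dx": 0,"dy": 30,"dz": -10,"rx": 0,"ry": 0,"rz": 0},{"dx": 0,"dy": 60,"dz": -20,"rx": 0,"ry": 0,"rz": 0},{"dx": 0,"dy": 76,"dz": -30,"rx": 0,"ry": 0,"rz": 0},{"dx": 0,"dy": 76,"dz": -50,"rx": 0,"ry": 0,"rz": 0},{"dx": 0,"dy": 76,"dz": -70,"rx": 0,"ry": 0,"rz": 0}]}}

```text
clock: 13.57
tcp_pos: [0.4837, -0.3207, 0.1263]
orientation: [2.218, 2.224, 0.002]
contact_force: [-0.5, -0.7, 0.1]
grip_width: 0.0304
gripper_force: 0.0
```

>>> {"method": "send_rows", "body": {"deltas": [{"dx": 0,"dy": 0,"dz": 0,"rx": 0,"ry": 0,"rz": 0},{"dx": 0,"dy": 0,"dz": 0,"rx": 0,"ry": 0,"rz": 0}]}}

```text
clock: 13.73
tcp_pos: [0.4822, -0.3224, 0.1255]
orientation: [-2.22, -2.219, 0.0]
contact_force: [-0.5, -0.1, -0.2]
grip_width: 0.0303
gripper_force: 0.0
```

>>> {"method": "send_rows", "body": {"deltas": [{"dx": 2,"dy": 0,"dz": -15,"rx": 0,"ry": 0,"rz": 0},{"dx": 2,"dy": 0,"dz": -28,"rx": 0,"ry": 0,"rz": 0},{"dx": 2,"dy": 0,"dz": -40,"rx": 0,"ry": 0,"rz": 0},{"dx": 2,"dy": 0,"dz": -50,"rx": 0,"ry": 0,"rz": 0},{"dx": 2,"dy": 0,"dz": -50,"rx": 0,"ry": 0,"rz": 0}]}}

```text
clock: 14.15
tcp_pos: [0.483, -0.3235, 0.0739]
orientation: [-2.222, -2.216, 0.001]
contact_force: [0.1, 0.8, -0.6]
grip_width: 0.0298
gripper_force: 0.0
```

Run:
```python
from h import *
o=state()
pin=np.array([481.9,-166.5]);r0=159.5
# bar world angle now -89; target up to +4.4 or so. TCP path: peg position rotated, tool pose yaw = angle+89
p0=np.array([485,-325])
for a in range(-85,12,5):
    th=np.radians(a);p=pin+r0*np.array([np.cos(th),np.sin(th)]);print(a,'yaw',a+89,np.round(p-p0,1),np.round(p,1))
```

```text
t 14.15 tcp [ 483.  -323.5   73.9] yaxis deg -0.1 z [-0.003  0.002 -1.   ] w 29.8 gf 0.0 F [ 0.1  0.8 -0.6] q [ 0.85  0.58 -0.49  1.88  0.38  0.77  0.15]
-85 yaw 4 [10.8 -0.4] [ 495.8 -325.4]
-80 yaw 9 [24.6  1.4] [ 509.6 -323.6]
-75 yaw 14 [38.2  4.4] [ 523.2 -320.6]
-70 yaw 19 [51.5  8.6] [ 536.5 -316.4]
-65 yaw 24 [64.3 13.9] [ 549.3 -311.1]
-60 yaw 29 [76.6 20.4] [ 561.6 -304.6]
-55 yaw 34 [88.4 27.8] [ 573.4 -297.2]
-50 yaw 39 [99.4 36.3] [ 584.4 -288.7]
-45 yaw 44 [109.7  45.7] [ 594.7 -279.3]
-40 yaw 49 [119.1  56. ] [ 604.1 -269. ]
-35 yaw 54 [127.6  67. ] [ 612.6 -258. ]
-30 yaw 59 [135.   78.8] [ 620.  -246.2]
-25 yaw 64 [141.5  91.1] [ 626.5 -233.9]
-20 yaw 69 [146.8 103.9] [ 631.8 -221.1]
-15 yaw 74 [151.  117.2] [ 636.  -207.8]
-10 yaw 79 [154.  130.8] [ 639.  -194.2]
-5 yaw 84 [155.8 144.6] [ 640.8 -180.4]
0 yaw 89 [156.4 158.5] [ 641.4 -166.5]
5 yaw 94 [155.8 172.4] [ 640.8 -152.6]
10 yaw 99 [154.  186.2] [ 639.  -138.8]
```

>>> {"method": "send_rows", "body": {"deltas": [{"dx": 10.8,"dy": -0.4,"dz": 0,"rx": 0,"ry": 0,"rz": 4},{"dx": 24.6,"dy": 1.4,"dz": 0,"rx": 0,"ry": 0,"rz": 9},{"dx": 38.2,"dy": 4.4,"dz": 0,"rx": 0,"ry": 0,"rz": 14},{"dx": 51.5,"dy": 8.6,"dz": 0,"rx": 0,"ry": 0,"rz": 19},{"dx": 64.3,"dy": 13.9,"dz": 0,"rx": 0,"ry": 0,"rz": 24}]}}

```text
clock: 14.57
tcp_pos: [0.5443, -0.3124, 0.0749]
orientation: [-1.709, -2.628, 0.01]
contact_force: [-9.4, -2.2, 1.9]
grip_width: 0.0299
gripper_force: 5.2
```

>>> {"method": "send_rows", "body": {"deltas": [{"dx": 12.3,"dy": 6.5,"dz": 0,"rx": 0,"ry": 0,"rz": 5},{"dx": 24.1,"dy": 13.9,"dz": 0,"rx": 0,"ry": 0,"rz": 10},{"dx": 35.1,"dy": 22.4,"dz": 0,"rx": 0,"ry": 0,"rz": 15},{"dx": 45.4,"dy": 31.8,"dz": 0,"rx": 0,"ry": 0,"rz": 20},{"dx": 54.8,"dy": 42.1,"dz": 0,"rx": 0,"ry": 0,"rz": 25}]}}

```text
clock: 14.98
tcp_pos: [0.6003, -0.2732, 0.075]
orientation: [-1.102, -2.937, 0.012]
contact_force: [-5.8, -9.0, -1.8]
grip_width: 0.0301
gripper_force: 5.4
```

>>> {"method": "send_rows", "body": {"deltas": [{"dx": 8.5,"dy": 11,"dz": 0,"rx": 0,"ry": 0,"rz": 5},{"dx": 15.9,"dy": 22.8,"dz": 0,"rx": 0,"ry": 0,"rz": 10},{"dx": 22.4,"dy": 35.1,"dz": 0,"rx": 0,"ry": 0,"rz": 15},{"dx": 27.7,"dy": 47.9,"dz": 0,"rx": 0,"ry": 0,"rz": 20},{"dx": 31.9,"dy": 61.2,"dz": 0,"rx": 0,"ry": 0,"rz": 25}]}}

```text
clock: 15.4
tcp_pos: [0.6347, -0.2136, 0.0752]
orientation: [-0.442, -3.11, 0.012]
contact_force: [1.9, -13.2, -6.6]
grip_width: 0.03
gripper_force: 5.6
```

```bash
python3 -c "
from h import *
state()
f=grab('side');g=grab('wrist')
a=cv2.resize(f['frame'][170:370,200:380],None,fx=2.2,fy=2.2,interpolation=cv2.INTER_CUBIC)
b=cv2.resize(g['frame'],None,fx=.72,fy=.72)
cv2.imwrite('pics/s8.png',np.hstack([a,np.pad(b,((0,a.shape[0]-b.shape[0]),(0,0),(0,0)))]))"
```

```text
t 15.4 tcp [ 634.7 -213.6   75.2] yaxis deg 73.8 z [-0.002 -0.008 -1.   ] w 30.0 gf 5.6291162967681885 F [  1.9 -13.2  -6.6] q [ 0.74  0.78 -0.76  1.65  0.64  0.97  1.04]
```

View pics/s8.png

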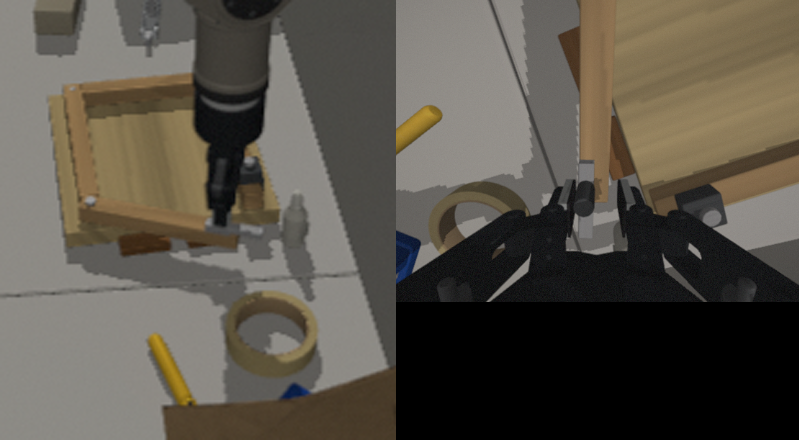

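Run:
```python
from h import *
for n in('top','side'):
    f=load(n);c=cloud(f)*1e3
    m=(c[...,0]>640)&(c[...,0]<790)&(c[...,1]<-165)&(c[...,1]>-260)&(c[...,2]>30)&(c[...,2]<95)
    q=c[m]; pin=np.array([481.9,-166.5])
    # cluster glue: near (720,-195)
    print(n,len(q)); k=q[:,0]>695
    if k.any():print(np.percentile(q[k],[2,50,98],axis=0).round(1), np.hypot(*(q[k][:,:2]-pin).T).min())
    k=~k
    if k.any():print('bar',np.percentile(q[k],[2,50,98],axis=0).round(1),np.hypot(*(q[k][:,:2]-pin).T).max())
```

```text
top 64
[[ 708.  -210.3   33.7]
 [ 718.6 -194.2   49.7]
 [ 733.6 -184.2   79.5]] 226.8374999959143
bar [[ 669.5 -166.9   42.9]
 [ 669.5 -166.9   42.9]
 [ 669.5 -166.9   42.9]] 187.62002237229734
side 318
[[ 707.6 -216.8   31.2]
 [ 719.6 -208.1   49.6]
 [ 735.1 -197.8   79. ]] 228.14302634321666
bar [[ 641.  -242.7   30.9]
 [ 660.9 -229.5   52.5]
 [ 687.  -165.5   77.3]] 207.3432204163851
```

>>> {"method": "send_rows", "body": {"deltas": [{"dx": 1.5,"dy": 7,"dz": 0,"rx": 0,"ry": 0,"rz": 2.5},{"dx": 3,"dy": 13.6,"dz": 0,"rx": 0,"ry": 0,"rz": 5},{"dx": 4.1,"dy": 20.5,"dz": 0,"rx": 0,"ry": 0,"rz": 7.5},{"dx": 4.8,"dy": 27.4,"dz": 0,"rx": 0,"ry": 0,"rz": 10},{"dx": 5.3,"dy": 34.3,"dz": 0,"rx": 0,"ry": 0,"rz": 12.5}]}}

```text
clock: 15.92
tcp_pos: [0.6408, -0.1787, 0.0757]
orientation: [0.104, 3.139, -0.011]
contact_force: [2.4, -10.9, -4.5]
grip_width: 0.03
gripper_force: 5.2
```

>>> {"method": "send_rows", "body": {"deltas": [{"dx": 0,"dy": 3,"dz": 0,"rx": 0,"ry": 0,"rz": 1.2},{"dx": 0,"dy": 6,"dz": 0,"rx": 0,"ry": 0,"rz": 2.4},{"dx": 0,"dy": 9,"dz": 0,"rx": 0,"ry": 0,"rz": 3.4},{"dx": 0,"dy": 12,"dz": 0,"rx": 0,"ry": 0,"rz": 4.5}]}}

```text
clock: 16.25
tcp_pos: [0.6413, -0.1665, 0.0758]
orientation: [-0.018, 3.14, -0.01]
contact_force: [4.3, -10.1, -5.2]
grip_width: 0.03
gripper_force: 5.0
```

```bash
python3 -c "
from h import *
state()
t=grab('top');f=grab('side');g=grab('wrist')
a=cv2.resize(f['frame'][200:300,220:360],None,fx=2.8,fy=2.8,interpolation=cv2.INTER_CUBIC)
b=cv2.resize(g['frame'],None,fx=.72,fy=.72)
n=max(a.shape[0],b.shape[0]);p=lambda x:np.pad(x,((0,n-x.shape[0]),(0,0),(0,0)))
cv2.imwrite('pics/s9.png',np.hstack([p(a),p(b)])[:,:800])"
```

```text
t 16.25 tcp [ 641.3 -166.5   75.8] yaxis deg 90.7 z [ 0.001 -0.006 -1.   ] w 30.0 gf 5.035737901926041 F [  4.3 -10.1  -5.2] q [ 0.71  0.79 -0.83  1.67  0.69  0.99  1.22]
```

View pics/s9.png

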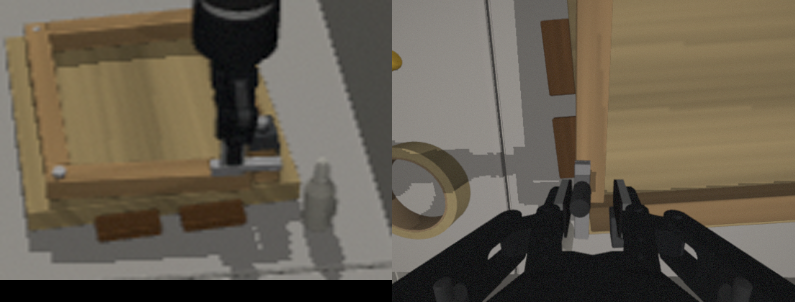

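>>> {"method": "send_rows", "body": {"deltas": [{"dx": 0,"dy": 2,"dz": 0,"rx": 0,"ry": 0,"rz": 0.7},{"dx": 0,"dy": 4,"dz": 0,"rx": 0,"ry": 0,"rz": 1.4},{"dx": 0,"dy": 6,"dz": 0,"rx": 0,"ry": 0,"rz": 2.2}]}}

```text
clock: 16.65
tcp_pos: [0.6412, -0.1604, 0.0758]
orientation: [-0.078, 3.14, -0.01]
contact_force: [2.2, -9.0, -5.5]
grip_width: 0.0298
gripper_force: 4.9
```

>>> {"method": "send_rows", "body": {"deltas": [{"dx": 0,"dy": 2,"dz": 0,"rx": 0,"ry": 0,"rz": 0.7},{"dx": 0,"dy": 4,"dz": 0,"rx": 0,"ry": 0,"rz": 1.4}]}}

```text
clock: 16.82
tcp_pos: [0.6411, -0.1564, 0.0758]
orientation: [-0.116, 3.139, -0.01]
contact_force: [2.8, -10.2, -4.4]
grip_width: 0.0301
gripper_force: 4.9
```

Run:
```python
from h import *
state()
g=grab('wrist');s=grab('side')
c=cloud(s)*1e3
# steel-ish pixels & stop: list points above z=50 near far right
m=(c[...,0]>655)&(c[...,0]<700)&(c[...,1]>-200)&(c[...,1]<-100)&(c[...,2]>52)&(c[...,2]<72)
q=c[m];b=s['frame'][m]
d=np.radians(4.35);e=q[:,:2]-[570.5,-48];x=np.cos(d)*e[:,0]+np.sin(d)*e[:,1];y=-np.sin(d)*e[:,0]+np.cos(d)*e[:,1]
o=np.argsort(y)
for i in o[::max(1,len(o)//40)]:print(x[i].round(1),y[i].round(1),q[i,2].round(1),b[i])
```

```text
t 16.82 tcp [ 641.1 -156.4   75.8] yaxis deg 94.2 z [ 0.    -0.006 -1.   ] w 30.1 gf 4.89921972155571 F [  2.8 -10.2  -4.4] q [ 0.71  0.79 -0.84  1.68  0.7   0.99  1.26]
88.8 -132.3 60.1 [84 84 86]
76.0 -130.6 56.9 [78 77 78]
81.6 -129.7 55.2 [75 75 76]
108.4 -129.0 57.8 [110 110 111]
87.4 -128.3 53.1 [73 74 74]
79.4 -128.0 54.0 [74 75 75]
100.7 -127.6 57.6 [115 115 116]
84.9 -126.8 55.6 [91 91 92]
103.6 -126.1 59.4 [124 125 125]
77.4 -124.8 54.8 [ 99 101 100]
96.0 -124.2 58.7 [125 126 127]
98.9 -123.5 57.7 [125 126 126]
107.2 -122.9 56.0 [126 125 127]
93.6 -122.6 61.1 [72 72 72]
80.8 -121.0 57.9 [128 129 131]
83.5 -120.0 60.2 [81 80 81]
99.9 -119.3 57.3 [70 71 71]
89.6 -117.7 57.3 [95 93 92]
98.3 -115.4 54.0 [70 70 70]
84.9 -113.5 61.3 [32 31 32]
95.5 -113.1 66.4 [36 34 35]
109.8 -112.8 53.6 [54 54 55]
90.5 -112.0 62.7 [33 32 30]
90.8 -111.7 58.8 [33 32 31]
96.1 -111.6 61.5 [33 32 31]
109.5 -111.4 63.0 [35 34 32]
99.0 -111.0 60.5 [34 33 32]
112.9 -110.8 54.9 [37 39 39]
102.0 -110.6 56.3 [32 33 32]
85.6 -110.4 61.9 [33 33 32]
93.8 -110.1 60.5 [32 31 29]
98.9 -109.9 66.6 [47 46 44]
91.6 -109.5 53.2 [34 33 32]
107.0 -109.2 68.5 [56 55 54]
96.6 -108.4 65.6 [54 52 50]
88.6 -108.0 66.4 [45 43 42]
91.4 -106.9 68.5 [45 44 42]
97.1 -105.9 66.9 [33 33 32]
97.2 -105.0 69.6 [39 38 38]
102.8 -104.2 68.1 [36 34 33]
111.4 -102.9 65.8 [60 66 68]
92.5 -101.6 70.8 [36 36 37]
101.0 -100.4 68.5 [62 62 60]
93.0 -99.0 71.9 [45 45 44]
83.2 -98.1 54.9 [41 43 45]
104.6 -95.8 71.1 [94 93 94]
108.0 -93.4 68.6 [61 61 60]
109.0 -89.2 68.3 [63 62 61]
107.3 -84.8 68.3 [68 76 80]
```

>>> {"method": "send_rows", "body": {"deltas": [{"dx": 0,"dy": 2,"dz": 0,"rx": 0,"ry": 0,"rz": 0.7},{"dx": 0,"dy": 4,"dz": 0,"rx": 0,"ry": 0,"rz": 1.4}]}}

```text
clock: 17.08
tcp_pos: [0.6408, -0.1524, 0.0757]
orientation: [0.154, -3.137, 0.01]
contact_force: [1.7, -9.6, -4.0]
grip_width: 0.0297
gripper_force: 4.8
```

>>> {"method": "send_rows", "body": {"deltas": [{"dx": 0,"dy": 1,"dz": 0,"rx": 0,"ry": 0,"rz": 0.3},{"dx": 0,"dy": 2,"dz": 0,"rx": 0,"ry": 0,"rz": 0.6}]}}

```text
clock: 17.25
tcp_pos: [0.6407, -0.1514, 0.0757]
orientation: [0.17, -3.136, 0.013]
contact_force: [2.3, -13.0, -2.1]
grip_width: 0.0297
gripper_force: 6.7
```

>>> {"method": "send_rows", "body": {"deltas": [{"dx": 0,"dy": 1,"dz": 0,"rx": 0,"ry": 0,"rz": 0.3},{"dx": 0,"dy": 1,"dz": 0,"rx": 0,"ry": 0,"rz": 0.3}]}}

```text
clock: 17.42
tcp_pos: [0.6406, -0.1514, 0.0757]
orientation: [0.176, -3.135, 0.014]
contact_force: [2.7, -12.9, -1.6]
grip_width: 0.0301
gripper_force: 6.7
```

>>> {"method": "send_rows", "body": {"deltas": [{"dx": 0,"dy": 1,"dz": 0,"rx": 0,"ry": 0,"rz": 0},{"dx": 0,"dy": 2,"dz": 0,"rx": 0,"ry": 0,"rz": 0},{"dx": 0,"dy": 3,"dz": 0,"rx": 0,"ry": 0,"rz": 0}]}}

```text
clock: 17.67
tcp_pos: [0.6407, -0.1512, 0.0756]
orientation: [0.173, -3.135, 0.02]
contact_force: [2.0, -20.1, -1.7]
grip_width: 0.0299
gripper_force: 10.0
```

Run:
```python
from h import *
state()
s=grab('side')
c=cloud(s)*1e3
m=(c[...,0]>655)&(c[...,0]<700)&(c[...,1]>-200)&(c[...,1]<-100)&(c[...,2]>52)&(c[...,2]<65)
q=c[m];b=s['frame'][m].mean(1)
d=np.radians(4.35);e=q[:,:2]-[570.5,-48];x=np.cos(d)*e[:,0]+np.sin(d)*e[:,1];y=-np.sin(d)*e[:,0]+np.cos(d)*e[:,1]
k=abs(x-97)<8
print('tab',np.percentile(y[k&(b>100)],[5,50,95]),'stop',np.percentile(y[k&(b<42)],[5,50,95]))
```

```text
t 17.67 tcp [ 640.7 -151.2   75.6] yaxis deg 96.3 z [-0.001 -0.012 -1.   ] w 29.9 gf 10.019984543323517 F [  2.  -20.1  -1.7] q [ 0.7   0.79 -0.85  1.68  0.71  1.    1.28]
tab [-122.48867075 -122.41812666 -122.34758258] stop [-111.96510759 -110.18539844 -100.11530487]
```

>>> {"method": "send_rows", "body": {"deltas": [{"dx": 0,"dy": -6,"dz": 0,"rx": 0,"ry": 0,"rz": 0},{"dx": 0,"dy": -12,"dz": 0,"rx": 0,"ry": 0,"rz": 0},{"dx": 0,"dy": -19,"dz": 0,"rx": 0,"ry": 0,"rz": 0},{"dx": 0,"dy": -19,"dz": 0,"rx": 0,"ry": 0,"rz": 0}]}}

```text
clock: 18.05
tcp_pos: [0.6407, -0.1612, 0.0761]
orientation: [0.183, -3.136, 0.001]
contact_force: [-0.3, 0.4, -0.5]
grip_width: 0.03
gripper_force: 0.0
```

```bash
python3 -c "
from h import *
state()"
```

```text
t 18.05 tcp [ 640.7 -161.2   76.1] yaxis deg 96.7 z [-0. -0. -1.] w 30.0 gf 0.0 F [-0.3  0.4 -0.5] q [ 0.72  0.8  -0.85  1.67  0.7   1.    1.31]
```

>>> {"method": "send_rows", "body": {"deltas": [{"dx": 0,"dy": 0,"dz": 25,"rx": 0,"ry": 0,"rz": 0},{"dx": 0,"dy": 0,"dz": 60,"rx": 0,"ry": 0,"rz": 0},{"dx": 0,"dy": 0,"dz": 98,"rx": 0,"ry": 0,"rz": -7},{"dx": -4,"dy": 15,"dz": 136,"rx": 0,"ry": 0,"rz": -14},{"dx": -8,"dy": 30,"dz": 170,"rx": 0,"ry": 0,"rz": -21}]}}

```text
clock: 18.47
tcp_pos: [0.6328, -0.1291, 0.2482]
orientation: [0.4, 3.115, 0.002]
contact_force: [0.4, 0.1, -0.1]
grip_width: 0.0303
gripper_force: 0.0
```

>>> {"method": "send_rows", "body": {"deltas": [{"dx": -7,"dy": 31,"dz": 7,"rx": 0,"ry": 0,"rz": -7},{"dx": -14,"dy": 62,"dz": 14,"rx": 0,"ry": 0,"rz": -14},{"dx": -21,"dy": 93,"dz": 21,"rx": 0,"ry": 0,"rz": -21},{"dx": -28,"dy": 124,"dz": 28,"rx": 0,"ry": 0,"rz": -28},{"dx": -35,"dy": 155,"dz": 35,"rx": 0,"ry": 0,"rz": -35}], "jaw": 70}}

```text
clock: 18.88
tcp_pos: [0.5968, 0.0278, 0.2816]
orientation: [-1.315, -2.853, -0.001]
contact_force: [0.8, 0.1, -0.4]
grip_width: 0.0699
gripper_force: 0.0
```

>>> {"method": "send_rows", "body": {"deltas": [{"dx": -7,"dy": 31,"dz": 8,"rx": 0,"ry": 0,"rz": -7},{"dx": -14,"dy": 62,"dz": 16,"rx": 0,"ry": 0,"rz": -14},{"dx": -21,"dy": 93,"dz": 24,"rx": 0,"ry": 0,"rz": -21},{"dx": -28,"dy": 124,"dz": 32,"rx": 0,"ry": 0,"rz": -28},{"dx": -35,"dy": 155,"dz": 40,"rx": 0,"ry": 0,"rz": -35}]}}

```text
clock: 19.3
tcp_pos: [0.5614, 0.1827, 0.3215]
orientation: [-2.112, -2.325, -0.0]
contact_force: [0.7, -0.2, 0.0]
grip_width: 0.0697
gripper_force: 0.0
```

>>> {"method": "send_rows", "body": {"deltas": [{"dx": 0,"dy": 0,"dz": 0,"rx": 0,"ry": 0,"rz": -7},{"dx": 0,"dy": 0,"dz": 0,"rx": 0,"ry": 0,"rz": -13},{"dx": 0,"dy": 0,"dz": 0,"rx": 0,"ry": 0,"rz": -13},{"dx": 0,"dy": 0,"dz": 0,"rx": 0,"ry": 0,"rz": -13}]}}

```text
clock: 19.63
tcp_pos: [0.5622, 0.1809, 0.321]
orientation: [-2.353, -2.082, 0.0]
contact_force: [-0.2, 0.3, 0.4]
grip_width: 0.0701
gripper_force: 0.0
```

Run:
```python
from h import *
state()
f=grab('wrist','w10'); t=grab('top','t10'); s=grab('side','s10')
for n,f in(('wrist',f),('top',t),('side',s)):
    c=cloud(f)*1e3
    roi=(c[...,0]>520)&(c[...,0]<680)&(c[...,1]>130)&(c[...,1]<500)
    b=f['frame'].astype(int)
    m=roi&(c[...,2]>9)&(c[...,2]<60)
    q=c[m];
    if len(q)<20: print(n,len(q));continue
    print(n,len(q),np.percentile(q,[1,25,50,75,99],axis=0).round(1).tolist())
    k=q[:,2]>28
    if k.sum():print(' thumb',k.sum(),np.percentile(q[k],[5,50,95],axis=0).round(1).tolist())
    k=(q[:,2]<24)
    ctr=q[k][:,:2].mean(0);u,sv,vt=np.linalg.svd(q[k][:,:2]-ctr);print(' axis',np.degrees(np.arctan2(vt[0,1],vt[0,0])),ctr,np.percentile((q[k][:,:2]-ctr)@vt[0],[0,1,99,100]))
    k2=m&(b.mean(2)<28);print(' black',k2.sum(),c[k2].mean(0) if k2.any() else '')
```

```text
t 19.63 tcp [562.2 180.9 321. ] yaxis deg -7.0 z [-0. -0. -1.] w 70.1 gf 0.0 F [-0.2  0.3  0.4] q [ 0.13  0.36 -0.71  1.63  0.24  1.25 -0.75]
wrist 2691 [[571.4, 218.5, 9.3], [584.9, 279.0, 16.2], [592.6, 323.4, 17.5], [599.8, 364.6, 18.5], [613.6, 397.5, 41.8]]
 thumb 241 [[594.3, 377.9, 31.9], [601.6, 384.4, 40.5], [608.6, 392.9, 42.2]]
 axis -97.9679108215091 [591.46863873 313.05973687] [-89.35719586 -85.69568573  95.88737808 101.65819959]
 black 209 [601.13175011 384.28374725  38.64169448]
top 96 [[589.0, 168.2, 9.4], [605.2, 415.5, 16.4], [612.7, 427.3, 19.8], [675.0, 438.2, 32.8], [679.4, 485.4, 41.8]]
 thumb 33 [[641.4, 408.6, 30.0], [675.2, 439.1, 34.3], [679.4, 453.2, 41.4]]
 axis 79.23232569765769 [617.82890884 411.55887522] [-286.35603671 -259.71706122   81.27644918   93.75232534]
 black 0 
side 277 [[570.6, 212.0, 9.2], [584.9, 281.3, 15.0], [594.2, 335.2, 17.2], [604.2, 382.4, 20.6], [678.6, 448.6, 41.9]]
 thumb 43 [[594.3, 376.0, 29.6], [605.8, 394.4, 35.5], [678.4, 447.2, 42.0]]
 axis 72.46214084544 [595.78986561 315.88763128] [-107.01182454 -105.60758514  145.76143549  150.11100736]
 black 26 [601.95279134 382.99888818  32.64521763]
```

>>> {"method": "send_rows", "body": {"deltas": [{"dx": 6,"dy": 29,"dz": -25,"rx": 0,"ry": 0,"rz": -0.5},{"dx": 12,"dy": 58,"dz": -50,"rx": 0,"ry": 0,"rz": -0.5},{"dx": 18,"dy": 87,"dz": -75,"rx": 0,"ry": 0,"rz": -0.5},{"dx": 24,"dy": 116,"dz": -100,"rx": 0,"ry": 0,"rz": -0.5},{"dx": 30,"dy": 146,"dz": -125,"rx": 0,"ry": 0,"rz": -0.5}]}}

```text
clock: 20.2
tcp_pos: [0.5933, 0.3268, 0.1945]
orientation: [2.366, 2.067, -0.0]
contact_force: [0.2, 0.2, 0.8]
grip_width: 0.0702
gripper_force: 0.0
```

>>> {"method": "send_rows", "body": {"deltas": [{"dx": 0,"dy": 0,"dz": -35,"rx": 0,"ry": 0,"rz": 0},{"dx": 0,"dy": 0,"dz": -70,"rx": 0,"ry": 0,"rz": 0},{"dx": 0,"dy": 0,"dz": -100,"rx": 0,"ry": 0,"rz": 0},{"dx": 0,"dy": 0,"dz": -120,"rx": 0,"ry": 0,"rz": 0},{"dx": 0,"dy": 0,"dz": -120,"rx": 0,"ry": 0,"rz": 0}]}}

```text
clock: 20.62
tcp_pos: [0.5902, 0.3237, 0.0705]
orientation: [-2.364, -2.067, 0.014]
contact_force: [0.2, -0.6, -0.7]
grip_width: 0.0698
gripper_force: 0.0
```

Run:
```python
from h import *
state()
f=grab('wrist')
c=cloud(f)*1e3
m=(c[...,0]>540)&(c[...,0]<650)&(c[...,1]>345)&(c[...,1]<480)&(c[...,2]>9)&(c[...,2]<46)
q=c[m];print(len(q))
k=q[:,2]>30;print('thumb',np.percentile(q[k],[5,50,95],axis=0).round(1).tolist())
k=q[:,2]<24
for y in range(345,440,8):
    j=k&(abs(q[:,1]-y)<3)
    if j.sum()>5:print(y,np.percentile(q[j,0],[2,50,98]).round(1))
```

```text
t 20.62 tcp [590.2 323.7  70.5] yaxis deg -7.7 z [-0.008 -0.004 -1.   ] w 69.8 gf 0.0 F [ 0.2 -0.6 -0.7] q [-0.19  0.74 -0.6   1.64  0.5   0.92 -1.11]
5711
thumb [[594.7, 380.7, 39.7], [601.8, 389.6, 41.1], [608.8, 398.2, 42.2]]
345 [583.2 596.  608.7]
353 [584.2 597.  609.2]
361 [585.3 597.7 610.1]
369 [586.6 598.9 611.6]
377 [587.3 598.4 612.7]
385 [587.9 591.9 613.9]
393 [589.2 611.3 615.3]
401 [590.8 604.9 616. ]
409 [592.4 603.9 611.2]
417 [598.8 605.6 612.3]
425 [600.  606.9 613.7]
433 [601.1 607.7 614.3]
```

>>> {"method": "send_rows", "body": {"deltas": [{"dx": 0,"dy": 0,"dz": -20,"rx": 0,"ry": 0,"rz": 0},{"dx": 0,"dy": 0,"dz": -40,"rx": 0,"ry": 0,"rz": 0},{"dx": 0,"dy": 0,"dz": -52,"rx": 0,"ry": 0,"rz": 0},{"dx": 0,"dy": 0,"dz": -60,"rx": 0,"ry": 0,"rz": 0},{"dx": 0,"dy": 0,"dz": -60,"rx": 0,"ry": 0,"rz": 0}]}}

```text
clock: 21.08
tcp_pos: [0.5925, 0.326, 0.0155]
orientation: [-2.366, -2.066, 0.002]
contact_force: [-0.7, 0.7, -0.4]
grip_width: 0.0699
gripper_force: 0.0
```

>>> {"method": "send_rows", "body": {"deltas": [{"dx": 0,"dy": 0,"dz": 0,"rx": 0,"ry": 0,"rz": 0},{"dx": 0,"dy": 0,"dz": 0,"rx": 0,"ry": 0,"rz": 0},{"dx": 0,"dy": 0,"dz": 0,"rx": 0,"ry": 0,"rz": 0},{"dx": 0,"dy": 0,"dz": 0,"rx": 0,"ry": 0,"rz": 0},{"dx": 0,"dy": 0,"dz": 0,"rx": 0,"ry": 0,"rz": 0}], "jaw": 15, "newtons": 40}}

```text
clock: 21.5
tcp_pos: [0.5934, 0.3269, 0.0173]
orientation: [2.366, 2.066, 0.003]
contact_force: [-1.1, -0.4, 6.3]
grip_width: 0.025
gripper_force: 40.9
```

```bash
python3 -c "
from h import *
state()"
```

```text
t 21.5 tcp [593.4 326.9  17.3] yaxis deg -7.7 z [ 0.002  0.001 -1.   ] w 25.0 gf 40.865473598241806 F [-1.1 -0.4  6.3] q [-0.21  0.81 -0.56  1.66  0.55  0.84 -1.15]
```

>>> {"method": "send_rows", "body": {"deltas": [{"dx": 0,"dy": 0,"dz": 10,"rx": 0,"ry": 0,"rz": 0},{"dx": 0,"dy": 0,"dz": 35,"rx": 0,"ry": 0,"rz": 0},{"dx": 0,"dy": 0,"dz": 65,"rx": 0,"ry": 0,"rz": 0},{"dx": 0,"dy": 0,"dz": 100,"rx": 0,"ry": 0,"rz": 0},{"dx": 0,"dy": 0,"dz": 130,"rx": 0,"ry": 0,"rz": 0}], "newtons": 60}}

```text
clock: 21.92
tcp_pos: [0.5922, 0.3261, 0.1478]
orientation: [-2.366, -2.067, 0.001]
contact_force: [1.4, 0.4, -3.4]
grip_width: 0.0239
gripper_force: 59.7
```

>>> {"method": "send_rows", "body": {"deltas": [{"dx": -3,"dy": -38,"dz": 0,"rx": 0,"ry": 0,"rz": -2.8},{"dx": -6,"dy": -76,"dz": 0,"rx": 0,"ry": 0,"rz": -5.6},{"dx": -9,"dy": -114,"dz": 0,"rx": 0,"ry": 0,"rz": -8.4},{"dx": -12,"dy": -152,"dz": 0,"rx": 0,"ry": 0,"rz": -11.2},{"dx": -14,"dy": -190,"dz": 0,"rx": 0,"ry": 0,"rz": -14}]}}

```text
clock: 22.33
tcp_pos: [0.5775, 0.1344, 0.1461]
orientation: [-2.602, -1.76, 0.002]
contact_force: [1.1, -1.2, -2.8]
grip_width: 0.0245
gripper_force: 59.6
```

>>> {"method": "send_rows", "body": {"deltas": [{"dx": -3,"dy": -38,"dz": 0,"rx": 0,"ry": 0,"rz": -2.8},{"dx": -6,"dy": -76,"dz": 0,"rx": 0,"ry": 0,"rz": -5.6},{"dx": -9,"dy": -114,"dz": 0,"rx": 0,"ry": 0,"rz": -8.4},{"dx": -12,"dy": -152,"dz": 0,"rx": 0,"ry": 0,"rz": -11.2},{"dx": -14,"dy": -190,"dz": 0,"rx": 0,"ry": 0,"rz": -14}]}}

```text
clock: 22.75
tcp_pos: [0.5634, -0.0555, 0.1462]
orientation: [-2.797, -1.43, 0.001]
contact_force: [0.6, -0.6, -2.8]
grip_width: 0.0247
gripper_force: 59.6
```

>>> {"method": "send_rows", "body": {"deltas": [{"dx": 0,"dy": 0,"dz": 0,"rx": 0,"ry": 0,"rz": 0},{"dx": 0,"dy": 0,"dz": 0,"rx": 0,"ry": 0,"rz": 0},{"dx": 0,"dy": 0,"dz": 0,"rx": 0,"ry": 0,"rz": 0}]}}

```text
clock: 23.0
tcp_pos: [0.5643, -0.0532, 0.1461]
orientation: [-2.795, -1.433, 0.0]
contact_force: [-0.8, 0.9, -3.0]
grip_width: 0.0242
gripper_force: 59.6
```

```bash
cat >> h.py <<'E'
def rule_axis(f,tcp,yawdeg,zlo,zhi,thumb_lo):
    """points of the held rule in frame along(e)/across(n) of the rule, relative to tcp"""
    c=cloud(f)*1e3; e=np.array([np.cos(np.radians(yawdeg)),np.sin(np.radians(yawdeg))]);n=np.array([-e[1],e[0]])
    p=c[...,:2]-tcp[:2]; a=p@e; b=p@n
    m=(abs(b)<25)&(a>15)&(a<180)&(c[...,2]>zlo)&(c[...,2]<zhi)
    th=m&(c[...,2]>thumb_lo)
    return a[m],b[m],c[...,2][m],a[th],b[th]
E
python3 - <<'E'
from h import *
o=state();f=grab('wrist','w11')
tcp=np.array(o['tcp_pos'])*1e3; zb=tcp[2]-17.3
a,b,z,ta,tb=rule_axis(f,tcp,54,zb+5,zb+48,zb+32)
print('thumb',np.percentile(ta,[2,50,98]),np.percentile(tb,[2,50,98]))
for x in range(20,140,6):
    k=abs(a-x)<2
    if k.sum()>4:print(x,np.percentile(b[k],[2,50,98]).round(1),np.median(z[k]-zb).round(1))
E
```

```text
t 23.0 tcp [564.3 -53.2 146.1] yaxis deg -35.7 z [-0.     0.001 -1.   ] w 24.2 gf 59.631328135728836 F [-0.8  0.9 -3. ] q [ 0.4   0.47 -0.53  1.88  0.3   0.88 -0.9 ]
thumb [57.21597191 66.91794117 75.76011592] [-8.00993032 -0.50386974  7.10452405]
20 [-12.9  -0.3  11.6] 17.5
26 [-12.9  -0.3  11.9] 17.5
32 [-12.8  -0.7  11.8] 17.5
38 [-12.8  -0.7  11.7] 17.4
44 [-12.9  -0.2  12.1] 17.4
50 [-12.7  -0.6  11.9] 17.4
56 [-13.4  -1.1  12.1] 19.2
62 [-12.8  -0.5  12. ] 40.7
68 [-12.8  -0.5  11.9] 40.7
74 [-12.8  -0.5  11.7] 40.6
80 [-12.5  -0.1  11.9] 17.3
86 [-7.1 -0.5  6.2] 17.1
92 [-7.  -0.1  6.5] 17.0
98 [-7.3 -0.4  6.4] 17.0
104 [-7.2 -0.4  6.3] 16.9
110 [-7.1 -0.4  6.3] 17.7
116 [-3.9 -0.4  3.1] 17.9
```

>>> {"method": "send_rows", "body": {"deltas": [{"dx": 1.5,"dy": -1,"dz": -30,"rx": 0,"ry": 0,"rz": 0},{"dx": 1.5,"dy": -1,"dz": -60,"rx": 0,"ry": 0,"rz": 0},{"dx": 1.5,"dy": -1,"dz": -85,"rx": 0,"ry": 0,"rz": 0},{"dx": 1.5,"dy": -1,"dz": -98,"rx": 0,"ry": 0,"rz": 0},{"dx": 1.5,"dy": -1,"dz": -100,"rx": 0,"ry": 0,"rz": 0}]}}

```text
clock: 23.47
tcp_pos: [0.5643, -0.0528, 0.0436]
orientation: [-2.791, -1.435, 0.006]
contact_force: [-0.7, -0.5, -2.2]
grip_width: 0.0245
gripper_force: 59.6
```

>>> {"method": "send_rows", "body": {"deltas": [{"dx": 0,"dy": 0,"dz": -2,"rx": 0,"ry": 0,"rz": 0},{"dx": 0,"dy": 0,"dz": -3,"rx": 0,"ry": 0,"rz": 0},{"dx": 0,"dy": 0,"dz": -4,"rx": 0,"ry": 0,"rz": 0},{"dx": 0,"dy": 0,"dz": -4,"rx": 0,"ry": 0,"rz": 0}]}}

```text
clock: 23.8
tcp_pos: [0.5671, -0.0546, 0.0432]
orientation: [2.795, 1.432, 0.003]
contact_force: [0.0, -0.2, -3.5]
grip_width: 0.0242
gripper_force: 59.6
```

>>> {"method": "send_rows", "body": {"deltas": [{"dx": 0,"dy": 0,"dz": -1,"rx": 0,"ry": 0,"rz": 0},{"dx": 0,"dy": 0,"dz": -1,"rx": 0,"ry": 0,"rz": 0}]}}

```text
clock: 23.97
tcp_pos: [0.5665, -0.0548, 0.0416]
orientation: [2.795, 1.432, 0.001]
contact_force: [0.0, -0.7, -2.6]
grip_width: 0.0239
gripper_force: 59.6
```

>>> {"method": "send_rows", "body": {"deltas": [{"dx": 0,"dy": 0,"dz": -1,"rx": 0,"ry": 0,"rz": 0},{"dx": 0,"dy": 0,"dz": -1,"rx": 0,"ry": 0,"rz": 0}]}}

```text
clock: 24.13
tcp_pos: [0.5665, -0.0548, 0.0414]
orientation: [2.795, 1.432, 0.0]
contact_force: [-3.9, -0.6, 8.6]
grip_width: 0.0244
gripper_force: 61.0
```

>>> {"method": "send_rows", "body": {"deltas": [{"dx": 0,"dy": 0,"dz": -1,"rx": 0,"ry": 0,"rz": 0},{"dx": 0,"dy": 0,"dz": -1,"rx": 0,"ry": 0,"rz": 0}]}}

```text
clock: 24.3
tcp_pos: [0.5665, -0.0548, 0.0413]
orientation: [2.795, 1.432, -0.0]
contact_force: [-7.5, -1.2, 18.8]
grip_width: 0.0241
gripper_force: 62.1
```

>>> {"method": "send_rows", "body": {"deltas": [{"dx": 0,"dy": 0,"dz": 2,"rx": 0,"ry": 0,"rz": 0},{"dx": -1.2,"dy": -1.6,"dz": 2,"rx": 0,"ry": 0,"rz": 0},{"dx": -2.4,"dy": -3.2,"dz": 2,"rx": 0,"ry": 0,"rz": 0},{"dx": -3.5,"dy": -4.9,"dz": 2,"rx": 0,"ry": 0,"rz": 0}]}}

```text
clock: 24.63
tcp_pos: [0.5637, -0.0586, 0.0414]
orientation: [-2.795, -1.433, -0.005]
contact_force: [3.3, 6.5, -1.9]
grip_width: 0.0243
gripper_force: 59.7
```

>>> {"method": "send_rows", "body": {"deltas": [{"dx": -0.6,"dy": -0.8,"dz": 0,"rx": 0,"ry": 0,"rz": 0},{"dx": -1.2,"dy": -1.6,"dz": 0,"rx": 0,"ry": 0,"rz": 0}]}}

```text
clock: 24.8
tcp_pos: [0.5634, -0.0586, 0.0415]
orientation: [-2.794, -1.434, -0.008]
contact_force: [4.5, 7.7, -2.0]
grip_width: 0.0242
gripper_force: 59.8
```

>>> {"method": "send_rows", "body": {"deltas": [{"dx": -0.6,"dy": -0.8,"dz": 0,"rx": 0,"ry": 0,"rz": 0},{"dx": -1.2,"dy": -1.6,"dz": 0,"rx": 0,"ry": 0,"rz": 0}]}}

```text
clock: 24.97
tcp_pos: [0.5632, -0.0586, 0.0418]
orientation: [-2.792, -1.435, -0.013]
contact_force: [6.9, 11.3, -2.1]
grip_width: 0.0241
gripper_force: 59.7
```

>>> {"method": "send_rows", "body": {"deltas": [{"dx": -0.6,"dy": -0.8,"dz": 0,"rx": 0,"ry": 0,"rz": 0},{"dx": -1.2,"dy": -1.6,"dz": 0,"rx": 0,"ry": 0,"rz": 0}]}}

```text
clock: 25.13
tcp_pos: [0.5631, -0.0587, 0.0422]
orientation: [-2.791, -1.436, -0.017]
contact_force: [7.9, 14.1, -2.4]
grip_width: 0.0243
gripper_force: 59.7
```

>>> {"method": "send_rows", "body": {"deltas": [{"dx": 1.2,"dy": 1.6,"dz": -1,"rx": 0,"ry": 0,"rz": 0},{"dx": 2,"dy": 2.8,"dz": -1,"rx": 0,"ry": 0,"rz": 0},{"dx": 2,"dy": 2.8,"dz": -1,"rx": 0,"ry": 0,"rz": 0}]}}

```text
clock: 25.38
tcp_pos: [0.5633, -0.0586, 0.0414]
orientation: [-2.794, -1.435, -0.008]
contact_force: [1.0, 7.5, 6.0]
grip_width: 0.0249
gripper_force: 60.8
```

>>> {"method": "send_rows", "body": {"deltas": [{"dx": 0,"dy": 0,"dz": 0,"rx": 0,"ry": 0,"rz": 0},{"dx": 0,"dy": 0,"dz": 0,"rx": 0,"ry": 0,"rz": 0},{"dx": 0,"dy": 0,"dz": 0,"rx": 0,"ry": 0,"rz": 0},{"dx": 0,"dy": 0,"dz": 0,"rx": 0,"ry": 0,"rz": 0}], "jaw": 60}}

```text
clock: 25.72
tcp_pos: [0.5606, -0.0624, 0.0397]
orientation: [2.796, 1.431, -0.002]
contact_force: [-0.1, -0.9, 0.2]
grip_width: 0.06
gripper_force: 0.0
```

>>> {"method": "send_rows", "body": {"deltas": [{"dx": 0,"dy": 0,"dz": 20,"rx": 0,"ry": 0,"rz": 0},{"dx": 0,"dy": 0,"dz": 50,"rx": 0,"ry": 0,"rz": 0},{"dx": 0,"dy": 0,"dz": 80,"rx": 0,"ry": 0,"rz": 0},{"dx": 0,"dy": 0,"dz": 80,"rx": 0,"ry": 0,"rz": 0}]}}

```text
clock: 26.05
tcp_pos: [0.5643, -0.0618, 0.1251]
orientation: [2.792, 1.43, 0.01]
contact_force: [1.4, 1.4, 0.4]
grip_width: 0.0597
gripper_force: 0.0
```

```bash
cat >> h.py <<'E'
cy,sy=np.cos(np.radians(4.35)),np.sin(np.radians(4.35))
def b2w(p): p=np.atleast_2d(p); return p@np.array([[cy,sy],[-sy,cy]])+[570.5,-48]
def rule_on_board(f,ang,around,half=45):
    """profile of rule lying on the board along direction ang through point around (mm)"""
    c=cloud(f)*1e3; e=np.array([np.cos(np.radians(ang)),np.sin(np.radians(ang))]);n=np.array([-e[1],e[0]])
    p=c[...,:2]-around; a=p@e;b=p@n
    m=(abs(b)<24)&(abs(a)<165)&(c[...,2]>32)&(c[...,2]<70)
    th=m&(c[...,2]>58)
    if th.sum()>5:print('thumb',np.percentile(a[th],[3,50,97]).round(1),np.percentile(b[th],[3,50,97]).round(1),th.sum())
    for x in range(-135,140,6):
        k=m&(abs(a-x)<3)
        if k.sum()>4:print(x,np.percentile(b[k],[3,50,97]).round(1),np.median(c[...,2][k]).round(1),k.sum())
E
python3 - <<'E'
from h import *
state();f=grab('wrist','w12')
rule_on_board(f,54,np.array([563.1,-58.7]))
E
```

```text
t 26.05 tcp [564.3 -61.8 125.1] yaxis deg -35.8 z [ 0.008 -0.001 -1.   ] w 59.7 gf 0.0 F [1.4 1.4 0.4] q [ 0.4   0.49 -0.52  1.9   0.32  0.83 -0.91]
thumb [57.5 66.7 75.7] [-8.4 -0.9  6.7] 825
-117 [-14.8  -2.2   6.5] 47.7 76
-111 [-21.7  -3.1  20.6] 47.6 409
-105 [-21.6   0.4  22.2] 44.7 461
-99 [-23.4   0.4  22.9] 41.5 321
-93 [-4.8 18.9 23. ] 40.1 179
-87 [-12.4   0.3  23.5] 39.3 233
-81 [-12.8  -0.5  11.6] 35.1 181
-75 [-13.   -0.5  11.8] 35.2 198
-69 [-13.1  -0.5  11.1] 35.1 199
-63 [-13.   -1.4  11.1] 35.0 198
-57 [-13.4  -1.4  11.4] 35.2 211
-51 [-13.3  -0.5  10.8] 35.2 210
-45 [-13.5  -1.8  11.5] 41.8 144
-39 [-12.7  -0.6  11.4] 41.7 218
-33 [-12.8  -0.6  11.6] 41.7 223
-27 [-12.5  -0.6  11.3] 41.8 233
-21 [-13.1  -0.6  11.8] 41.6 233
-15 [-12.3  -0.6  11.1] 41.7 238
-9 [-13.   -0.6  11.5] 41.6 243
-3 [-12.9  -1.   10.9] 41.6 252
3 [-13.1  -1.4  11.5] 41.8 254
9 [-12.7  -0.7  11.4] 41.6 269
15 [-12.8  -0.7  11.4] 41.7 263
21 [-12.6  -0.7  11.3] 41.6 276
27 [-12.5  -0.7  11.2] 41.8 274
33 [-12.5  -0.7  11.1] 41.6 284
39 [-12.4  -0.7  11. ] 41.7 298
45 [-13.   -0.7  11.5] 41.6 298
51 [-12.9  -0.7  11.4] 41.6 308
57 [-13.4  -0.9  11.9] 43.2 273
63 [-12.7  -0.9  11.3] 64.8 350
69 [-12.6  -0.9  11.1] 64.9 357
75 [-12.6  -0.9  11.1] 64.2 330
81 [-12.1  -0.8  10.6] 41.3 252
87 [-7.6 -0.8  6.1] 41.3 187
93 [-7.6 -0.8  6. ] 41.3 209
99 [-7.5 -0.8  6. ] 41.3 193
105 [-7.5 -0.8  5.9] 41.2 208
111 [-7.1 -0.8  5.5] 42.0 186
117 [-23.9  -4.1   2. ] 42.4 91
123 [-23.6 -20.3 -16.8] 46.9 155
129 [-23.3 -14.   23.5] 47.3 389
135 [-23.   -7.3  22.7] 47.9 648
```

>>> {"method": "send_rows", "body": {"deltas": [{"dx": 9,"dy": 12,"dz": 0,"rx": 0,"ry": 0,"rz": 0},{"dx": 18,"dy": 25,"dz": 0,"rx": 0,"ry": 0,"rz": 0},{"dx": 18,"dy": 25,"dz": 0,"rx": 0,"ry": 0,"rz": 0},{"dx": 18,"dy": 25,"dz": 0,"rx": 0,"ry": 0,"rz": 0},{"dx": 18,"dy": 25,"dz": 0,"rx": 0,"ry": 0,"rz": 0}], "jaw": 0}}

```text
clock: 26.52
tcp_pos: [0.5782, -0.0367, 0.1188]
orientation: [-2.795, -1.433, 0.003]
contact_force: [-0.6, -0.7, 0.4]
grip_width: 0.0005
gripper_force: 0.0
```

Run:
```python
from h import *
for i in range(4):
    f=grab('wrist'); o=state()
```

```text
t 26.57 tcp [578.2 -37.1 119. ] yaxis deg -35.8 z [-0.002 -0.    -1.   ] w -0.1 gf 0.0 F [ 1.1 -0.   0.9] q [ 0.35  0.52 -0.51  1.87  0.33  0.84 -0.96]
t 26.62 tcp [578.3 -37.3 119.2] yaxis deg -35.8 z [-0.002 -0.    -1.   ] w -0.0 gf 0.0 F [-0.5  0.3 -0.5] q [ 0.35  0.52 -0.51  1.87  0.33  0.84 -0.96]
t 26.67 tcp [578.4 -37.3 119.4] yaxis deg -35.8 z [-0.001 -0.    -1.   ] w -0.1 gf 0.0 F [-0.   0.6 -0.3] q [ 0.35  0.52 -0.51  1.87  0.33  0.84 -0.96]
t 26.72 tcp [578.6 -37.3 119.6] yaxis deg -35.8 z [-0.001 -0.    -1.   ] w -0.3 gf 0.0 F [-0.2 -0.8  0.5] q [ 0.35  0.52 -0.51  1.86  0.33  0.84 -0.96]
```

>>> {"method": "send_rows", "body": {"deltas": [{"dx": 1.5,"dy": 0.7,"dz": -25,"rx": 0,"ry": 0,"rz": 0},{"dx": 1.5,"dy": 0.7,"dz": -45,"rx": 0,"ry": 0,"rz": 0},{"dx": 1.5,"dy": 0.7,"dz": -61,"rx": 0,"ry": 0,"rz": 0},{"dx": 1.5,"dy": 0.7,"dz": -61,"rx": 0,"ry": 0,"rz": 0}]}}

```text
clock: 27.05
tcp_pos: [0.5781, -0.0365, 0.056]
orientation: [-2.794, -1.431, 0.008]
contact_force: [-1.0, 0.1, 0.3]
grip_width: 0.0003
gripper_force: 0.0
```

>>> {"method": "send_rows", "body": {"deltas": [{"dx": 3,"dy": 4,"dz": 0,"rx": 0,"ry": 0,"rz": 0},{"dx": 6,"dy": 8,"dz": 0,"rx": 0,"ry": 0,"rz": 0},{"dx": 9,"dy": 12,"dz": 0,"rx": 0,"ry": 0,"rz": 0},{"dx": 11.8,"dy": 16.2,"dz": 0,"rx": 0,"ry": 0,"rz": 0}]}}

```text
clock: 27.38
tcp_pos: [0.5937, -0.019, 0.0603]
orientation: [2.795, 1.432, 0.003]
contact_force: [0.4, -0.5, 0.2]
grip_width: 0.0003
gripper_force: 0.2
```

>>> {"method": "send_rows", "body": {"deltas": [{"dx": 3,"dy": 4,"dz": 0,"rx": 0,"ry": 0,"rz": 0},{"dx": 6,"dy": 8,"dz": 0,"rx": 0,"ry": 0,"rz": 0},{"dx": 9,"dy": 12,"dz": 0,"rx": 0,"ry": 0,"rz": 0},{"dx": 9,"dy": 12,"dz": 0,"rx": 0,"ry": 0,"rz": 0}]}}

```text
clock: 27.72
tcp_pos: [0.6022, -0.0062, 0.0593]
orientation: [-2.795, -1.434, -0.002]
contact_force: [-1.0, 0.8, 0.2]
grip_width: -0.0005
gripper_force: 0.0
```

Run:
```python
from h import *
state();f=grab('wrist')
c=cloud(f)*1e3
rule_on_board(f,54,np.array([563.1,-58.7]))
```

```text
t 27.72 tcp [602.2  -6.2  59.3] yaxis deg -35.7 z [ 0.001  0.001 -1.   ] w -0.5 gf 0.0 F [-1.   0.8  0.2] q [ 0.26  0.63 -0.47  1.84  0.4   0.76 -1.05]
thumb [72.3 85.2 96.9] [-12.3  -0.6   9.7] 2005
3 [-5.1 -2.   1.7] 41.3 52
9 [-4.4 -1.4  1.1] 41.3 84
15 [-4.4 -1.9  1.1] 41.3 78
21 [-3.5 -1.3  0.3] 41.7 13
69 [-13.2  -9.3  12. ] 42.5 137
75 [-13.9  -1.1  11.9] 64.0 708
81 [-12.6  -0.4  11.6] 64.9 522
87 [-7.9 -0.6  6.8] 65.3 438
93 [-8.2 -0.5  7.1] 65.2 455
99 [-7.3 -0.5  6.3] 48.7 722
105 [-7.1 -0.4  6.2] 41.4 308
111 [-7.  -0.4  6.2] 41.3 319
117 [-23.4  -0.9   6.2] 41.3 357
123 [-23.4  -3.9   5.7] 41.7 499
129 [-23.1  -4.8  23.1] 45.5 746
135 [-22.9  -5.   22.9] 47.9 948
```

>>> {"method": "send_rows", "body": {"deltas": [{"dx": 0.6,"dy": 0.8,"dz": 0,"rx": 0,"ry": 0,"rz": 0},{"dx": 1.2,"dy": 1.6,"dz": 0,"rx": 0,"ry": 0,"rz": 0},{"dx": 1.8,"dy": 2.4,"dz": 0,"rx": 0,"ry": 0,"rz": 0}]}}

```text
clock: 28.02
tcp_pos: [0.603, -0.0055, 0.0589]
orientation: [2.796, 1.432, -0.001]
contact_force: [-1.0, -0.6, -0.0]
grip_width: 0.0002
gripper_force: 0.2
```

>>> {"method": "send_rows", "body": {"deltas": [{"dx": 0.6,"dy": 0.8,"dz": 0,"rx": 0,"ry": 0,"rz": 0},{"dx": 1.2,"dy": 1.6,"dz": 0,"rx": 0,"ry": 0,"rz": 0}]}}

```text
clock: 28.18
tcp_pos: [0.6042, -0.0038, 0.0589]
orientation: [-2.796, -1.432, 0.001]
contact_force: [0.1, -0.1, 0.2]
grip_width: 0.0
gripper_force: 0.2
```

>>> {"method": "send_rows", "body": {"deltas": [{"dx": 0.6,"dy": 0.8,"dz": 0,"rx": 0,"ry": 0,"rz": 0},{"dx": 1.2,"dy": 1.6,"dz": 0,"rx": 0,"ry": 0,"rz": 0}]}}

```text
clock: 28.35
tcp_pos: [0.6053, -0.0023, 0.0589]
orientation: [2.796, 1.433, -0.001]
contact_force: [-2.5, -2.5, 1.9]
grip_width: 0.0002
gripper_force: 1.7
```

>>> {"method": "send_rows", "body": {"deltas": [{"dx": 0.6,"dy": 0.8,"dz": 0,"rx": 0,"ry": 0,"rz": 0},{"dx": 1.2,"dy": 1.6,"dz": 0,"rx": 0,"ry": 0,"rz": 0}]}}

```text
clock: 28.52
tcp_pos: [0.6055, -0.002, 0.0588]
orientation: [2.796, 1.431, -0.006]
contact_force: [-6.5, -5.5, 5.9]
grip_width: -0.0003
gripper_force: 4.1
```

>>> {"method": "send_rows", "body": {"deltas": [{"dx": -3,"dy": -4,"dz": 0,"rx": 0,"ry": 0,"rz": 0},{"dx": -7,"dy": -10,"dz": 0,"rx": 0,"ry": 0,"rz": 0},{"dx": -10,"dy": -14,"dz": 20,"rx": 0,"ry": 0,"rz": 0},{"dx": -22,"dy": -30,"dz": 50,"rx": 0,"ry": 0,"rz": 0},{"dx": -34,"dy": -47,"dz": 85,"rx": 0,"ry": 0,"rz": 0}]}}

```text
clock: 28.93
tcp_pos: [0.5715, -0.0468, 0.1435]
orientation: [-2.792, -1.435, 0.002]
contact_force: [1.4, -0.6, 0.0]
grip_width: 0.0001
gripper_force: 0.0
```

>>> {"method": "send_rows", "body": {"deltas": [{"dx": -10,"dy": -14,"dz": 20,"rx": 0,"ry": 0,"rz": 0},{"dx": -20,"dy": -28,"dz": 40,"rx": 0,"ry": 0,"rz": 0},{"dx": -30,"dy": -42,"dz": 60,"rx": 0,"ry": 0,"rz": 0},{"dx": -30,"dy": -42,"dz": 60,"rx": 0,"ry": 0,"rz": 0},{"dx": -30,"dy": -42,"dz": 60,"rx": 0,"ry": 0,"rz": 0}]}}

```text
clock: 29.35
tcp_pos: [0.5432, -0.0906, 0.205]
orientation: [2.796, 1.429, 0.004]
contact_force: [0.5, -0.1, -0.3]
grip_width: 0.0
gripper_force: 0.0
```

Run:
```python
from h import *
state();f=grab('wrist','w13')
rule_on_board(f,54,np.array([563.1,-58.7]))
s=grab('side');c=cloud(s)*1e3
m=(c[...,0]>655)&(c[...,0]<700)&(c[...,1]>-200)&(c[...,1]<-100)&(c[...,2]>52)&(c[...,2]<65)
q=c[m];b=s['frame'][m].mean(1);e=q[:,:2]-[570.5,-48];x=cy*e[:,0]+sy*e[:,1];y=-sy*e[:,0]+cy*e[:,1]
k=abs(x-97)<10
for i in np.argsort(y[k]): print(y[k][i].round(1),b[k][i].round(0),end=' | ')
```

```text
t 29.35 tcp [543.2 -90.6 205. ] yaxis deg -35.9 z [ 0.003 -0.001 -1.   ] w 0.0 gf 0.0 F [ 0.5 -0.1 -0.3] q [ 0.5   0.37 -0.56  1.87  0.23  0.97 -0.78]
thumb [ 81.7  91.2 101. ] [-8.3 -0.8  6.7] 522
-105 [-22.6  12.1  23.2] 48.3 19
-99 [-23.7  14.1  23. ] 46.9 126
-93 [-4.6 18.8 23.4] 40.0 89
-87 [-12.1   0.8  23.6] 38.4 137
-81 [-13.   -0.2  11.4] 35.1 127
-75 [-13.   -0.8  11.3] 35.0 126
-69 [-12.9  -1.3  11.2] 35.0 129
-63 [-13.9  -1.3  11.2] 35.2 131
-57 [-13.8  -1.3  11. ] 35.3 137
-51 [-13.8  -1.3  11. ] 35.2 138
-45 [-13.5  -1.4  11. ] 35.0 143
-39 [-13.7  -1.4  11.7] 35.0 143
-33 [-13.1  -0.3  11.8] 35.0 153
-27 [-13.3  -0.3  11.7] 35.1 141
-21 [-13.5  -0.9  11.6] 41.0 140
-15 [-13.4  -0.9  11.6] 41.7 154
-9 [-12.8  -0.4  11.5] 41.8 154
-3 [-13.3  -1.4  11.4] 41.6 157
3 [-13.2  -0.9  11.3] 41.8 156
9 [-13.2  -0.5  11.3] 41.7 155
15 [-13.1  -1.4  11.2] 41.6 163
21 [-13.   -0.5  11.8] 41.6 178
27 [-13.   -0.5  12. ] 41.6 162
33 [-12.9  -0.5  11.9] 41.7 186
39 [-12.9  -0.5  11.8] 41.8 161
45 [-12.8  -0.5  11.7] 41.6 191
51 [-13.7  -0.6  11.6] 41.6 193
57 [-13.6  -1.5  11.5] 41.7 
[... 423 characters left out ...]
 -125.9 80.0 | -125.1 70.0 | -124.9 116.0 | -124.2 70.0 | -124.2 78.0 | -124.1 93.0 | -124.0 86.0 | -123.8 79.0 | -123.6 73.0 | -123.6 108.0 | -123.5 84.0 | -122.4 73.0 | -121.9 75.0 | -121.8 76.0 | -121.8 74.0 | -121.3 73.0 | -120.9 99.0 | -119.5 72.0 | -119.3 72.0 | -118.7 69.0 | -117.6 72.0 | -117.3 73.0 | -116.2 70.0 | -115.3 71.0 | -115.3 69.0 | -115.1 69.0 | -114.8 60.0 | -114.4 57.0 | -114.4 70.0 | -114.3 70.0 | -114.2 50.0 | -114.0 40.0 | -113.3 78.0 | -113.3 35.0 | -112.7 69.0 | -112.3 30.0 | -111.7 32.0 | -111.7 46.0 | -110.9 30.0 | -110.2 35.0 | -110.1 29.0 | -110.0 28.0 | -109.9 29.0 | -109.5 31.0 | -108.9 32.0 | -108.2 31.0 | -107.5 31.0 | -107.3 33.0 | -95.5 41.0 | -81.9 62.0 |
```

```bash
cat >> h.py <<'E'
def walls(f):
    c=cloud(f)*1e3;e=c[...,:2]-[570.5,-48];x=cy*e[...,0]+sy*e[...,1];y=-sy*e[...,0]+cy*e[...,1];z=c[...,2]
    top=(z>45.5)&(z<51)
    def edge(m,v,lo):  # robust extreme
        return (np.percentile(v[m],97 if lo else 3).round(1),m.sum()) if m.sum()>8 else None
    for t in (-60,-30,0,30,60):
        k=abs(y-t)<12; print('y',t,'near',edge(top&k&(x<-75)&(x>-115),x,1),'far',edge(top&k&(x>75)&(x<115),x,0))
    for t in (-60,-30,0,30,60):
        k=abs(x-t)<12; print('x',t,'bar',edge(top&k&(y<-85)&(y>-128),y,1),'left',edge(top&k&(y>88)&(y<130),y,0))
E
python3 - <<'E'
from h import *
for n in('wrist','side'):
    f=load(n);print(n);walls(f)
f=load('wrist');c=cloud(f)*1e3
e=np.array([np.cos(np.radians(54)),np.sin(np.radians(54))]);n=np.array([-e[1],e[0]])
p=c[...,:2]-np.array([563.1,-58.7]);a=p@e;b=p@n
for lo,hi in((-122,-84),(74,146)):
    print('along',lo)
    for x in np.arange(lo,hi,2):
        k=(abs(a-x)<1)&(abs(b+.7)<2.5)&(c[...,2]>20)
        k2=(abs(a-x)<1)&(abs(abs(b+.7)-10)<1.5)&(c[...,2]>20)
        print(x,np.median(c[...,2][k]).round(1) if k.any() else '-',np.median(c[...,2][k2]).round(1) if k2.any() else '-',end=' | ')
E
```

```text
wrist
y -60 near (np.float64(-83.8), np.int64(479)) far (np.float64(86.9), np.int64(656))
y -30 near (np.float64(-83.8), np.int64(520)) far (np.float64(86.8), np.int64(704))
y 0 near (np.float64(-84.0), np.int64(545)) far (np.float64(86.5), np.int64(756))
y 30 near (np.float64(-84.3), np.int64(583)) far (np.float64(86.5), np.int64(822))
y 60 near (np.float64(-84.4), np.int64(624)) far (np.float64(86.3), np.int64(874))
x -60 bar (np.float64(-99.5), np.int64(135)) left (np.float64(101.6), np.int64(747))
x -30 bar (np.float64(-99.7), np.int64(485)) left (np.float64(101.7), np.int64(785))
x 0 bar (np.float64(-99.7), np.int64(511)) left (np.float64(102.0), np.int64(829))
x 30 bar (np.float64(-99.5), np.int64(545)) left (np.float64(102.1), np.int64(861))
x 60 bar (np.float64(-99.7), np.int64(334)) left (np.float64(101.6), np.int64(367))
side
y -60 near (np.float64(-85.3), np.int64(50)) far (np.float64(86.2), np.int64(29))
y -30 near (np.float64(-85.4), np.int64(42)) far (np.float64(86.2), np.int64(43))
y 0 near (np.float64(-85.8), np.int64(40)) far (np.float64(86.4), np.int64(39))
y 30 nea
[... 666 characters left out ...]
-106 - - | -104 - - | -102 - 23.7 | -100 - 25.0 | -98 - 24.4 | -96 38.2 25.2 | -94 39.6 24.0 | -92 39.5 - | -90 39.5 - | -88 39.5 42.4 | -86 35.9 42.2 | along 74
74 41.1 42.0 | 76 41.2 42.3 | 78 41.5 42.2 | 80 40.8 42.7 | 82 56.3 - | 84 64.9 24.6 | 86 65.4 23.9 | 88 64.6 24.3 | 90 64.7 23.6 | 92 65.3 24.0 | 94 65.1 24.2 | 96 64.9 24.0 | 98 65.4 23.9 | 100 65.3 24.4 | 102 64.1 24.1 | 104 - 24.0 | 106 - 24.1 | 108 41.0 23.9 | 110 41.2 24.2 | 112 41.1 24.1 | 114 41.4 23.7 | 116 41.3 24.4 | 118 41.0 24.4 | 120 41.1 24.0 | 122 41.1 24.2 | 124 40.8 24.5 | 126 40.4 24.0 | 128 40.9 24.4 | 130 41.3 24.4 | 132 41.8 34.0 | 134 42.1 38.6 | 136 42.3 24.4 | 138 42.2 31.7 | 140 - 29.5 | 142 - - | 144 - - |
```

>>> {"method": "send_rows", "body": {"deltas": [{"dx": 18,"dy": 26,"dz": -20,"rx": 0,"ry": 0,"rz": 0},{"dx": 36,"dy": 52,"dz": -40,"rx": 0,"ry": 0,"rz": 0},{"dx": 54,"dy": 78,"dz": -60,"rx": 0,"ry": 0,"rz": 0},{"dx": 73,"dy": 106,"dz": -80,"rx": 0,"ry": 0,"rz": 0},{"dx": 73,"dy": 106,"dz": -80,"rx": 0,"ry": 0,"rz": 0}], "jaw": 40}}

```text
clock: 29.87
tcp_pos: [0.6154, 0.026, 0.1189]
orientation: [-2.782, -1.443, 0.003]
contact_force: [-0.3, 1.2, -0.1]
grip_width: 0.0399
gripper_force: 0.0
```

Run:
```python
from h import *
for i in range(5): f=grab('wrist')
o=state();c=cloud(f)*1e3
m=(c[...,2]>60)&(c[...,2]<68)&(abs(c[...,0]-617)<30)&(abs(c[...,1]-15)<30)
print(m.sum());print(np.percentile(c[m],[3,50,97],axis=0).round(1) if m.sum() else '')
```

```text
t 30.12 tcp [615.5  15.7 123.8] yaxis deg -35.8 z [-0.001 -0.001 -1.   ] w 40.0 gf 0.0 F [-0.3  0.2 -0.1] q [ 0.26  0.57 -0.52  1.78  0.35  0.89 -1.04]
656
[[608.5   6.1  62. ]
 [617.9  16.   65.3]
 [627.   25.5  66.5]]
```

>>> {"method": "send_rows", "body": {"deltas": [{"dx": 2,"dy": 0,"dz": -30,"rx": 0,"ry": 0,"rz": 0},{"dx": 2,"dy": 0,"dz": -50,"rx": 0,"ry": 0,"rz": 0},{"dx": 2,"dy": 0,"dz": -64,"rx": 0,"ry": 0,"rz": 0},{"dx": 2,"dy": 0,"dz": -64,"rx": 0,"ry": 0,"rz": 0},{"dx": 2,"dy": 0,"dz": -64,"rx": 0,"ry": 0,"rz": 0}]}}

```text
clock: 30.53
tcp_pos: [0.6175, 0.0158, 0.0601]
orientation: [-2.796, -1.431, 0.001]
contact_force: [0.6, 0.1, -0.2]
grip_width: 0.0397
gripper_force: 0.0
```

>>> {"method": "send_rows", "body": {"deltas": [{"dx": 0,"dy": 0,"dz": 0,"rx": 0,"ry": 0,"rz": 0},{"dx": 0,"dy": 0,"dz": 0,"rx": 0,"ry": 0,"rz": 0},{"dx": 0,"dy": 0,"dz": 0,"rx": 0,"ry": 0,"rz": 0},{"dx": 0,"dy": 0,"dz": 0,"rx": 0,"ry": 0,"rz": 0}], "jaw": 8, "newtons": 25}}

```text
clock: 30.87
tcp_pos: [0.6183, 0.017, 0.0616]
orientation: [2.795, 1.433, 0.002]
contact_force: [-3.8, 0.0, 6.9]
grip_width: 0.0152
gripper_force: 29.1
```

>>> {"method": "send_rows", "body": {"deltas": [{"dx": 0.5,"dy": 1.2,"dz": 0,"rx": 0,"ry": 0,"rz": 0},{"dx": 1,"dy": 2.4,"dz": 0,"rx": 0,"ry": 0,"rz": 0},{"dx": 1.5,"dy": 3.6,"dz": 0,"rx": 0,"ry": 0,"rz": 0},{"dx": 1.5,"dy": 3.6,"dz": 0,"rx": 0,"ry": 0,"rz": 0}]}}

```text
clock: 31.2
tcp_pos: [0.6184, 0.0175, 0.0614]
orientation: [2.794, 1.43, -0.006]
contact_force: [-7.5, -5.0, 11.7]
grip_width: 0.0154
gripper_force: 29.7
```

>>> {"method": "send_rows", "body": {"deltas": [{"dx": 0.5,"dy": 1.2,"dz": 0,"rx": 0,"ry": 0,"rz": 0},{"dx": 1,"dy": 2.4,"dz": 0,"rx": 0,"ry": 0,"rz": 0},{"dx": 1,"dy": 2.4,"dz": 0,"rx": 0,"ry": 0,"rz": 0}]}}

```text
clock: 31.45
tcp_pos: [0.6186, 0.0179, 0.0613]
orientation: [2.793, 1.427, -0.011]
contact_force: [-10.3, -9.4, 15.7]
grip_width: 0.0153
gripper_force: 30.1
```

>>> {"method": "send_rows", "body": {"deltas": [{"dx": 0,"dy": 0,"dz": 2,"rx": 0,"ry": 0,"rz": 0},{"dx": 0,"dy": 0,"dz": 4,"rx": 0,"ry": 0,"rz": 0},{"dx": 0,"dy": 0,"dz": 4,"rx": 0,"ry": 0,"rz": 0}]}}

```text
clock: 31.7
tcp_pos: [0.6182, 0.0205, 0.0635]
orientation: [2.796, 1.431, -0.008]
contact_force: [-5.3, -4.4, -3.4]
grip_width: 0.015
gripper_force: 27.9
```

>>> {"method": "send_rows", "body": {"deltas": [{"dx": 0,"dy": 1.5,"dz": 0,"rx": 0,"ry": 0,"rz": 0},{"dx": 0,"dy": 3,"dz": 0,"rx": 0,"ry": 0,"rz": 0},{"dx": 0,"dy": 3,"dz": 0,"rx": 0,"ry": 0,"rz": 0}]}}

```text
clock: 31.95
tcp_pos: [0.6181, 0.0207, 0.0633]
orientation: [2.795, 1.427, -0.012]
contact_force: [-6.9, -9.7, 2.0]
grip_width: 0.0152
gripper_force: 28.4
```

>>> {"method": "send_rows", "body": {"deltas": [{"dx": -1.5,"dy": -2.5,"dz": 0,"rx": 0,"ry": 0,"rz": 0},{"dx": -1.5,"dy": -2.5,"dz": 0,"rx": 0,"ry": 0,"rz": 0}]}}

```text
clock: 32.12
tcp_pos: [0.6179, 0.0206, 0.0636]
orientation: [2.796, 1.43, -0.004]
contact_force: [-2.8, -6.3, -2.4]
grip_width: 0.0152
gripper_force: 27.9
```

>>> {"method": "send_rows", "body": {"deltas": [{"dx": 0,"dy": 0,"dz": 0,"rx": 0,"ry": 0,"rz": 0},{"dx": 0,"dy": 0,"dz": 0,"rx": 0,"ry": 0,"rz": 0},{"dx": 0,"dy": 0,"dz": 0,"rx": 0,"ry": 0,"rz": 0},{"dx": 0,"dy": 0,"dz": 10,"rx": 0,"ry": 0,"rz": 0},{"dx": 0,"dy": 0,"dz": 40,"rx": 0,"ry": 0,"rz": 0}], "jaw": 40}}

```text
clock: 32.53
tcp_pos: [0.6163, 0.0233, 0.1014]
orientation: [-2.792, -1.433, 0.009]
contact_force: [-0.5, -0.1, 0.1]
grip_width: 0.0399
gripper_force: 0.0
```

>>> {"method": "send_rows", "body": {"deltas": [{"dx": -24,"dy": -30,"dz": 25,"rx": 0,"ry": 0,"rz": 0},{"dx": -48,"dy": -60,"dz": 50,"rx": 0,"ry": 0,"rz": 0},{"dx": -72,"dy": -90,"dz": 75,"rx": 0,"ry": 0,"rz": 0},{"dx": -80,"dy": -110,"dz": 95,"rx": 0,"ry": 0,"rz": 0},{"dx": -80,"dy": -110,"dz": 95,"rx": 0,"ry": 0,"rz": 0}]}}

```text
clock: 32.95
tcp_pos: [0.5388, -0.0936, 0.2044]
orientation: [2.795, 1.419, 0.004]
contact_force: [0.9, -0.7, -0.5]
grip_width: 0.0401
gripper_force: 0.0
```

```bash
cat >> h.py <<'E'
def measure(f,ang,lohi=True):
    """rule on the board: fit axis from beam top, then fine profile; board coords of noses"""
    c=cloud(f)*1e3;e0=c[...,:2]-[570.5,-48];X=np.stack([cy*e0[...,0]+sy*e0[...,1],-sy*e0[...,0]+cy*e0[...,1]],-1);z=c[...,2]
    a0=np.radians(ang-4.35);e=np.array([np.cos(a0),np.sin(a0)])
    m=(z>39.5)&(z<43.5)&(abs(X[...,0])<75)&(abs(X[...,1])<85)
    P=X[m];ctr=np.median(P,0)
    for _ in range(3):
        n=np.array([-e[1],e[0]]);d=P-ctr
        k=(abs(d@n)<15)&(abs(d@e)<75)
        # edges: bin extremes
        t=d[k]@e;s=d[k]@n;mid=[];tt=[]
        for x in np.arange(-70,71,5):
            j=abs(t-x)<2.5
            if j.sum()>15 and np.ptp(np.percentile(s[j],[3,97]))>22: tt.append(x);mid.append(np.percentile(s[j],[3,97]).mean())
        pf=np.polyfit(tt,mid,1);ctr=ctr+n*pf[1];r_=np.arctan(pf[0]);e=np.array([np.cos(r_)*e[0]-np.sin(r_)*e[1],np.sin(r_)*e[0]+np.cos(r_)*e[1]])
    n=np.array([-e[1],e[0]]);d=X-ctr;a=d@e;b=d@n
    th=(z>60)&(z<68)&(abs(b)<10)&(abs(a)<130);tc=np.percentile(a[th],[2,98])
    be=(z>39)&(z<44)&(abs(abs(b)-10)<2)&(abs(a)<125)
    bp=np.sort(a[be]);
    off=tc.mean()  # thumb
    ends=np.percentile(bp,[.5,99.5])
    print('axis board deg',np.degrees(np.arctan2(e[1],e[0])).round(2),'bins',len(tt),'thumb',tc.round(1),'beam side extents',ends.round(1))
    nose=ctr+e*(off+45)
    o=ctr+e*(ends[1]-85); tail=o-105*e
    print('nose',nose.round(1),'tail(from front end)',tail.round(1),'tail(from back end)',(ctr+e*(ends[0]+85-105)).round(1),'dist',np.linalg.norm(nose-tail).round(1),'tongue',(np.linalg.norm(nose-tail)-210).round(1))
    return ctr,e
E
python3 - <<'E'
from h import *
for i in range(3): f=grab('wrist')
state();measure(f,54);walls(f)
E
```

```text
t 33.1 tcp [539.3 -86.6 200.2] yaxis deg -35.7 z [ 0.002 -0.    -1.   ] w 39.8 gf 0.0 F [-0.2  0.3 -0.8] q [ 0.51  0.37 -0.57  1.88  0.24  0.96 -0.8 ]
axis board deg 49.69 bins 25 thumb [54.9 74.7] beam side extents [-115.7  106.5]
nose [80.9 96.6] tail(from front end) [-44.2 -50.8] tail(from back end) [-78.  -90.6] dist 193.3 tongue -16.7
y -60 near (np.float64(-83.8), np.int64(428)) far (np.float64(86.8), np.int64(675))
y -30 near (np.float64(-83.9), np.int64(535)) far (np.float64(86.8), np.int64(723))
y 0 near (np.float64(-84.1), np.int64(556)) far (np.float64(86.6), np.int64(775))
y 30 near (np.float64(-84.4), np.int64(596)) far (np.float64(86.5), np.int64(827))
y 60 near (np.float64(-84.5), np.int64(633)) far (np.float64(86.3), np.int64(876))
x -60 bar (np.float64(-99.5), np.int64(468)) left (np.float64(101.5), np.int64(765))
x -30 bar (np.float64(-99.4), np.int64(327)) left (np.float64(101.9), np.int64(811))
x 0 bar (np.float64(-99.5), np.int64(525)) left (np.float64(102.0), np.int64(855))
x 30 bar (np.float64(-99.6), np.int64(555)) left (np.float64(102.2), np.int64(902))
x 60 bar (np.float64(-99.6), np.int64(343)) left (np.float64(101.5), np.int64(299))
```

```bash
cat >> h.py <<'E'
def fine(f,ang):
    ctr,e=measure(f,ang)
    c=cloud(f)*1e3;e0=c[...,:2]-[570.5,-48];X=np.stack([cy*e0[...,0]+sy*e0[...,1],-sy*e0[...,0]+cy*e0[...,1]],-1);z=c[...,2]
    n=np.array([-e[1],e[0]]);d=X-ctr;a=d@e;b=d@n
    res=[]
    for s in(1,-1):
        for x in np.arange(10,130,.5):
            k=(abs(s*a-x)<1)&(abs(abs(b)-9.5)<1.5)&(z>20)
            if k.sum()>2 and np.median(z[k])<35: res.append(s*x);break
    k=(abs(b)<3)&(a<0)&(a>-140)&(z>36.5)&(z<41)
    th=(z>60)&(z<68)&(abs(b)<10)&(abs(a)<130);t=np.percentile(a[th],[2,98]).mean()
    f_,bk=res; o1=f_-85;o2=bk+85
    print('front',f_,'back',bk,'len',f_-bk,'thumb',t.round(1))
    for o in(o1,o2,(o1+o2)/2):print('tail',(ctr+e*(o-105)).round(1),'nose',(ctr+e*(t+45)).round(1),'dist',(t+45-o+105).round(1))
    # visible tail end along axis
    for x in np.arange(-120,-60,2):
        k=(abs(a-x)<1)&(abs(b)<2.5)&(z>20)
        print(x,np.median(z[k]).round(0) if k.sum()>1 else '-',end=' ')
    print()
E
python3 - <<'E'
from h import *
fine(load('wrist'),54)
E
```

```text
axis board deg 49.69 bins 25 thumb [54.9 74.7] beam side extents [-115.7  106.5]
nose [80.9 96.6] tail(from front end) [-44.2 -50.8] tail(from back end) [-78.  -90.6] dist 193.3 tongue -16.7
front 55.5 back -124.0 len 179.5 thumb 64.8
tail [-77.2 -89.7] nose [80.9 96.6] dist 244.3
tail [-83.3 -97. ] nose [80.9 96.6] dist 253.8
tail [-80.3 -93.3] nose [80.9 96.6] dist 249.1
-120 39.0 -118 39.0 -116 39.0 -114 38.0 -112 34.0 -110 35.0 -108 34.0 -106 35.0 -104 34.0 -102 35.0 -100 34.0 -98 35.0 -96 34.0 -94 34.0 -92 34.0 -90 34.0 -88 35.0 -86 34.0 -84 35.0 -82 34.0 -80 34.0 -78 34.0 -76 34.0 -74 34.0 -72 35.0 -70 34.0 -68 34.0 -66 34.0 -64 34.0 -62 35.0
```

>>> {"method": "send_rows", "body": {"deltas": [{"dx": 11,"dy": 14,"dz": -30,"rx": 0,"ry": 0,"rz": 0},{"dx": 22.5,"dy": 28.5,"dz": -60,"rx": 0,"ry": 0,"rz": 0},{"dx": 22.5,"dy": 28.5,"dz": -90,"rx": 0,"ry": 0,"rz": 0},{"dx": 22.5,"dy": 28.5,"dz": -120,"rx": 0,"ry": 0,"rz": 0},{"dx": 22.5,"dy": 28.5,"dz": -120,"rx": 0,"ry": 0,"rz": 0}], "jaw": 60}}

```text
clock: 33.52
tcp_pos: [0.5574, -0.0558, 0.0731]
orientation: [-2.787, -1.435, 0.013]
contact_force: [-1.2, 0.8, -0.9]
grip_width: 0.0598
gripper_force: 0.0
```

>>> {"method": "send_rows", "body": {"deltas": [{"dx": 0,"dy": 0,"dz": 0,"rx": 0,"ry": 0,"rz": 0},{"dx": 0,"dy": 0,"dz": 0,"rx": 0,"ry": 0,"rz": 0},{"dx": 0,"dy": 0,"dz": 0,"rx": 0,"ry": 0,"rz": 0}]}}

```text
clock: 33.77
tcp_pos: [0.5628, -0.0579, 0.0809]
orientation: [2.794, 1.433, 0.004]
contact_force: [0.7, -0.7, 0.1]
grip_width: 0.0601
gripper_force: 0.0
```

>>> {"method": "send_rows", "body": {"deltas": [{"dx": 0,"dy": 0,"dz": -20,"rx": 0,"ry": 0,"rz": 0},{"dx": 0,"dy": 0,"dz": -38,"rx": 0,"ry": 0,"rz": 0},{"dx": 0,"dy": 0,"dz": -38,"rx": 0,"ry": 0,"rz": 0},{"dx": 0,"dy": 0,"dz": -38,"rx": 0,"ry": 0,"rz": 0}]}}

```text
clock: 34.1
tcp_pos: [0.5616, -0.0585, 0.042]
orientation: [2.796, 1.432, 0.001]
contact_force: [-0.3, 0.3, -0.1]
grip_width: 0.06
gripper_force: 0.0
```

>>> {"method": "send_rows", "body": {"deltas": [{"dx": 0,"dy": 0,"dz": 0,"rx": 0,"ry": 0,"rz": 0},{"dx": 0,"dy": 0,"dz": 0,"rx": 0,"ry": 0,"rz": 0},{"dx": 0,"dy": 0,"dz": 0,"rx": 0,"ry": 0,"rz": 0},{"dx": 0,"dy": 0,"dz": 2,"rx": 0,"ry": 0,"rz": 0},{"dx": 0,"dy": 0,"dz": 2,"rx": 0,"ry": 0,"rz": 0}], "jaw": 15, "newtons": 40}}

```text
clock: 34.52
tcp_pos: [0.5614, -0.0585, 0.0435]
orientation: [2.796, 1.432, 0.001]
contact_force: [-0.1, -0.5, -3.4]
grip_width: 0.0247
gripper_force: 39.6
```

>>> {"method": "send_rows", "body": {"deltas": [{"dx": -1,"dy": -2,"dz": 0,"rx": 0,"ry": 0,"rz": 0},{"dx": -2,"dy": -4,"dz": 0,"rx": 0,"ry": 0,"rz": 0},{"dx": -3,"dy": -6,"dz": 0,"rx": 0,"ry": 0,"rz": 0},{"dx": -3,"dy": -6,"dz": 0,"rx": 0,"ry": 0,"rz": 0}]}}

```text
clock: 34.85
tcp_pos: [0.561, -0.0606, 0.0439]
orientation: [-2.793, -1.435, -0.012]
contact_force: [5.1, 9.3, -2.9]
grip_width: 0.0245
gripper_force: 39.6
```

>>> {"method": "send_rows", "body": {"deltas": [{"dx": -1,"dy": -1.5,"dz": 0,"rx": 0,"ry": 0,"rz": 0},{"dx": -2,"dy": -3,"dz": 0,"rx": 0,"ry": 0,"rz": 0},{"dx": -2,"dy": -3,"dz": 0,"rx": 0,"ry": 0,"rz": 0}]}}

```text
clock: 35.1
tcp_pos: [0.5609, -0.0608, 0.0446]
orientation: [-2.79, -1.437, -0.02]
contact_force: [7.9, 14.3, -3.2]
grip_width: 0.0246
gripper_force: 39.6
```

>>> {"method": "send_rows", "body": {"deltas": [{"dx": -2,"dy": 1,"dz": -0.5,"rx": 0,"ry": 0,"rz": 0},{"dx": -4,"dy": 2,"dz": -1,"rx": 0,"ry": 0,"rz": 0},{"dx": -4,"dy": 2,"dz": -1,"rx": 0,"ry": 0,"rz": 0}]}}

```text
clock: 35.35
tcp_pos: [0.5595, -0.0598, 0.0445]
orientation: [2.791, 1.441, 0.026]
contact_force: [13.0, 10.6, -2.6]
grip_width: 0.0248
gripper_force: 39.9
```

Run:
```python
from h import *
state()
f=grab('wrist','w14')
try: fine(f,54)
except Exception as x: print(x)
```

```text
t 35.35 tcp [559.5 -59.8  44.5] yaxis deg -35.4 z [ 0.015  0.007 -1.   ] w 24.8 gf 39.86930876970291 F [13.  10.6 -2.6] q [ 0.37  0.6  -0.48  1.95  0.42  0.67 -0.99]
axis board deg 51.12 bins 7 thumb [62.4 81.9] beam side extents [-67.1  57.9]
nose [75.7 96.7] tail(from front end) [-80.7 -97.3] tail(from back end) [-52.5 -62.2] dist 249.2 tongue 39.2
not enough values to unpack (expected 2, got 1)
```

>>> {"method": "send_rows", "body": {"deltas": [{"dx": 2.5,"dy": 2,"dz": -1,"rx": 0,"ry": 0,"rz": 0},{"dx": 4,"dy": 3,"dz": -2,"rx": 0,"ry": 0,"rz": 0},{"dx": 4,"dy": 3,"dz": -2,"rx": 0,"ry": 0,"rz": 0}]}}

```text
clock: 35.65
tcp_pos: [0.5601, -0.06, 0.0425]
orientation: [2.792, 1.436, 0.011]
contact_force: [2.6, 4.7, 11.8]
grip_width: 0.025
gripper_force: 41.5
```

>>> {"method": "send_rows", "body": {"deltas": [{"dx": 0,"dy": 0,"dz": 0,"rx": 0,"ry": 0,"rz": 0},{"dx": 0,"dy": 0,"dz": 0,"rx": 0,"ry": 0,"rz": 0},{"dx": 0,"dy": 0,"dz": 0,"rx": 0,"ry": 0,"rz": 0},{"dx": 0,"dy": 0,"dz": 0,"rx": 0,"ry": 0,"rz": 0}], "jaw": 60}}

```text
clock: 35.98
tcp_pos: [0.5557, -0.063, 0.0396]
orientation: [-2.796, -1.432, 0.002]
contact_force: [-0.2, -0.2, -0.9]
grip_width: 0.0596
gripper_force: 0.0
```

>>> {"method": "send_rows", "body": {"deltas": [{"dx": 0,"dy": 0,"dz": 20,"rx": 0,"ry": 0,"rz": 0},{"dx": -6,"dy": -10,"dz": 60,"rx": 0,"ry": 0,"rz": 0},{"dx": -12,"dy": -20,"dz": 100,"rx": 0,"ry": 0,"rz": 0},{"dx": -20,"dy": -30,"dz": 135,"rx": 0,"ry": 0,"rz": 0},{"dx": -20,"dy": -30,"dz": 155,"rx": 0,"ry": 0,"rz": 0}]}}

```text
clock: 36.4
tcp_pos: [0.5359, -0.0952, 0.1983]
orientation: [2.796, 1.427, 0.001]
contact_force: [-0.1, -0.7, -0.4]
grip_width: 0.0603
gripper_force: 0.0
```

Run:
```python
from h import *
for i in range(4): f=grab('wrist','w15')
state();fine(f,54)
```

```text
t 36.6 tcp [536.  -92.8 194.9] yaxis deg -35.8 z [ 0. -0. -1.] w 60.1 gf 0.0 F [-0.2 -0.2 -0.4] q [ 0.53  0.37 -0.58  1.89  0.25  0.95 -0.79]
axis board deg 50.49 bins 25 thumb [52.7 72.2] beam side extents [-117.4   50.7]
nose [77.7 95.8] tail(from front end) [-79.2 -94.5] tail(from back end) [-78.  -93.1] dist 246.7 tongue 36.7
front 54.0 back -125.5 len 179.5 thumb 62.4
tail [-77.1 -92. ] nose [77.7 95.8] dist 243.4
tail [-83.1 -99.3] nose [77.7 95.8] dist 252.9
tail [-80.1 -95.7] nose [77.7 95.8] dist 248.2
-120 40.0 -118 39.0 -116 38.0 -114 35.0 -112 35.0 -110 35.0 -108 34.0 -106 34.0 -104 35.0 -102 35.0 -100 35.0 -98 34.0 -96 34.0 -94 35.0 -92 34.0 -90 34.0 -88 35.0 -86 34.0 -84 34.0 -82 34.0 -80 35.0 -78 35.0 -76 34.0 -74 34.0 -72 34.0 -70 34.0 -68 35.0 -66 35.0 -64 34.0 -62 271.0
```

>>> {"method": "send_rows", "body": {"deltas": [{"dx": 20,"dy": 28,"dz": -20,"rx": 0,"ry": 0,"rz": 0},{"dx": 40,"dy": 56,"dz": -40,"rx": 0,"ry": 0,"rz": 0},{"dx": 62,"dy": 85.5,"dz": -60,"rx": 0,"ry": 0,"rz": 0.8},{"dx": 62,"dy": 85.5,"dz": -80,"rx": 0,"ry": 0,"rz": 0.8},{"dx": 62,"dy": 85.5,"dz": -100,"rx": 0,"ry": 0,"rz": 0.8}], "jaw": 0}}

```text
clock: 37.02
tcp_pos: [0.5978, -0.0032, 0.0919]
orientation: [-2.779, -1.458, 0.002]
contact_force: [-0.4, -1.6, -0.4]
grip_width: 0.0009
gripper_force: 0.0
```

>>> {"method": "send_rows", "body": {"deltas": [{"dx": 0,"dy": 0,"dz": -10,"rx": 0,"ry": 0,"rz": 0},{"dx": 0,"dy": 0,"dz": -22,"rx": 0,"ry": 0,"rz": 0},{"dx": 0,"dy": 0,"dz": -34,"rx": 0,"ry": 0,"rz": 0},{"dx": 0,"dy": 0,"dz": -34,"rx": 0,"ry": 0,"rz": 0}]}}

```text
clock: 37.35
tcp_pos: [0.5966, -0.0076, 0.0585]
orientation: [-2.785, -1.451, 0.006]
contact_force: [0.6, 1.1, -0.3]
grip_width: -0.0002
gripper_force: 0.0
```

>>> {"method": "send_rows", "body": {"deltas": [{"dx": 1.7,"dy": 2.5,"dz": 0,"rx": 0,"ry": 0,"rz": 0},{"dx": 3.5,"dy": 5,"dz": 0,"rx": 0,"ry": 0,"rz": 0},{"dx": 3.5,"dy": 5,"dz": 0,"rx": 0,"ry": 0,"rz": 0}]}}

```text
clock: 37.6
tcp_pos: [0.603, -0.001, 0.0622]
orientation: [2.785, 1.453, 0.004]
contact_force: [0.2, 1.3, 0.1]
grip_width: -0.0001
gripper_force: 0.0
```

>>> {"method": "send_rows", "body": {"deltas": [{"dx": 0.6,"dy": 0.8,"dz": 0,"rx": 0,"ry": 0,"rz": 0},{"dx": 1.2,"dy": 1.6,"dz": 0,"rx": 0,"ry": 0,"rz": 0}]}}

```text
clock: 37.77
tcp_pos: [0.6035, -0.0004, 0.0618]
orientation: [2.785, 1.452, 0.002]
contact_force: [-0.3, -0.1, 1.4]
grip_width: 0.0002
gripper_force: 0.2
```

>>> {"method": "send_rows", "body": {"deltas": [{"dx": 0.8,"dy": 0.8,"dz": 0,"rx": 0,"ry": 0,"rz": 0},{"dx": 1.6,"dy": 1.6,"dz": 0,"rx": 0,"ry": 0,"rz": 0}]}}

```text
clock: 37.93
tcp_pos: [0.6041, 0.0002, 0.0612]
orientation: [2.785, 1.451, -0.003]
contact_force: [-3.7, -2.9, 4.4]
grip_width: 0.0001
gripper_force: 2.8
```

>>> {"method": "send_rows", "body": {"deltas": [{"dx": 0.8,"dy": 0.4,"dz": 1.5,"rx": 0,"ry": 0,"rz": 0},{"dx": 1.6,"dy": 0.8,"dz": 3,"rx": 0,"ry": 0,"rz": 0},{"dx": 1.6,"dy": 0.8,"dz": 3,"rx": 0,"ry": 0,"rz": 0}]}}

```text
clock: 38.18
tcp_pos: [0.6054, 0.001, 0.0636]
orientation: [2.786, 1.451, -0.004]
contact_force: [-2.8, -4.9, -0.4]
grip_width: -0.0003
gripper_force: 2.5
```

>>> {"method": "send_rows", "body": {"deltas": [{"dx": 1.5,"dy": 0.4,"dz": 1,"rx": 0,"ry": 0,"rz": 0},{"dx": 3,"dy": 0.8,"dz": 1,"rx": 0,"ry": 0,"rz": 0},{"dx": 3,"dy": 0.8,"dz": 1,"rx": 0,"ry": 0,"rz": 0}]}}

```text
clock: 38.43
tcp_pos: [0.6062, 0.0007, 0.0637]
orientation: [-2.786, -1.451, 0.012]
contact_force: [-7.6, -7.0, -0.9]
grip_width: 0.0002
gripper_force: 4.7
```

>>> {"method": "send_rows", "body": {"deltas": [{"dx": -6,"dy": -5,"dz": 0,"rx": 0,"ry": 0,"rz": 0},{"dx": -9,"dy": -12,"dz": 0,"rx": 0,"ry": 0,"rz": 0},{"dx": -25,"dy": -35,"dz": 25,"rx": 0,"ry": 0,"rz": 0},{"dx": -48,"dy": -65,"dz": 60,"rx": 0,"ry": 0,"rz": 0},{"dx": -70,"dy": -95,"dz": 100,"rx": 0,"ry": 0,"rz": 0}]}}

```text
clock: 38.85
tcp_pos: [0.548, -0.0797, 0.149]
orientation: [-2.784, -1.454, -0.001]
contact_force: [0.6, -0.4, 0.4]
grip_width: 0.0001
gripper_force: 0.0
```

>>> {"method": "send_rows", "body": {"deltas": [{"dx": 0,"dy": 0,"dz": 30,"rx": 0,"ry": 0,"rz": 0},{"dx": 0,"dy": 0,"dz": 35,"rx": 0,"ry": 0,"rz": 0},{"dx": 0,"dy": 0,"dz": 35,"rx": 0,"ry": 0,"rz": 0}]}}

```text
clock: 39.1
tcp_pos: [0.5509, -0.0795, 0.1867]
orientation: [2.783, 1.45, 0.01]
contact_force: [0.2, 0.6, -0.2]
grip_width: -0.0
gripper_force: 0.0
```

Run:
```python
from h import *
for i in range(2): f=grab('wrist','w16')
state();fine(f,54)
```

```text
t 39.2 tcp [548.8 -78.9 183.4] yaxis deg -34.9 z [ 0.001  0.    -1.   ] w 0.1 gf 0.0 F [-0.1  0.3 -0.7] q [ 0.51  0.41 -0.6   1.87  0.28  0.94 -0.83]
axis board deg 50.41 bins 25 thumb [51.2 70.5] beam side extents [-104.1  104.2]
nose [80.4 96.5] tail(from front end) [-41.7 -51.2] tail(from back end) [-66.1 -80.7] dist 191.6 tongue -18.4Traceback (most recent call last):
  File "<stdin>", line 3, in <module>
  File "h.py", line 94, in fine
    f_,bk=res; o1=f_-85;o2=bk+85
    ^^^^^
ValueError: not enough values to unpack (expected 2, got 1)
```

```bash
sed -i 's/    f_,bk=res; o1/    f_=res[0]; bk=res[1] if len(res)>1 else f_-179.5; o1/' h.py
python3 - <<'E'
from h import *
f=load('wrist');fine(f,54)
E
```

```text
axis board deg 50.41 bins 25 thumb [51.2 70.5] beam side extents [-104.1  104.2]
nose [80.4 96.5] tail(from front end) [-41.7 -51.2] tail(from back end) [-66.1 -80.7] dist 191.6 tongue -18.4
front 50.0 back -129.5 len 179.5 thumb 60.8
tail [-76.2 -92.9] nose [80.4 96.5] dist 245.8
tail [ -82.3 -100.3] nose [80.4 96.5] dist 255.3
tail [-79.3 -96.6] nose [80.4 96.5] dist 250.6
-120 - -118 - -116 - -114 - -112 - -110 - -108 34.0 -106 34.0 -104 34.0 -102 35.0 -100 34.0 -98 34.0 -96 34.0 -94 34.0 -92 35.0 -90 34.0 -88 34.0 -86 35.0 -84 35.0 -82 35.0 -80 35.0 -78 34.0 -76 34.0 -74 35.0 -72 35.0 -70 34.0 -68 211.0 -66 212.0 -64 220.0 -62 212.0
```

>>> {"method": "send_rows", "body": {"deltas": [{"dx": 7,"dy": -19,"dz": -30,"rx": 0,"ry": 0,"rz": 0},{"dx": 14,"dy": -38,"dz": -60,"rx": 0,"ry": 0,"rz": 0},{"dx": 14,"dy": -38,"dz": -85,"rx": 0,"ry": 0,"rz": 0},{"dx": 14,"dy": -38,"dz": -85,"rx": 0,"ry": 0,"rz": 0},{"dx": 14,"dy": -38,"dz": -85,"rx": 0,"ry": 0,"rz": 0}]}}

```text
clock: 39.62
tcp_pos: [0.561, -0.116, 0.0963]
orientation: [-2.781, -1.453, 0.005]
contact_force: [-0.1, -0.3, 0.0]
grip_width: 0.0001
gripper_force: 0.0
```

Run:
```python
from h import *
for i in range(2): f=grab('side')
state()
```

```text
t 39.72 tcp [ 563.2 -115.9   99.2] yaxis deg -34.8 z [ 0.001  0.001 -1.   ] w -0.2 gf 0.0 F [ 0.7 -1.  -0.1] q [ 0.5   0.55 -0.53  1.89  0.37  0.81 -0.83]
```

>>> {"method": "send_rows", "body": {"deltas": [{"dx": 0,"dy": -1,"dz": -20,"rx": 0,"ry": 0,"rz": 0},{"dx": 0,"dy": -1,"dz": -40,"rx": 0,"ry": 0,"rz": 0},{"dx": 0,"dy": -1,"dz": -56,"rx": 0,"ry": 0,"rz": 0},{"dx": 0,"dy": -1,"dz": -56,"rx": 0,"ry": 0,"rz": 0}]}}

```text
clock: 40.05
tcp_pos: [0.5617, -0.1175, 0.0415]
orientation: [-2.784, -1.454, 0.002]
contact_force: [-1.4, 0.4, -0.8]
grip_width: -0.0
gripper_force: 0.0
```

>>> {"method": "send_rows", "body": {"deltas": [{"dx": -1.6,"dy": 1.2,"dz": 0,"rx": 0,"ry": 0,"rz": 0},{"dx": -3.2,"dy": 2.3,"dz": 0,"rx": 0,"ry": 0,"rz": 0},{"dx": -4.5,"dy": 3.2,"dz": 0,"rx": 0,"ry": 0,"rz": 0},{"dx": -4.5,"dy": 3.2,"dz": 0,"rx": 0,"ry": 0,"rz": 0}]}}

```text
clock: 40.38
tcp_pos: [0.5586, -0.1149, 0.0439]
orientation: [2.784, 1.452, 0.002]
contact_force: [0.2, 0.7, 0.4]
grip_width: 0.0001
gripper_force: 0.0
```

>>> {"method": "send_rows", "body": {"deltas": [{"dx": -0.8,"dy": 0.6,"dz": 0,"rx": 0,"ry": 0,"rz": 0},{"dx": -1.6,"dy": 1.2,"dz": 0,"rx": 0,"ry": 0,"rz": 0}]}}

```text
clock: 40.55
tcp_pos: [0.5567, -0.1142, 0.0431]
orientation: [2.785, 1.452, 0.001]
contact_force: [-0.3, -0.4, 0.1]
grip_width: 0.0002
gripper_force: 0.0
```

>>> {"method": "send_rows", "body": {"deltas": [{"dx": -0.8,"dy": 0.6,"dz": 0,"rx": 0,"ry": 0,"rz": 0},{"dx": -1.6,"dy": 1.2,"dz": 0,"rx": 0,"ry": 0,"rz": 0}]}}

```text
clock: 40.72
tcp_pos: [0.5552, -0.1132, 0.0427]
orientation: [2.785, 1.452, 0.001]
contact_force: [0.9, -0.8, 1.2]
grip_width: 0.0001
gripper_force: 0.9
```

>>> {"method": "send_rows", "body": {"deltas": [{"dx": -0.8,"dy": 0.6,"dz": 0,"rx": 0,"ry": 0,"rz": 0},{"dx": -1.2,"dy": 0.9,"dz": 0,"rx": 0,"ry": 0,"rz": 0}]}}

```text
clock: 40.88
tcp_pos: [0.5545, -0.1127, 0.0429]
orientation: [2.785, 1.451, 0.002]
contact_force: [3.5, -3.2, 0.7]
grip_width: 0.0
gripper_force: 2.0
```

>>> {"method": "send_rows", "body": {"deltas": [{"dx": -0.8,"dy": 0.6,"dz": 0,"rx": 0,"ry": 0,"rz": 0},{"dx": -1.2,"dy": 0.9,"dz": 0,"rx": 0,"ry": 0,"rz": 0}]}}

```text
clock: 41.05
tcp_pos: [0.5542, -0.1124, 0.0432]
orientation: [2.784, 1.45, 0.004]
contact_force: [5.7, -4.5, -0.5]
grip_width: -0.0002
gripper_force: 3.3
```

>>> {"method": "send_rows", "body": {"deltas": [{"dx": -0.8,"dy": 0.6,"dz": 0,"rx": 0,"ry": 0,"rz": 0},{"dx": -1.2,"dy": 0.9,"dz": 0,"rx": 0,"ry": 0,"rz": 0}]}}

```text
clock: 41.22
tcp_pos: [0.5537, -0.1115, 0.0434]
orientation: [2.783, 1.449, 0.006]
contact_force: [5.7, -4.5, 0.9]
grip_width: 0.0003
gripper_force: 3.8
```

>>> {"method": "send_rows", "body": {"deltas": [{"dx": -0.8,"dy": 0.6,"dz": 0,"rx": 0,"ry": 0,"rz": 0},{"dx": -1.2,"dy": 0.9,"dz": 0,"rx": 0,"ry": 0,"rz": 0}]}}

```text
clock: 41.38
tcp_pos: [0.5531, -0.1105, 0.0437]
orientation: [2.783, 1.449, 0.008]
contact_force: [6.3, -5.7, 1.0]
grip_width: -0.0
gripper_force: 3.9
```

>>> {"method": "send_rows", "body": {"deltas": [{"dx": 5,"dy": -3.5,"dz": 0,"rx": 0,"ry": 0,"rz": 0},{"dx": 9,"dy": -5,"dz": 10,"rx": 0,"ry": 0,"rz": 0},{"dx": 0,"dy": 0,"dz": 50,"rx": 0,"ry": 0,"rz": 0},{"dx": -15,"dy": 18,"dz": 90,"rx": 0,"ry": 0,"rz": 0},{"dx": -18,"dy": 20,"dz": 130,"rx": 0,"ry": 0,"rz": 0}]}}

```text
clock: 41.8
tcp_pos: [0.5293, -0.0867, 0.17]
orientation: [-2.78, -1.454, 0.006]
contact_force: [0.1, -0.6, -0.6]
grip_width: 0.0004
gripper_force: 0.0
```

>>> {"method": "send_rows", "body": {"deltas": [{"dx": 0,"dy": 0,"dz": 22,"rx": 0,"ry": 0,"rz": 0},{"dx": 0,"dy": 0,"dz": 22,"rx": 0,"ry": 0,"rz": 0},{"dx": 0,"dy": 0,"dz": 22,"rx": 0,"ry": 0,"rz": 0}]}}

```text
clock: 42.05
tcp_pos: [0.5327, -0.0893, 0.1934]
orientation: [2.784, 1.452, 0.002]
contact_force: [-0.4, 0.3, -0.2]
grip_width: -0.0003
gripper_force: 0.0
```

Run:
```python
from h import *
for i in range(2): f=grab('wrist','w17')
state();fine(f,54)
```

```text
t 42.15 tcp [531.3 -89.6 190.9] yaxis deg -34.9 z [-0.002  0.    -1.   ] w 0.0 gf 0.0 F [ 0.   0.1 -0.3] q [ 0.54  0.38 -0.61  1.9   0.26  0.95 -0.8 ]
axis board deg 51.44 bins 26 thumb [53.6 73.4] beam side extents [-112.5   56.1]
nose [72.9 96.8] tail(from front end) [-78.2 -92.7] tail(from back end) [-77.4 -91.6] dist 242.4 tongue 32.4
front 60.0 back -120.5 len 180.5 thumb 63.5
tail [-75.8 -89.7] nose [72.9 96.8] dist 238.5
tail [-82.4 -97.9] nose [72.9 96.8] dist 249.0
tail [-79.1 -93.8] nose [72.9 96.8] dist 243.8
-120 40.0 -118 39.0 -116 39.0 -114 40.0 -112 39.0 -110 35.0 -108 35.0 -106 35.0 -104 35.0 -102 34.0 -100 34.0 -98 34.0 -96 35.0 -94 34.0 -92 34.0 -90 35.0 -88 34.0 -86 35.0 -84 34.0 -82 35.0 -80 35.0 -78 36.0 -76 231.0 -74 229.0 -72 229.0 -70 229.0 -68 229.0 -66 229.0 -64 229.0 -62 245.0
```

>>> {"method": "send_rows", "body": {"deltas": [{"dx": 15,"dy": 16,"dz": -35,"rx": 0,"ry": 0,"rz": -0.8},{"dx": 29,"dy": 33,"dz": -70,"rx": 0,"ry": 0,"rz": -0.8},{"dx": 29,"dy": 33,"dz": -100,"rx": 0,"ry": 0,"rz": -0.8},{"dx": 29,"dy": 33,"dz": -110,"rx": 0,"ry": 0,"rz": -0.8},{"dx": 29,"dy": 33,"dz": -110,"rx": 0,"ry": 0,"rz": -0.8}], "jaw": 60}}

```text
clock: 42.57
tcp_pos: [0.5579, -0.0566, 0.0778]
orientation: [-2.791, -1.432, 0.012]
contact_force: [-0.9, 0.1, 1.0]
grip_width: 0.0593
gripper_force: 0.0
```

>>> {"method": "send_rows", "body": {"deltas": [{"dx": 0,"dy": 0,"dz": -18,"rx": 0,"ry": 0,"rz": 0},{"dx": 0,"dy": 0,"dz": -37,"rx": 0,"ry": 0,"rz": 0},{"dx": 0,"dy": 0,"dz": -37,"rx": 0,"ry": 0,"rz": 0},{"dx": 0,"dy": 0,"dz": -37,"rx": 0,"ry": 0,"rz": 0}]}}

```text
clock: 42.9
tcp_pos: [0.5609, -0.0573, 0.0453]
orientation: [-2.796, -1.431, 0.002]
contact_force: [-0.5, -0.4, 0.7]
grip_width: 0.0598
gripper_force: 0.0
```

>>> {"method": "send_rows", "body": {"deltas": [{"dx": 0,"dy": 0,"dz": 0,"rx": 0,"ry": 0,"rz": 0},{"dx": 0,"dy": 0,"dz": 0,"rx": 0,"ry": 0,"rz": 0},{"dx": 0,"dy": 0,"dz": 0,"rx": 0,"ry": 0,"rz": 0},{"dx": 0,"dy": 0,"dz": 1,"rx": 0,"ry": 0,"rz": 0},{"dx": 0,"dy": 0,"dz": 1,"rx": 0,"ry": 0,"rz": 0}], "jaw": 15, "newtons": 40}}

```text
clock: 43.32
tcp_pos: [0.5615, -0.0567, 0.0464]
orientation: [2.795, 1.432, 0.001]
contact_force: [-2.3, -0.2, 5.3]
grip_width: 0.0245
gripper_force: 40.2
```

>>> {"method": "send_rows", "body": {"deltas": [{"dx": 0,"dy": 0,"dz": 1.5,"rx": 0,"ry": 0,"rz": 0},{"dx": -1.2,"dy": -2,"dz": 1.5,"rx": 0,"ry": 0,"rz": 0},{"dx": -2.4,"dy": -4,"dz": 1.5,"rx": 0,"ry": 0,"rz": 0},{"dx": -2.4,"dy": -4,"dz": 1.5,"rx": 0,"ry": 0,"rz": 0}]}}

```text
clock: 43.65
tcp_pos: [0.5609, -0.0584, 0.048]
orientation: [-2.794, -1.434, -0.009]
contact_force: [4.7, 5.1, -2.8]
grip_width: 0.0246
gripper_force: 39.5
```

>>> {"method": "send_rows", "body": {"deltas": [{"dx": -1.5,"dy": -2,"dz": 0,"rx": 0,"ry": 0,"rz": 0},{"dx": -3,"dy": -4,"dz": 0,"rx": 0,"ry": 0,"rz": 0},{"dx": -3,"dy": -4,"dz": 0,"rx": 0,"ry": 0,"rz": 0}]}}

```text
clock: 43.9
tcp_pos: [0.5608, -0.0586, 0.0491]
orientation: [-2.791, -1.437, -0.021]
contact_force: [8.2, 12.7, -3.0]
grip_width: 0.0242
gripper_force: 39.5
```

>>> {"method": "send_rows", "body": {"deltas": [{"dx": -1.5,"dy": -1,"dz": 0,"rx": 0,"ry": 0,"rz": 0},{"dx": -3,"dy": -2,"dz": 0,"rx": 0,"ry": 0,"rz": 0},{"dx": -3,"dy": -2,"dz": 0,"rx": 0,"ry": 0,"rz": 0}]}}

```text
clock: 44.15
tcp_pos: [0.5601, -0.0584, 0.0499]
orientation: [-2.79, -1.44, -0.029]
contact_force: [12.4, 17.0, -3.0]
grip_width: 0.0244
gripper_force: 39.5
```

>>> {"method": "send_rows", "body": {"deltas": [{"dx": 2,"dy": 3,"dz": -2,"rx": 0,"ry": 0,"rz": 0},{"dx": 4,"dy": 6,"dz": -4,"rx": 0,"ry": 0,"rz": 0},{"dx": 4,"dy": 6,"dz": -4,"rx": 0,"ry": 0,"rz": 0}]}}

```text
clock: 44.4
tcp_pos: [0.5604, -0.0579, 0.0463]
orientation: [2.792, 1.436, 0.01]
contact_force: [-0.5, 4.1, 18.0]
grip_width: 0.0243
gripper_force: 42.0
```

>>> {"method": "send_rows", "body": {"deltas": [{"dx": 0,"dy": 0,"dz": 0,"rx": 0,"ry": 0,"rz": 0},{"dx": 0,"dy": 0,"dz": 0,"rx": 0,"ry": 0,"rz": 0},{"dx": 0,"dy": 0,"dz": 0,"rx": 0,"ry": 0,"rz": 0},{"dx": 0,"dy": 0,"dz": 0,"rx": 0,"ry": 0,"rz": 0}], "jaw": 60}}

```text
clock: 44.73
tcp_pos: [0.5564, -0.0611, 0.0429]
orientation: [-2.796, -1.432, 0.002]
contact_force: [0.7, -0.1, -1.2]
grip_width: 0.0597
gripper_force: 0.0
```

>>> {"method": "send_rows", "body": {"deltas": [{"dx": 0,"dy": 0,"dz": 20,"rx": 0,"ry": 0,"rz": 0},{"dx": -6,"dy": -10,"dz": 60,"rx": 0,"ry": 0,"rz": 0},{"dx": -12,"dy": -20,"dz": 100,"rx": 0,"ry": 0,"rz": 0},{"dx": -20,"dy": -30,"dz": 135,"rx": 0,"ry": 0,"rz": 0},{"dx": -20,"dy": -30,"dz": 150,"rx": 0,"ry": 0,"rz": 0}]}}

```text
clock: 45.15
tcp_pos: [0.5373, -0.0932, 0.1972]
orientation: [2.795, 1.427, 0.003]
contact_force: [0.7, -0.4, 0.2]
grip_width: 0.0601
gripper_force: 0.0
```

Run:
```python
from h import *
for i in range(4): f=grab('wrist','w18')
state();fine(f,54)
```

```text
t 45.35 tcp [536.5 -90.9 192.8] yaxis deg -35.8 z [-0. -0. -1.] w 59.9 gf 0.0 F [-0.2 -0.8 -0.1] q [ 0.55  0.38 -0.61  1.89  0.27  0.95 -0.81]
axis board deg 51.11 bins 25 thumb [49.9 69.1] beam side extents [-115.9   52.3]
nose [73.3 93.7] tail(from front end) [-78.8 -94.8] tail(from back end) [-77.6 -93.4] dist 242.2 tongue 32.2
front 56.0 back -121.5 len 177.5 thumb 59.5
tail [-76.4 -91.9] nose [73.3 93.7] dist 238.5
tail [-81.1 -97.7] nose [73.3 93.7] dist 246.0
tail [-78.8 -94.8] nose [73.3 93.7] dist 242.2
-120 40.0 -118 40.0 -116 40.0 -114 37.0 -112 34.0 -110 35.0 -108 35.0 -106 34.0 -104 35.0 -102 34.0 -100 35.0 -98 35.0 -96 34.0 -94 34.0 -92 34.0 -90 35.0 -88 35.0 -86 34.0 -84 34.0 -82 34.0 -80 34.0 -78 35.0 -76 35.0 -74 35.0 -72 35.0 -70 34.0 -68 35.0 -66 35.0 -64 35.0 -62 35.0
```

>>> {"method": "send_rows", "body": {"deltas": [{"dx": 20,"dy": 28,"dz": -20,"rx": 0,"ry": 0,"rz": 0},{"dx": 40,"dy": 56,"dz": -40,"rx": 0,"ry": 0,"rz": 0},{"dx": 58,"dy": 80.5,"dz": -60,"rx": 0,"ry": 0,"rz": 0},{"dx": 58,"dy": 80.5,"dz": -80,"rx": 0,"ry": 0,"rz": 0},{"dx": 58,"dy": 80.5,"dz": -95,"rx": 0,"ry": 0,"rz": 0}], "jaw": 0}}

```text
clock: 45.77
tcp_pos: [0.5936, -0.0067, 0.0942]
orientation: [-2.789, -1.438, 0.005]
contact_force: [-0.8, -1.1, -0.3]
grip_width: 0.0005
gripper_force: 0.0
```

>>> {"method": "send_rows", "body": {"deltas": [{"dx": 0,"dy": 0,"dz": -10,"rx": 0,"ry": 0,"rz": 0},{"dx": 0,"dy": 0,"dz": -24,"rx": 0,"ry": 0,"rz": 0},{"dx": 0,"dy": 0,"dz": -37,"rx": 0,"ry": 0,"rz": 0},{"dx": 0,"dy": 0,"dz": -37,"rx": 0,"ry": 0,"rz": 0}]}}

```text
clock: 46.1
tcp_pos: [0.5928, -0.0106, 0.0581]
orientation: [-2.794, -1.431, 0.007]
contact_force: [-1.1, -0.3, 0.6]
grip_width: -0.0003
gripper_force: 0.0
```

>>> {"method": "send_rows", "body": {"deltas": [{"dx": 2,"dy": 2.8,"dz": 0,"rx": 0,"ry": 0,"rz": 0},{"dx": 4,"dy": 5.6,"dz": 0,"rx": 0,"ry": 0,"rz": 0},{"dx": 5.6,"dy": 8,"dz": 0,"rx": 0,"ry": 0,"rz": 0},{"dx": 5.6,"dy": 8,"dz": 0,"rx": 0,"ry": 0,"rz": 0}]}}

```text
clock: 46.43
tcp_pos: [0.6016, -0.0011, 0.0623]
orientation: [2.795, 1.433, 0.004]
contact_force: [-0.5, -0.1, 0.2]
grip_width: -0.0002
gripper_force: 0.0
```

>>> {"method": "send_rows", "body": {"deltas": [{"dx": 0.8,"dy": 0.8,"dz": 0,"rx": 0,"ry": 0,"rz": 0},{"dx": 1.6,"dy": 1.6,"dz": 0,"rx": 0,"ry": 0,"rz": 0}]}}

```text
clock: 46.6
tcp_pos: [0.6022, -0.0006, 0.0617]
orientation: [2.795, 1.432, 0.0]
contact_force: [-2.3, -2.7, 2.7]
grip_width: -0.0001
gripper_force: 1.6
```

>>> {"method": "send_rows", "body": {"deltas": [{"dx": 0.8,"dy": 0.8,"dz": 0.5,"rx": 0,"ry": 0,"rz": 0},{"dx": 1.6,"dy": 1.6,"dz": 1,"rx": 0,"ry": 0,"rz": 0}]}}

```text
clock: 46.77
tcp_pos: [0.6026, -0.0005, 0.0618]
orientation: [2.796, 1.431, -0.005]
contact_force: [-3.8, -4.7, -2.0]
grip_width: -0.0004
gripper_force: 2.9
```

>>> {"method": "send_rows", "body": {"deltas": [{"dx": 0.8,"dy": 0.6,"dz": 0.5,"rx": 0,"ry": 0,"rz": 0},{"dx": 1.6,"dy": 1.2,"dz": 1,"rx": 0,"ry": 0,"rz": 0}]}}

```text
clock: 46.93
tcp_pos: [0.6044, 0.0008, 0.0626]
orientation: [2.796, 1.431, -0.004]
contact_force: [-1.8, -3.8, -1.9]
grip_width: -0.0001
gripper_force: 2.0
```

>>> {"method": "send_rows", "body": {"deltas": [{"dx": 1,"dy": 0.5,"dz": 0.5,"rx": 0,"ry": 0,"rz": 0},{"dx": 2,"dy": 1,"dz": 1,"rx": 0,"ry": 0,"rz": 0},{"dx": 2,"dy": 1,"dz": 1,"rx": 0,"ry": 0,"rz": 0}]}}

```text
clock: 47.18
tcp_pos: [0.6054, 0.0013, 0.0631]
orientation: [2.796, 1.431, -0.008]
contact_force: [-4.3, -5.6, -4.5]
grip_width: -0.0001
gripper_force: 3.8
```

>>> {"method": "send_rows", "body": {"deltas": [{"dx": 1,"dy": 0.5,"dz": 0,"rx": 0,"ry": 0,"rz": 0},{"dx": 2,"dy": 1,"dz": 0.5,"rx": 0,"ry": 0,"rz": 0},{"dx": 2,"dy": 1,"dz": 0.5,"rx": 0,"ry": 0,"rz": 0}]}}

```text
clock: 47.43
tcp_pos: [0.6062, 0.0008, 0.0632]
orientation: [2.796, 1.429, -0.014]
contact_force: [-7.3, -7.4, -1.2]
grip_width: 0.0
gripper_force: 5.7
```

>>> {"method": "send_rows", "body": {"deltas": [{"dx": 1,"dy": 0.5,"dz": 0,"rx": 0,"ry": 0,"rz": 0},{"dx": 2,"dy": 1,"dz": 0,"rx": 0,"ry": 0,"rz": 0},{"dx": 2,"dy": 1,"dz": 0,"rx": 0,"ry": 0,"rz": 0}]}}

```text
clock: 47.68
tcp_pos: [0.6069, 0.0004, 0.0628]
orientation: [2.796, 1.428, -0.019]
contact_force: [-10.8, -11.8, 1.9]
grip_width: 0.0001
gripper_force: 7.8
```

>>> {"method": "send_rows", "body": {"deltas": [{"dx": -7,"dy": -8,"dz": 0,"rx": 0,"ry": 0,"rz": 0},{"dx": -12,"dy": -16,"dz": 0,"rx": 0,"ry": 0,"rz": 0},{"dx": -28,"dy": -38,"dz": 25,"rx": 0,"ry": 0,"rz": 0},{"dx": -50,"dy": -68,"dz": 60,"rx": 0,"ry": 0,"rz": 0},{"dx": -72,"dy": -95,"dz": 95,"rx": 0,"ry": 0,"rz": 0}]}}

```text
clock: 48.1
tcp_pos: [0.5468, -0.0799, 0.1486]
orientation: [-2.794, -1.435, -0.003]
contact_force: [0.3, -0.9, 0.0]
grip_width: -0.0
gripper_force: 0.0
```

>>> {"method": "send_rows", "body": {"deltas": [{"dx": 0,"dy": 0,"dz": 30,"rx": 0,"ry": 0,"rz": 0},{"dx": 0,"dy": 0,"dz": 40,"rx": 0,"ry": 0,"rz": 0},{"dx": 0,"dy": 0,"dz": 40,"rx": 0,"ry": 0,"rz": 0}]}}

```text
clock: 48.35
tcp_pos: [0.5497, -0.0797, 0.1915]
orientation: [2.792, 1.431, 0.012]
contact_force: [0.3, -0.2, -0.8]
grip_width: -0.0
gripper_force: 0.0
```

Run:
```python
from h import *
for i in range(3): f=grab('wrist','w19')
state();fine(f,54);walls(f)
```

```text
t 48.5 tcp [546.8 -79.3 186.9] yaxis deg -35.7 z [-0.     0.001 -1.   ] w -0.1 gf 0.0 F [ 0.6  0.5 -0.3] q [ 0.53  0.41 -0.63  1.87  0.29  0.95 -0.85]
axis board deg 50.95 bins 25 thumb [50.8 70. ] beam side extents [-108.1  103.6]
nose [80.4 96.4] tail(from front end) [-40.4 -52.5] tail(from back end) [-66.6 -84.9] dist 191.8 tongue -18.2
front 51.5 back -128.0 len 179.5 thumb 60.4
tail [-73.2 -93. ] nose [80.4 96.4] dist 243.9
tail [ -79.2 -100.4] nose [80.4 96.4] dist 253.4
tail [-76.2 -96.7] nose [80.4 96.4] dist 248.6
-120 - -118 - -116 - -114 - -112 - -110 35.0 -108 34.0 -106 34.0 -104 34.0 -102 35.0 -100 35.0 -98 35.0 -96 34.0 -94 34.0 -92 35.0 -90 35.0 -88 34.0 -86 34.0 -84 34.0 -82 35.0 -80 34.0 -78 34.0 -76 35.0 -74 35.0 -72 34.0 -70 214.0 -68 215.0 -66 226.0 -64 215.0 -62 223.0 
y -60 near (np.float64(-84.2), np.int64(394)) far (np.float64(86.7), np.int64(719))
y -30 near (np.float64(-83.9), np.int64(554)) far (np.float64(86.6), np.int64(767))
y 0 near (np.float64(-84.1), np.int64(584)) far (np.float64(86.5), np.int64(830))
y 30 near (np.float64(-84.3), np.int64(629)) far (np.float64(86.4), np.int64(894))
y 60 near (np.float64(-84.4), np.int64(674)) far (np.float64(86.5), np.int64(967))
x -60 bar (np.float64(-108.4), np.int64(59)) left (np.float64(101.4), np.int64(819))
x -30 bar (np.float64(-99.3), np.int64(528)) left (np.float64(101.7), np.int64(869))
x 0 bar (np.float64(-99.6), np.int64(559)) left (np.float64(101.9), np.int64(920))
x 30 bar (np.float64(-99.7), np.int64(586)) left (np.float64(102.1), np.int64(960))
x 60 bar (np.float64(-99.5), np.int64(360)) left (np.float64(101.8), np.int64(702))
```

>>> {"method": "send_rows", "body": {"deltas": [{"dx": 6,"dy": -22,"dz": -30,"rx": 0,"ry": 0,"rz": 0},{"dx": 11,"dy": -44,"dz": -60,"rx": 0,"ry": 0,"rz": 0},{"dx": 11,"dy": -44,"dz": -87,"rx": 0,"ry": 0,"rz": 0},{"dx": 11,"dy": -44,"dz": -87,"rx": 0,"ry": 0,"rz": 0},{"dx": 11,"dy": -44,"dz": -87,"rx": 0,"ry": 0,"rz": 0}]}}

```text
clock: 48.92
tcp_pos: [0.5563, -0.1226, 0.0985]
orientation: [-2.791, -1.433, 0.005]
contact_force: [0.5, -0.2, 0.7]
grip_width: -0.0001
gripper_force: 0.0
```

>>> {"method": "send_rows", "body": {"deltas": [{"dx": 0,"dy": 0,"dz": -20,"rx": 0,"ry": 0,"rz": 0},{"dx": 0,"dy": 0,"dz": -40,"rx": 0,"ry": 0,"rz": 0},{"dx": 0,"dy": 0,"dz": -56,"rx": 0,"ry": 0,"rz": 0},{"dx": 0,"dy": 0,"dz": -56,"rx": 0,"ry": 0,"rz": 0},{"dx": 0,"dy": 0,"dz": -56,"rx": 0,"ry": 0,"rz": 0}]}}

```text
clock: 49.33
tcp_pos: [0.5584, -0.1228, 0.0456]
orientation: [-2.794, -1.435, -0.001]
contact_force: [-0.2, -0.6, -0.6]
grip_width: 0.0003
gripper_force: 0.0
```

>>> {"method": "send_rows", "body": {"deltas": [{"dx": -1.6,"dy": 1.1,"dz": 0,"rx": 0,"ry": 0,"rz": 0},{"dx": -3.3,"dy": 2.3,"dz": 0,"rx": 0,"ry": 0,"rz": 0},{"dx": -3.3,"dy": 2.3,"dz": 0,"rx": 0,"ry": 0,"rz": 0},{"dx": -3.3,"dy": 2.3,"dz": 0,"rx": 0,"ry": 0,"rz": 0}]}}

```text
clock: 49.67
tcp_pos: [0.555, -0.1218, 0.0457]
orientation: [2.795, 1.433, 0.002]
contact_force: [-0.0, -1.0, -0.5]
grip_width: 0.0003
gripper_force: 0.0
```

>>> {"method": "send_rows", "body": {"deltas": [{"dx": -0.8,"dy": 0.6,"dz": 0,"rx": 0,"ry": 0,"rz": 0},{"dx": -0.8,"dy": 0.6,"dz": 0,"rx": 0,"ry": 0,"rz": 0}]}}

```text
clock: 49.83
tcp_pos: [0.5538, -0.1213, 0.045]
orientation: [2.796, 1.433, 0.0]
contact_force: [0.8, 0.1, 0.1]
grip_width: 0.0003
gripper_force: 0.0
```

>>> {"method": "send_rows", "body": {"deltas": [{"dx": -0.8,"dy": 0.6,"dz": 0,"rx": 0,"ry": 0,"rz": 0},{"dx": -0.8,"dy": 0.6,"dz": 0,"rx": 0,"ry": 0,"rz": 0}]}}

```text
clock: 50.0
tcp_pos: [0.5528, -0.1206, 0.0447]
orientation: [-2.796, -1.433, 0.0]
contact_force: [-0.2, 0.4, -0.3]
grip_width: 0.0002
gripper_force: 0.0
```

>>> {"method": "send_rows", "body": {"deltas": [{"dx": -0.8,"dy": 0.6,"dz": 0,"rx": 0,"ry": 0,"rz": 0},{"dx": -0.8,"dy": 0.6,"dz": 0,"rx": 0,"ry": 0,"rz": 0}]}}

```text
clock: 50.17
tcp_pos: [0.5522, -0.1202, 0.0447]
orientation: [2.796, 1.433, 0.0]
contact_force: [0.7, 0.2, -0.2]
grip_width: 0.0002
gripper_force: 0.2
```

>>> {"method": "send_rows", "body": {"deltas": [{"dx": -0.8,"dy": 0.6,"dz": 0,"rx": 0,"ry": 0,"rz": 0},{"dx": -0.8,"dy": 0.6,"dz": 0,"rx": 0,"ry": 0,"rz": 0}]}}

```text
clock: 50.33
tcp_pos: [0.5514, -0.1196, 0.0447]
orientation: [2.796, 1.433, 0.0]
contact_force: [0.9, -0.6, 0.6]
grip_width: 0.0002
gripper_force: 0.4
```

>>> {"method": "send_rows", "body": {"deltas": [{"dx": -0.8,"dy": 0.6,"dz": 0,"rx": 0,"ry": 0,"rz": 0},{"dx": -0.8,"dy": 0.6,"dz": 0,"rx": 0,"ry": 0,"rz": 0}]}}

```text
clock: 50.5
tcp_pos: [0.5505, -0.1189, 0.0447]
orientation: [2.796, 1.433, -0.0]
contact_force: [0.6, -0.4, 0.6]
grip_width: 0.0002
gripper_force: 0.5
```

>>> {"method": "send_rows", "body": {"deltas": [{"dx": -0.6,"dy": 0.4,"dz": 0,"rx": 0,"ry": 0,"rz": 0},{"dx": -0.6,"dy": 0.4,"dz": 0,"rx": 0,"ry": 0,"rz": 0}]}}

```text
clock: 50.67
tcp_pos: [0.5499, -0.1185, 0.0447]
orientation: [2.796, 1.433, -0.0]
contact_force: [0.1, -1.0, 0.2]
grip_width: -0.0001
gripper_force: 0.5
```

>>> {"method": "send_rows", "body": {"deltas": [{"dx": -0.6,"dy": 0.4,"dz": 0,"rx": 0,"ry": 0,"rz": 0},{"dx": -0.6,"dy": 0.4,"dz": 0,"rx": 0,"ry": 0,"rz": 0}]}}

```text
clock: 50.83
tcp_pos: [0.5493, -0.1181, 0.0447]
orientation: [2.796, 1.433, -0.0]
contact_force: [1.2, -0.5, -0.2]
grip_width: -0.0003
gripper_force: 0.5
```

>>> {"method": "send_rows", "body": {"deltas": [{"dx": -0.6,"dy": 0.4,"dz": 0,"rx": 0,"ry": 0,"rz": 0},{"dx": -0.6,"dy": 0.4,"dz": 0,"rx": 0,"ry": 0,"rz": 0}]}}

```text
clock: 51.0
tcp_pos: [0.5487, -0.1177, 0.0447]
orientation: [2.796, 1.433, 0.0]
contact_force: [1.1, -1.6, 0.5]
grip_width: -0.0001
gripper_force: 0.5
```

>>> {"method": "send_rows", "body": {"deltas": [{"dx": 5,"dy": -3.5,"dz": 0,"rx": 0,"ry": 0,"rz": 0},{"dx": 9,"dy": -5,"dz": 10,"rx": 0,"ry": 0,"rz": 0},{"dx": 0,"dy": 0,"dz": 50,"rx": 0,"ry": 0,"rz": 0},{"dx": -12,"dy": 22,"dz": 90,"rx": 0,"ry": 0,"rz": 0},{"dx": -13,"dy": 27,"dz": 130,"rx": 0,"ry": 0,"rz": 0}]}}

```text
clock: 51.42
tcp_pos: [0.534, -0.0889, 0.1718]
orientation: [-2.792, -1.434, 0.004]
contact_force: [0.4, 0.2, -0.1]
grip_width: 0.0
gripper_force: 0.0
```

>>> {"method": "send_rows", "body": {"deltas": [{"dx": 0,"dy": 0,"dz": 20,"rx": 0,"ry": 0,"rz": 0},{"dx": 0,"dy": 0,"dz": 20,"rx": 0,"ry": 0,"rz": 0},{"dx": 0,"dy": 0,"dz": 20,"rx": 0,"ry": 0,"rz": 0}]}}

```text
clock: 51.67
tcp_pos: [0.5371, -0.0913, 0.1931]
orientation: [2.794, 1.432, 0.004]
contact_force: [0.2, -0.4, -1.0]
grip_width: -0.0001
gripper_force: 0.0
```

Run:
```python
from h import *
for i in range(3): f=grab('wrist','w20')
state();fine(f,54)
```

```text
t 51.82 tcp [535.2 -91.6 190. ] yaxis deg -35.8 z [-0.002  0.    -1.   ] w 0.2 gf 0.0 F [-0.6 -0.4 -0.4] q [ 0.56  0.39 -0.63  1.89  0.28  0.95 -0.82]
axis board deg 49.7 bins 25 thumb [53.9 73.3] beam side extents [-115.6   52.1]
nose [80.5 96.8] tail(from front end) [-78.9 -91.2] tail(from back end) [-77.4 -89.4] dist 246.5 tongue 36.5
front 56.0 back -124.0 len 180.0 thumb 63.6
tail [-76.4 -88.2] nose [80.5 96.8] dist 242.6
tail [-82.9 -95.8] nose [80.5 96.8] dist 252.6
tail [-79.6 -92. ] nose [80.5 96.8] dist 247.6
-120 39.0 -118 40.0 -116 40.0 -114 36.0 -112 34.0 -110 35.0 -108 35.0 -106 34.0 -104 35.0 -102 35.0 -100 34.0 -98 35.0 -96 35.0 -94 34.0 -92 35.0 -90 34.0 -88 35.0 -86 34.0 -84 217.0 -82 217.0 -80 226.0 -78 217.0 -76 218.0 -74 218.0 -72 218.0 -70 217.0 -68 217.0 -66 218.0 -64 232.0 -62 263.0
```

>>> {"method": "send_rows", "body": {"deltas": [{"dx": 14,"dy": 17,"dz": -35,"rx": 0,"ry": 0,"rz": 0},{"dx": 27,"dy": 34,"dz": -70,"rx": 0,"ry": 0,"rz": 0},{"dx": 27,"dy": 34,"dz": -100,"rx": 0,"ry": 0,"rz": 0},{"dx": 27,"dy": 34,"dz": -110,"rx": 0,"ry": 0,"rz": 0},{"dx": 27,"dy": 34,"dz": -110,"rx": 0,"ry": 0,"rz": 0}], "jaw": 60}}

```text
clock: 52.23
tcp_pos: [0.56, -0.0575, 0.0773]
orientation: [-2.792, -1.431, 0.011]
contact_force: [-0.8, 0.4, 0.8]
grip_width: 0.0594
gripper_force: 0.0
```

>>> {"method": "send_rows", "body": {"deltas": [{"dx": 0,"dy": 0,"dz": -18,"rx": 0,"ry": 0,"rz": 0},{"dx": 0,"dy": 0,"dz": -36,"rx": 0,"ry": 0,"rz": 0},{"dx": 0,"dy": 0,"dz": -36,"rx": 0,"ry": 0,"rz": 0},{"dx": 0,"dy": 0,"dz": -36,"rx": 0,"ry": 0,"rz": 0}]}}

```text
clock: 52.57
tcp_pos: [0.5628, -0.0581, 0.0457]
orientation: [2.796, 1.431, -0.001]
contact_force: [0.5, -0.0, -0.2]
grip_width: 0.06
gripper_force: 0.0
```

>>> {"method": "send_rows", "body": {"deltas": [{"dx": 0,"dy": 0,"dz": 0,"rx": 0,"ry": 0,"rz": 0},{"dx": 0,"dy": 0,"dz": 0,"rx": 0,"ry": 0,"rz": 0},{"dx": 0,"dy": 0,"dz": 0,"rx": 0,"ry": 0,"rz": 0},{"dx": 0,"dy": 0,"dz": 2,"rx": 0,"ry": 0,"rz": 0},{"dx": 0,"dy": 0,"dz": 2,"rx": 0,"ry": 0,"rz": 0}], "jaw": 15, "newtons": 40}}

```text
clock: 52.98
tcp_pos: [0.5631, -0.0574, 0.0476]
orientation: [2.795, 1.432, 0.001]
contact_force: [0.4, -0.2, -3.9]
grip_width: 0.0241
gripper_force: 39.4
```

>>> {"method": "send_rows", "body": {"deltas": [{"dx": -1.2,"dy": -1.6,"dz": 0,"rx": 0,"ry": 0,"rz": 0},{"dx": -2.4,"dy": -3.2,"dz": 0,"rx": 0,"ry": 0,"rz": 0},{"dx": -2.4,"dy": -3.2,"dz": 0,"rx": 0,"ry": 0,"rz": 0}]}}

```text
clock: 53.23
tcp_pos: [0.5614, -0.0594, 0.0473]
orientation: [-2.795, -1.433, -0.004]
contact_force: [1.6, 2.5, -2.1]
grip_width: 0.0245
gripper_force: 39.4
```

>>> {"method": "send_rows", "body": {"deltas": [{"dx": -0.6,"dy": -0.8,"dz": 0,"rx": 0,"ry": 0,"rz": 0},{"dx": -1.2,"dy": -1.6,"dz": 0,"rx": 0,"ry": 0,"rz": 0}]}}

```text
clock: 53.4
tcp_pos: [0.5613, -0.0595, 0.0476]
orientation: [-2.794, -1.434, -0.008]
contact_force: [4.8, 7.9, -2.9]
grip_width: 0.0244
gripper_force: 39.4
```

>>> {"method": "send_rows", "body": {"deltas": [{"dx": 0.5,"dy": -1.5,"dz": -0.5,"rx": 0,"ry": 0,"rz": 0},{"dx": 1,"dy": -3,"dz": -1,"rx": 0,"ry": 0,"rz": 0},{"dx": 1,"dy": -3,"dz": -1,"rx": 0,"ry": 0,"rz": 0}]}}

```text
clock: 53.65
tcp_pos: [0.5623, -0.0604, 0.0469]
orientation: [-2.792, -1.434, -0.01]
contact_force: [2.9, 10.8, -0.7]
grip_width: 0.0241
gripper_force: 39.8
```

>>> {"method": "send_rows", "body": {"deltas": [{"dx": 0.5,"dy": -1.5,"dz": 0,"rx": 0,"ry": 0,"rz": 0},{"dx": 1,"dy": -3,"dz": 0,"rx": 0,"ry": 0,"rz": 0},{"dx": 1,"dy": -3,"dz": 0,"rx": 0,"ry": 0,"rz": 0}]}}

```text
clock: 53.9
tcp_pos: [0.5625, -0.0606, 0.0469]
orientation: [-2.788, -1.434, -0.01]
contact_force: [0.7, 17.4, 2.4]
grip_width: 0.0246
gripper_force: 40.1
```

>>> {"method": "send_rows", "body": {"deltas": [{"dx": -2,"dy": 1,"dz": 0.5,"rx": 0,"ry": 0,"rz": 0},{"dx": -4,"dy": 2,"dz": 0.5,"rx": 0,"ry": 0,"rz": 0},{"dx": -4,"dy": 2,"dz": 0.5,"rx": 0,"ry": 0,"rz": 0}]}}

```text
clock: 54.15
tcp_pos: [0.5612, -0.0597, 0.0481]
orientation: [-2.79, -1.438, -0.017]
contact_force: [6.5, 13.6, -1.9]
grip_width: 0.0248
gripper_force: 39.6
```

>>> {"method": "send_rows", "body": {"deltas": [{"dx": -1,"dy": 0.5,"dz": 0,"rx": 0,"ry": 0,"rz": 0},{"dx": -2,"dy": 1,"dz": 0,"rx": 0,"ry": 0,"rz": 0},{"dx": -2,"dy": 1,"dz": 0,"rx": 0,"ry": 0,"rz": 0}]}}

```text
clock: 54.4
tcp_pos: [0.5604, -0.0593, 0.0484]
orientation: [-2.791, -1.439, -0.02]
contact_force: [8.5, 12.4, -2.2]
grip_width: 0.0245
gripper_force: 39.6
```

>>> {"method": "send_rows", "body": {"deltas": [{"dx": 2,"dy": 3,"dz": -2,"rx": 0,"ry": 0,"rz": 0},{"dx": 3,"dy": 4.5,"dz": -3,"rx": 0,"ry": 0,"rz": 0},{"dx": 3,"dy": 4.5,"dz": -3,"rx": 0,"ry": 0,"rz": 0}]}}

```text
clock: 54.65
tcp_pos: [0.5608, -0.0591, 0.0465]
orientation: [2.793, 1.434, 0.006]
contact_force: [-3.3, 3.6, 20.9]
grip_width: 0.0249
gripper_force: 42.2
```

>>> {"method": "send_rows", "body": {"deltas": [{"dx": 0,"dy": 0,"dz": 0,"rx": 0,"ry": 0,"rz": 0},{"dx": 0,"dy": 0,"dz": 0,"rx": 0,"ry": 0,"rz": 0},{"dx": 0,"dy": 0,"dz": 0,"rx": 0,"ry": 0,"rz": 0},{"dx": 0,"dy": 0,"dz": 0,"rx": 0,"ry": 0,"rz": 0}], "jaw": 60}}

```text
clock: 54.98
tcp_pos: [0.5579, -0.0612, 0.0432]
orientation: [2.796, 1.432, -0.002]
contact_force: [0.3, 0.7, 0.3]
grip_width: 0.0598
gripper_force: 0.0
```

>>> {"method": "send_rows", "body": {"deltas": [{"dx": 0,"dy": 0,"dz": 20,"rx": 0,"ry": 0,"rz": 0},{"dx": -6,"dy": -10,"dz": 60,"rx": 0,"ry": 0,"rz": 0},{"dx": -12,"dy": -20,"dz": 100,"rx": 0,"ry": 0,"rz": 0},{"dx": -20,"dy": -30,"dz": 135,"rx": 0,"ry": 0,"rz": 0},{"dx": -20,"dy": -30,"dz": 150,"rx": 0,"ry": 0,"rz": 0}]}}

```text
clock: 55.4
tcp_pos: [0.5388, -0.0932, 0.1975]
orientation: [2.795, 1.427, 0.003]
contact_force: [0.0, -0.1, -0.6]
grip_width: 0.0601
gripper_force: 0.0
```

Run:
```python
from h import *
for i in range(4): f=grab('wrist','w21')
state();fine(f,54)
```

```text
t 55.6 tcp [538.  -90.9 193.1] yaxis deg -35.8 z [-0. -0. -1.] w 59.6 gf 0.0 F [-0.3 -1.3  0.2] q [ 0.57  0.39 -0.64  1.88  0.28  0.96 -0.83]
axis board deg 50.63 bins 25 thumb [52.4 71.4] beam side extents [-117.2   50.8]
nose [77.2 95.3] tail(from front end) [-78.9 -95. ] tail(from back end) [-77.6 -93.4] dist 246.1 tongue 36.1
front 54.5 back -123.5 len 178.0 thumb 61.9
tail [-76.5 -92.1] nose [77.2 95.3] dist 242.4
tail [-81.6 -98.3] nose [77.2 95.3] dist 250.4
tail [-79.1 -95.2] nose [77.2 95.3] dist 246.4
-120 39.0 -118 39.0 -116 38.0 -114 35.0 -112 35.0 -110 34.0 -108 34.0 -106 35.0 -104 34.0 -102 35.0 -100 34.0 -98 34.0 -96 35.0 -94 35.0 -92 35.0 -90 34.0 -88 35.0 -86 34.0 -84 35.0 -82 35.0 -80 34.0 -78 35.0 -76 34.0 -74 35.0 -72 35.0 -70 34.0 -68 35.0 -66 35.0 -64 34.0 -62 34.0
```

>>> {"method": "send_rows", "body": {"deltas": [{"dx": 20,"dy": 28,"dz": -20,"rx": 0,"ry": 0,"rz": 0},{"dx": 40,"dy": 56,"dz": -40,"rx": 0,"ry": 0,"rz": 0},{"dx": 60,"dy": 83,"dz": -60,"rx": 0,"ry": 0,"rz": 0},{"dx": 60,"dy": 83,"dz": -80,"rx": 0,"ry": 0,"rz": 0},{"dx": 60,"dy": 83,"dz": -95,"rx": 0,"ry": 0,"rz": 0}], "jaw": 0}}

```text
clock: 56.02
tcp_pos: [0.5972, -0.0041, 0.0945]
orientation: [-2.789, -1.438, 0.005]
contact_force: [-0.3, -1.6, 0.0]
grip_width: 0.0005
gripper_force: 0.0
```

>>> {"method": "send_rows", "body": {"deltas": [{"dx": 0,"dy": 0,"dz": -10,"rx": 0,"ry": 0,"rz": 0},{"dx": 0,"dy": 0,"dz": -22,"rx": 0,"ry": 0,"rz": 0},{"dx": 0,"dy": 0,"dz": -36,"rx": 0,"ry": 0,"rz": 0},{"dx": 0,"dy": 0,"dz": -36,"rx": 0,"ry": 0,"rz": 0}]}}

```text
clock: 56.35
tcp_pos: [0.5964, -0.0083, 0.0594]
orientation: [-2.795, -1.431, 0.006]
contact_force: [0.4, -0.0, -0.1]
grip_width: 0.0003
gripper_force: 0.0
```

>>> {"method": "send_rows", "body": {"deltas": [{"dx": 1.7,"dy": 2.5,"dz": 0,"rx": 0,"ry": 0,"rz": 0},{"dx": 3.5,"dy": 5,"dz": 0,"rx": 0,"ry": 0,"rz": 0},{"dx": 3.5,"dy": 5,"dz": 0,"rx": 0,"ry": 0,"rz": 0}]}}

```text
clock: 56.6
tcp_pos: [0.6031, -0.0017, 0.0637]
orientation: [2.795, 1.433, 0.004]
contact_force: [0.6, -0.0, 0.6]
grip_width: 0.0005
gripper_force: 0.0
```

>>> {"method": "send_rows", "body": {"deltas": [{"dx": 0.8,"dy": 0.8,"dz": 0,"rx": 0,"ry": 0,"rz": 0},{"dx": 1.6,"dy": 1.6,"dz": 0.5,"rx": 0,"ry": 0,"rz": 0}]}}

```text
clock: 56.77
tcp_pos: [0.6038, -0.0011, 0.0637]
orientation: [2.795, 1.432, 0.001]
contact_force: [-0.5, -0.3, -0.5]
grip_width: -0.0004
gripper_force: 0.2
```

>>> {"method": "send_rows", "body": {"deltas": [{"dx": 0.8,"dy": 0.8,"dz": 0.5,"rx": 0,"ry": 0,"rz": 0},{"dx": 1.6,"dy": 1.4,"dz": 1,"rx": 0,"ry": 0,"rz": 0}]}}

```text
clock: 56.93
tcp_pos: [0.6048, -0.0001, 0.0641]
orientation: [2.796, 1.432, -0.001]
contact_force: [-1.4, -1.4, -1.1]
grip_width: -0.0
gripper_force: 1.0
```

>>> {"method": "send_rows", "body": {"deltas": [{"dx": 0.8,"dy": 0.5,"dz": 0.5,"rx": 0,"ry": 0,"rz": 0},{"dx": 1.6,"dy": 0.9,"dz": 1,"rx": 0,"ry": 0,"rz": 0}]}}

```text
clock: 57.1
tcp_pos: [0.6061, 0.0003, 0.0646]
orientation: [2.796, 1.432, -0.003]
contact_force: [-1.5, -2.1, -2.6]
grip_width: 0.0004
gripper_force: 1.6
```

>>> {"method": "send_rows", "body": {"deltas": [{"dx": 0.8,"dy": 0.4,"dz": 0,"rx": 0,"ry": 0,"rz": 0},{"dx": 1.2,"dy": 0.6,"dz": 0,"rx": 0,"ry": 0,"rz": 0}]}}

```text
clock: 57.27
tcp_pos: [0.6065, 0.0004, 0.0645]
orientation: [2.796, 1.431, -0.006]
contact_force: [-6.0, -5.1, 3.3]
grip_width: 0.0005
gripper_force: 3.7
```

>>> {"method": "send_rows", "body": {"deltas": [{"dx": -5,"dy": -6,"dz": 0,"rx": 0,"ry": 0,"rz": 0},{"dx": -10,"dy": -14,"dz": 0,"rx": 0,"ry": 0,"rz": 0},{"dx": -26,"dy": -36,"dz": 25,"rx": 0,"ry": 0,"rz": 0},{"dx": -50,"dy": -68,"dz": 60,"rx": 0,"ry": 0,"rz": 0},{"dx": -70,"dy": -95,"dz": 95,"rx": 0,"ry": 0,"rz": 0}]}}

```text
clock: 57.68
tcp_pos: [0.5443, -0.0834, 0.1473]
orientation: [-2.794, -1.434, 0.0]
contact_force: [0.5, -1.1, 0.0]
grip_width: 0.0002
gripper_force: 0.0
```

>>> {"method": "send_rows", "body": {"deltas": [{"dx": 0,"dy": 0,"dz": 30,"rx": 0,"ry": 0,"rz": 0},{"dx": 0,"dy": 0,"dz": 40,"rx": 0,"ry": 0,"rz": 0},{"dx": 0,"dy": 0,"dz": 40,"rx": 0,"ry": 0,"rz": 0}]}}

```text
clock: 57.93
tcp_pos: [0.5477, -0.0831, 0.1905]
orientation: [2.793, 1.429, 0.01]
contact_force: [0.2, -0.2, -0.2]
grip_width: -0.0001
gripper_force: 0.0
```

Run:
```python
from h import *
for i in range(3): f=grab('wrist','w22')
state();fine(f,54)
```

```text
t 58.08 tcp [545.2 -82.3 186.1] yaxis deg -35.7 z [-0.001  0.    -1.   ] w -0.1 gf 0.0 F [-0.2  0.  -0. ] q [ 0.56  0.41 -0.66  1.87  0.31  0.95 -0.86]
axis board deg 50.42 bins 25 thumb [52.7 71.8] beam side extents [-108.2  105.5]
nose [80.1 96.9] tail(from front end) [-42.1 -50.9] tail(from back end) [-69.9 -84.6] dist 191.7 tongue -18.3
front 51.5 back -128.0 len 179.5 thumb 62.2
tail [-76.5 -92.5] nose [80.1 96.9] dist 245.7
tail [-82.6 -99.9] nose [80.1 96.9] dist 255.2
tail [-79.5 -96.2] nose [80.1 96.9] dist 250.5
-120 - -118 - -116 - -114 - -112 35.0 -110 34.0 -108 34.0 -106 34.0 -104 34.0 -102 34.0 -100 35.0 -98 35.0 -96 35.0 -94 35.0 -92 34.0 -90 34.0 -88 35.0 -86 35.0 -84 35.0 -82 34.0 -80 34.0 -78 35.0 -76 35.0 -74 35.0 -72 214.0 -70 214.0 -68 214.0 -66 214.0 -64 214.0 -62 214.0
```

>>> {"method": "send_rows", "body": {"deltas": [{"dx": 22,"dy": 31,"dz": 0,"rx": 0,"ry": 0,"rz": 0},{"dx": 44,"dy": 62,"dz": 0,"rx": 0,"ry": 0,"rz": 0},{"dx": 66,"dy": 93,"dz": -20,"rx": 0,"ry": 0,"rz": 0},{"dx": 88.5,"dy": 124,"dz": -40,"rx": 0,"ry": 0,"rz": 0},{"dx": 88.5,"dy": 124,"dz": -66,"rx": 0,"ry": 0,"rz": 0}]}}

```text
clock: 58.5
tcp_pos: [0.6372, 0.0511, 0.1205]
orientation: [-2.786, -1.443, -0.011]
contact_force: [0.3, 1.7, 0.8]
grip_width: 0.0
gripper_force: 0.0
```

>>> {"method": "send_rows", "body": {"deltas": [{"dx": 0,"dy": 0,"dz": -20,"rx": 0,"ry": 0,"rz": 0},{"dx": 0,"dy": 0,"dz": -40,"rx": 0,"ry": 0,"rz": 0},{"dx": 0,"dy": 0,"dz": -57,"rx": 0,"ry": 0,"rz": 0},{"dx": 0,"dy": 0,"dz": -57,"rx": 0,"ry": 0,"rz": 0}]}}

```text
clock: 58.83
tcp_pos: [0.6303, 0.0416, 0.0582]
orientation: [-2.791, -1.434, 0.013]
contact_force: [0.1, -0.8, -1.0]
grip_width: 0.0003
gripper_force: 0.0
```

>>> {"method": "send_rows", "body": {"deltas": [{"dx": -4,"dy": -5.7,"dz": 0,"rx": 0,"ry": 0,"rz": 0},{"dx": -8,"dy": -11.4,"dz": 0,"rx": 0,"ry": 0,"rz": 0},{"dx": -12,"dy": -17,"dz": 0,"rx": 0,"ry": 0,"rz": 0},{"dx": -15,"dy": -21.3,"dz": 0,"rx": 0,"ry": 0,"rz": 0},{"dx": -15,"dy": -21.3,"dz": 0,"rx": 0,"ry": 0,"rz": 0}]}}

```text
clock: 59.25
tcp_pos: [0.6187, 0.0178, 0.0648]
orientation: [2.796, 1.429, -0.0]
contact_force: [-0.4, -0.8, 0.0]
grip_width: -0.0
gripper_force: 0.0
```

>>> {"method": "send_rows", "body": {"deltas": [{"dx": 4,"dy": 5.7,"dz": 0,"rx": 0,"ry": 0,"rz": 0},{"dx": 4,"dy": 5.7,"dz": 30,"rx": 0,"ry": 0,"rz": 0},{"dx": -18,"dy": -20,"dz": 60,"rx": 0,"ry": 0,"rz": 0},{"dx": -40,"dy": -50,"dz": 90,"rx": 0,"ry": 0,"rz": 0},{"dx": -62,"dy": -82,"dz": 120,"rx": 0,"ry": 0,"rz": 0}], "jaw": 60}}

```text
clock: 59.67
tcp_pos: [0.5647, -0.05, 0.1751]
orientation: [-2.794, -1.437, -0.002]
contact_force: [0.7, -1.0, 0.5]
grip_width: 0.0591
gripper_force: 0.0
```

>>> {"method": "send_rows", "body": {"deltas": [{"dx": -20,"dy": -25,"dz": 5,"rx": 0,"ry": 0,"rz": 0},{"dx": -20,"dy": -25,"dz": 10,"rx": 0,"ry": 0,"rz": 0},{"dx": -20,"dy": -25,"dz": 10,"rx": 0,"ry": 0,"rz": 0}]}}

```text
clock: 59.92
tcp_pos: [0.5451, -0.0777, 0.1852]
orientation: [2.796, 1.427, 0.003]
contact_force: [0.2, 0.8, 0.1]
grip_width: 0.0601
gripper_force: 0.0
```

Run:
```python
from h import *
for i in range(3): f=grab('wrist','w23')
state();fine(f,54)
```

```text
t 60.07 tcp [545.5 -74.5 183.5] yaxis deg -35.6 z [ 0.001  0.001 -1.   ] w 60.1 gf 0.0 F [-0.6 -0.4 -0.4] q [ 0.56  0.42 -0.67  1.88  0.32  0.95 -0.88]
axis board deg 50.02 bins 26 thumb [38.7 57.9] beam side extents [-112.3  111.8]
nose [67.5 80.6] tail(from front end) [-42.8 -50.9] tail(from back end) [-77.5 -92.3] dist 171.5 tongue -38.5
front 57.5 back -122.5 len 180.0 thumb 48.3
tail [-77.6 -92.5] nose [67.5 80.6] dist 225.8
tail [ -84.1 -100.1] nose [67.5 80.6] dist 235.8
tail [-80.8 -96.3] nose [67.5 80.6] dist 230.8
-120 40.0 -118 39.0 -116 39.0 -114 40.0 -112 39.0 -110 35.0 -108 34.0 -106 35.0 -104 35.0 -102 35.0 -100 34.0 -98 34.0 -96 34.0 -94 35.0 -92 35.0 -90 34.0 -88 35.0 -86 35.0 -84 35.0 -82 34.0 -80 34.0 -78 34.0 -76 35.0 -74 34.0 -72 35.0 -70 34.0 -68 34.0 -66 35.0 -64 35.0 -62 41.0
```

>>> {"method": "send_rows", "body": {"deltas": [{"dx": 8,"dy": 7,"dz": -35,"rx": 0,"ry": 0,"rz": 0},{"dx": 15.5,"dy": 13.5,"dz": -70,"rx": 0,"ry": 0,"rz": 0},{"dx": 15.5,"dy": 13.5,"dz": -95,"rx": 0,"ry": 0,"rz": 0},{"dx": 15.5,"dy": 13.5,"dz": -100,"rx": 0,"ry": 0,"rz": 0},{"dx": 15.5,"dy": 13.5,"dz": -100,"rx": 0,"ry": 0,"rz": 0}]}}

```text
clock: 60.48
tcp_pos: [0.5591, -0.0609, 0.0814]
orientation: [-2.791, -1.435, 0.005]
contact_force: [0.8, -0.0, 1.0]
grip_width: 0.0602
gripper_force: 0.0
```

>>> {"method": "send_rows", "body": {"deltas": [{"dx": 0,"dy": 0,"dz": -20,"rx": 0,"ry": 0,"rz": 0},{"dx": 0,"dy": 0,"dz": -41,"rx": 0,"ry": 0,"rz": 0},{"dx": 0,"dy": 0,"dz": -41,"rx": 0,"ry": 0,"rz": 0},{"dx": 0,"dy": 0,"dz": -41,"rx": 0,"ry": 0,"rz": 0}]}}

```text
clock: 60.82
tcp_pos: [0.5606, -0.0621, 0.0434]
orientation: [-2.795, -1.433, -0.0]
contact_force: [1.5, 0.4, 0.9]
grip_width: 0.0601
gripper_force: 0.0
```

>>> {"method": "send_rows", "body": {"deltas": [{"dx": 0,"dy": 0,"dz": 0,"rx": 0,"ry": 0,"rz": 0},{"dx": 0,"dy": 0,"dz": 0,"rx": 0,"ry": 0,"rz": 0},{"dx": 0,"dy": 0,"dz": 0,"rx": 0,"ry": 0,"rz": 0},{"dx": 0,"dy": 0,"dz": 0,"rx": 0,"ry": 0,"rz": 0}], "jaw": 15, "newtons": 60}}

```text
clock: 61.15
tcp_pos: [0.5612, -0.0623, 0.0443]
orientation: [2.795, 1.432, 0.003]
contact_force: [-2.4, -0.4, 7.9]
grip_width: 0.024
gripper_force: 59.2
```

>>> {"method": "send_rows", "body": {"deltas": [{"dx": 0,"dy": 0,"dz": 5,"rx": 0,"ry": 0,"rz": 0},{"dx": 0,"dy": 0,"dz": 25,"rx": 0,"ry": 0,"rz": 0},{"dx": 0,"dy": 0,"dz": 50,"rx": 0,"ry": 0,"rz": 0},{"dx": 0,"dy": 0,"dz": 75,"rx": 0,"ry": 0,"rz": 0},{"dx": 0,"dy": 0,"dz": 95,"rx": 0,"ry": 0,"rz": 0}]}}

```text
clock: 61.57
tcp_pos: [0.5603, -0.0625, 0.1395]
orientation: [2.795, 1.433, 0.001]
contact_force: [-0.5, -0.2, -2.1]
grip_width: 0.0238
gripper_force: 60.2
```

```bash
python3 -c "
from h import *
grab('side');state()"
```

```text
t 61.62 tcp [562.5 -62.3 143.1] yaxis deg -35.7 z [ 0.006 -0.001 -1.   ] w 24.3 gf 60.33023312687874 F [1.5 0.5 0.1] q [ 0.5   0.49 -0.65  1.88  0.38  0.89 -0.95]
```

>>> {"method": "send_rows", "body": {"deltas": [{"dx": 0,"dy": 2,"dz": 0,"rx": 0,"ry": 0,"rz": -6.7},{"dx": 0,"dy": 4,"dz": 0,"rx": 0,"ry": 0,"rz": -13.4},{"dx": 1,"dy": 6,"dz": 0,"rx": 0,"ry": 0,"rz": -20.1},{"dx": 1,"dy": 7,"dz": 0,"rx": 0,"ry": 0,"rz": -26.8},{"dx": 1,"dy": 8,"dz": 0,"rx": 0,"ry": 0,"rz": -33.4}]}}

```text
clock: 62.03
tcp_pos: [0.5608, -0.0545, 0.1374]
orientation: [-3.091, -0.56, 0.001]
contact_force: [1.8, 0.1, -3.5]
grip_width: 0.0239
gripper_force: 60.3
```

>>> {"method": "send_rows", "body": {"deltas": [{"dx": 0,"dy": 2,"dz": 0,"rx": 0,"ry": 0,"rz": -6.7},{"dx": 0,"dy": 4,"dz": 0,"rx": 0,"ry": 0,"rz": -13.4},{"dx": 1,"dy": 6,"dz": 0,"rx": 0,"ry": 0,"rz": -20.1},{"dx": 1,"dy": 7,"dz": 0,"rx": 0,"ry": 0,"rz": -26.8},{"dx": 1,"dy": 8,"dz": 0,"rx": 0,"ry": 0,"rz": -33.4}]}}

```text
clock: 62.45
tcp_pos: [0.5618, -0.0464, 0.1373]
orientation: [3.122, -0.352, -0.001]
contact_force: [0.2, 0.1, -3.7]
grip_width: 0.0241
gripper_force: 60.3
```

>>> {"method": "send_rows", "body": {"deltas": [{"dx": 0,"dy": 2,"dz": 0,"rx": 0,"ry": 0,"rz": -6.7},{"dx": 0,"dy": 4,"dz": 0,"rx": 0,"ry": 0,"rz": -13.4},{"dx": 1,"dy": 6,"dz": 0,"rx": 0,"ry": 0,"rz": -20.1},{"dx": 1,"dy": 7,"dz": 0,"rx": 0,"ry": 0,"rz": -26.8},{"dx": 1,"dy": 7,"dz": 0,"rx": 0,"ry": 0,"rz": -33.3}]}}

```text
clock: 62.87
tcp_pos: [0.5628, -0.0391, 0.1373]
orientation: [2.89, -1.231, -0.001]
contact_force: [-0.3, -0.3, -1.9]
grip_width: 0.024
gripper_force: 60.3
```

>>> {"method": "send_rows", "body": {"deltas": [{"dx": 0,"dy": 0,"dz": 0,"rx": 0,"ry": 0,"rz": 0},{"dx": 0,"dy": 0,"dz": 0,"rx": 0,"ry": 0,"rz": 0},{"dx": 0,"dy": 0,"dz": 0,"rx": 0,"ry": 0,"rz": 0}]}}

```text
clock: 63.12
tcp_pos: [0.563, -0.0395, 0.1374]
orientation: [2.896, -1.218, -0.001]
contact_force: [-0.3, 0.2, -2.6]
grip_width: 0.024
gripper_force: 60.2
```

Run:
```python
from h import *
o=state();f=grab('wrist','w24')
tcp=np.array(o['tcp_pos'])*1e3; zb=tcp[2]-20.3
a,b,z,ta,tb=rule_axis(f,tcp,-45.65,zb+5,zb+48,zb+32)
print('thumb',np.percentile(ta,[2,50,98]),np.percentile(tb,[2,50,98]))
for x in range(20,140,6):
    k=abs(a-x)<2
    if k.sum()>4:print(x,np.percentile(b[k],[2,50,98]).round(1),np.median(z[k]-zb).round(1))
walls(f)
```

```text
t 63.12 tcp [563.  -39.5 137.4] yaxis deg -135.6 z [-0. -0. -1.] w 24.0 gf 60.204376727342606 F [-0.3  0.2 -2.6] q [ 0.16  0.43 -0.25  1.9   0.14  0.82 -2.53]
thumb [68.11582697 77.99911634 87.12468962] [-6.32502629  1.22543072  8.88022632]
20 [-11.5   0.6  12.7] 17.7
26 [-11.9   0.6  13.1] 17.8
32 [-11.8   0.6  12.9] 17.8
38 [-11.6   0.6  13.3] 17.9
44 [-11.4   1.   13.2] 17.9
50 [-11.4   1.   13.3] 18.1
56 [-11.2   1.   13.5] 18.2
62 [-11.4   1.   13.4] 18.2
68 [-11.3   1.   13.7] 39.8
74 [-11.1   1.2  13.5] 41.8
80 [-10.9   1.4  13.7] 41.9
86 [-10.4   1.2  13.2] 41.8
92 [-5.3  1.7  8.3] 18.4
98 [-5.2  1.3  8.2] 18.5
104 [-5.2  1.7  8.5] 18.4
110 [-5.1  1.7  8.4] 18.7
116 [-5.   1.6  8.7] 18.7
y -60 near (np.float64(-83.6), np.int64(895)) far (np.float64(86.8), np.int64(1408))
y -30 near (np.float64(-84.1), np.int64(826)) far (np.float64(86.6), np.int64(1287))
y 0 near (np.float64(-84.3), np.int64(770)) far (np.float64(86.3), np.int64(1170))
y 30 near (np.float64(-84.1), np.int64(48)) far (np.float64(86.1), np.int64(1069))
y 60 near (np.float64(-84.5), np.int64(55)) far (np.float64(85.9), np.int64(980))
x -60 bar (np.float64(-99.0), np.int64(1096)) left (np.float64(101.5), np.int64(233))
x -30 bar (np.float64(-99.1), np.int64(1189)) left None
x 0 bar (np.float64(-99.5), np.int64(1270)) left (np.float64(101.5), np.int64(150))
x 30 bar (np.float64(-99.5), np.int64(1363)) left (np.float64(102.0), np.int64(653))
x 60 bar (np.float64(-99.4), np.int64(811)) left (np.float64(102.2), np.int64(805))
```

>>> {"method": "send_rows", "body": {"deltas": [{"dx": -3,"dy": 3,"dz": -30,"rx": 0,"ry": 0,"rz": -0.5},{"dx": -3,"dy": 3,"dz": -60,"rx": 0,"ry": 0,"rz": -0.5},{"dx": -3,"dy": 3,"dz": -82,"rx": 0,"ry": 0,"rz": -0.5},{"dx": -3,"dy": 3,"dz": -90,"rx": 0,"ry": 0,"rz": -0.5},{"dx": -3,"dy": 3,"dz": -91,"rx": 0,"ry": 0,"rz": -0.5}]}}

```text
clock: 63.58
tcp_pos: [0.5588, -0.0367, 0.0452]
orientation: [2.888, -1.233, -0.006]
contact_force: [-1.3, -0.4, -2.7]
grip_width: 0.0242
gripper_force: 61.0
```

>>> {"method": "send_rows", "body": {"deltas": [{"dx": 0,"dy": 0,"dz": -0.5,"rx": 0,"ry": 0,"rz": 0},{"dx": 0,"dy": 0,"dz": -1,"rx": 0,"ry": 0,"rz": 0},{"dx": 0,"dy": 0,"dz": -1,"rx": 0,"ry": 0,"rz": 0},{"dx": 0,"dy": 0,"dz": -1,"rx": 0,"ry": 0,"rz": 0}]}}

```text
clock: 63.92
tcp_pos: [0.561, -0.0365, 0.0464]
orientation: [-2.888, 1.236, -0.002]
contact_force: [-1.2, -0.2, -3.3]
grip_width: 0.0243
gripper_force: 61.0
```

>>> {"method": "send_rows", "body": {"deltas": [{"dx": -1.4,"dy": 1.5,"dz": 0,"rx": 0,"ry": 0,"rz": 0},{"dx": -2.8,"dy": 3,"dz": 0,"rx": 0,"ry": 0,"rz": 0},{"dx": -2.8,"dy": 3,"dz": 0,"rx": 0,"ry": 0,"rz": 0}]}}

```text
clock: 64.17
tcp_pos: [0.5572, -0.033, 0.0457]
orientation: [-2.888, 1.235, 0.0]
contact_force: [0.4, 0.7, -3.0]
grip_width: 0.024
gripper_force: 61.0
```

>>> {"method": "send_rows", "body": {"deltas": [{"dx": -1.4,"dy": 1.5,"dz": 0,"rx": 0,"ry": 0,"rz": 0},{"dx": -1.4,"dy": 1.5,"dz": 0,"rx": 0,"ry": 0,"rz": 0}]}}

```text
clock: 64.33
tcp_pos: [0.5567, -0.0327, 0.0459]
orientation: [2.888, -1.236, 0.003]
contact_force: [1.8, -2.4, -2.5]
grip_width: 0.0241
gripper_force: 61.0
```

>>> {"method": "send_rows", "body": {"deltas": [{"dx": -1.4,"dy": 1.5,"dz": 0,"rx": 0,"ry": 0,"rz": 0},{"dx": -1.4,"dy": 1.5,"dz": 0,"rx": 0,"ry": 0,"rz": 0}]}}

```text
clock: 64.5
tcp_pos: [0.5564, -0.0325, 0.0462]
orientation: [2.887, -1.237, 0.007]
contact_force: [4.2, -6.5, -3.4]
grip_width: 0.0238
gripper_force: 61.0
```

>>> {"method": "send_rows", "body": {"deltas": [{"dx": -1.5,"dy": 0,"dz": 0,"rx": 0,"ry": 0,"rz": 0},{"dx": -3,"dy": 0,"dz": 0,"rx": 0,"ry": 0,"rz": 0},{"dx": -3,"dy": 0,"dz": 0,"rx": 0,"ry": 0,"rz": 0}]}}

```text
clock: 64.75
tcp_pos: [0.5555, -0.033, 0.0469]
orientation: [-2.885, 1.239, -0.013]
contact_force: [8.6, -7.1, -3.2]
grip_width: 0.0239
gripper_force: 60.9
```

>>> {"method": "send_rows", "body": {"deltas": [{"dx": 0,"dy": 2,"dz": 0,"rx": 0,"ry": 0,"rz": 0},{"dx": 0,"dy": 3,"dz": 0,"rx": 0,"ry": 0,"rz": 0},{"dx": 0,"dy": 3,"dz": 0,"rx": 0,"ry": 0,"rz": 0}]}}

```text
clock: 65.0
tcp_pos: [0.5561, -0.0323, 0.0471]
orientation: [2.886, -1.24, 0.015]
contact_force: [9.5, -13.0, -3.3]
grip_width: 0.024
gripper_force: 61.0
```

>>> {"method": "send_rows", "body": {"deltas": [{"dx": 2,"dy": -2.5,"dz": -2,"rx": 0,"ry": 0,"rz": 0},{"dx": 3.5,"dy": -4.5,"dz": -3.5,"rx": 0,"ry": 0,"rz": 0},{"dx": 3.5,"dy": -4.5,"dz": -3.5,"rx": 0,"ry": 0,"rz": 0}]}}

```text
clock: 65.25
tcp_pos: [0.5564, -0.0328, 0.0442]
orientation: [2.887, -1.237, 0.003]
contact_force: [-2.5, -2.9, 16.4]
grip_width: 0.0239
gripper_force: 63.1
```

>>> {"method": "send_rows", "body": {"deltas": [{"dx": 0,"dy": 0,"dz": 0,"rx": 0,"ry": 0,"rz": 0},{"dx": 0,"dy": 0,"dz": 0,"rx": 0,"ry": 0,"rz": 0},{"dx": 0,"dy": 0,"dz": 0,"rx": 0,"ry": 0,"rz": 0},{"dx": 0,"dy": 0,"dz": 0,"rx": 0,"ry": 0,"rz": 0}], "jaw": 60}}

```text
clock: 65.58
tcp_pos: [0.555, -0.0316, 0.042]
orientation: [-2.888, 1.235, 0.001]
contact_force: [0.7, -0.2, -0.1]
grip_width: 0.0599
gripper_force: 0.0
```

>>> {"method": "send_rows", "body": {"deltas": [{"dx": 0,"dy": 0,"dz": 20,"rx": 0,"ry": 0,"rz": 0},{"dx": -6,"dy": 6,"dz": 60,"rx": 0,"ry": 0,"rz": 0},{"dx": -12,"dy": 12,"dz": 100,"rx": 0,"ry": 0,"rz": 0},{"dx": -20,"dy": 20,"dz": 135,"rx": 0,"ry": 0,"rz": 0},{"dx": -20,"dy": 20,"dz": 150,"rx": 0,"ry": 0,"rz": 0}]}}

```text
clock: 66.0
tcp_pos: [0.5359, -0.0097, 0.1965]
orientation: [-2.887, 1.231, -0.007]
contact_force: [-0.0, 0.6, -0.5]
grip_width: 0.0601
gripper_force: 0.0
```

Run:
```python
from h import *
for i in range(4): f=grab('wrist','w25')
state();fine(f,-45.5)
```

```text
t 66.2 tcp [535.  -12.  191.9] yaxis deg -136.3 z [ 0. -0. -1.] w 59.8 gf 0.0 F [ 0.3 -0.2  0. ] q [ 0.13  0.32 -0.27  1.93  0.11  0.91 -2.57]
axis board deg -50.15 bins 26 thumb [38.7 58. ] beam side extents [-112.5  112.5]
nose [ 65.8 -78.1] tail(from front end) [-43.7  53. ] tail(from back end) [-79.   95.3] dist 170.8 tongue -39.2
front 59.5 back -120.0 len 179.5 thumb 48.4
tail [-77.7  93.7] nose [ 65.8 -78.1] dist 223.9
tail [-83.8 101. ] nose [ 65.8 -78.1] dist 233.4
tail [-80.7  97.4] nose [ 65.8 -78.1] dist 228.6
-120 39.0 -118 39.0 -116 39.0 -114 39.0 -112 39.0 -110 35.0 -108 34.0 -106 34.0 -104 34.0 -102 34.0 -100 34.0 -98 34.0 -96 34.0 -94 34.0 -92 34.0 -90 34.0 -88 34.0 -86 34.0 -84 34.0 -82 34.0 -80 34.0 -78 34.0 -76 34.0 -74 34.0 -72 34.0 -70 34.0 -68 34.0 -66 34.0 -64 35.0 -62 41.0
```

>>> {"method": "send_rows", "body": {"deltas": [{"dx": 19,"dy": -19,"dz": -20,"rx": 0,"ry": 0,"rz": 0},{"dx": 38,"dy": -38,"dz": -40,"rx": 0,"ry": 0,"rz": 0},{"dx": 55.5,"dy": -56,"dz": -60,"rx": 0,"ry": 0,"rz": 0.5},{"dx": 55.5,"dy": -56,"dz": -80,"rx": 0,"ry": 0,"rz": 0.5},{"dx": 55.5,"dy": -56,"dz": -95,"rx": 0,"ry": 0,"rz": 0.5}], "jaw": 0}}

```text
clock: 66.62
tcp_pos: [0.5894, -0.0699, 0.0929]
orientation: [2.89, -1.227, -0.007]
contact_force: [-0.9, 1.4, 0.2]
grip_width: 0.0005
gripper_force: 0.0
```

>>> {"method": "send_rows", "body": {"deltas": [{"dx": 0,"dy": 0,"dz": -10,"rx": 0,"ry": 0,"rz": 0},{"dx": 0,"dy": 0,"dz": -22,"rx": 0,"ry": 0,"rz": 0},{"dx": 0,"dy": 0,"dz": -34,"rx": 0,"ry": 0,"rz": 0},{"dx": 0,"dy": 0,"dz": -34,"rx": 0,"ry": 0,"rz": 0}]}}

```text
clock: 66.95
tcp_pos: [0.5889, -0.0676, 0.0604]
orientation: [2.893, -1.222, -0.006]
contact_force: [0.5, 0.4, -0.3]
grip_width: 0.0003
gripper_force: 0.0
```

>>> {"method": "send_rows", "body": {"deltas": [{"dx": 2.8,"dy": -2.8,"dz": 0,"rx": 0,"ry": 0,"rz": 0},{"dx": 5.6,"dy": -5.7,"dz": 0,"rx": 0,"ry": 0,"rz": 0},{"dx": 8.4,"dy": -8.6,"dz": 0,"rx": 0,"ry": 0,"rz": 0},{"dx": 11.2,"dy": -11.5,"dz": 0,"rx": 0,"ry": 0,"rz": 0},{"dx": 11.2,"dy": -11.5,"dz": 0,"rx": 0,"ry": 0,"rz": 0}]}}

```text
clock: 67.37
tcp_pos: [0.6031, -0.0806, 0.0638]
orientation: [-2.893, 1.225, -0.003]
contact_force: [0.1, -0.7, 0.3]
grip_width: -0.0002
gripper_force: 0.0
```

>>> {"method": "send_rows", "body": {"deltas": [{"dx": 2.5,"dy": -2.6,"dz": 0,"rx": 0,"ry": 0,"rz": 0},{"dx": 5,"dy": -5.2,"dz": 0,"rx": 0,"ry": 0,"rz": 0},{"dx": 7,"dy": -7.2,"dz": 0,"rx": 0,"ry": 0,"rz": 0},{"dx": 7,"dy": -7.2,"dz": 0,"rx": 0,"ry": 0,"rz": 0}]}}

```text
clock: 67.7
tcp_pos: [0.6094, -0.0874, 0.0631]
orientation: [2.893, -1.224, 0.001]
contact_force: [0.6, 0.8, -0.1]
grip_width: 0.0001
gripper_force: 0.0
```

>>> {"method": "send_rows", "body": {"deltas": [{"dx": 0.7,"dy": -0.7,"dz": 0,"rx": 0,"ry": 0,"rz": 0},{"dx": 1.4,"dy": -1.4,"dz": 0,"rx": 0,"ry": 0,"rz": 0}]}}

```text
clock: 67.87
tcp_pos: [0.6101, -0.0881, 0.063]
orientation: [2.894, -1.223, -0.0]
contact_force: [-0.1, 0.4, 0.0]
grip_width: 0.0003
gripper_force: 0.2
```

>>> {"method": "send_rows", "body": {"deltas": [{"dx": 0.7,"dy": -0.7,"dz": 0.3,"rx": 0,"ry": 0,"rz": 0},{"dx": 1.2,"dy": -1.2,"dz": 0.5,"rx": 0,"ry": 0,"rz": 0}]}}

```text
clock: 68.03
tcp_pos: [0.6107, -0.0886, 0.0631]
orientation: [-2.894, 1.223, 0.003]
contact_force: [-2.3, 2.6, -1.1]
grip_width: 0.0
gripper_force: 1.8
```

>>> {"method": "send_rows", "body": {"deltas": [{"dx": 0.7,"dy": -0.7,"dz": 0.3,"rx": 0,"ry": 0,"rz": 0},{"dx": 0.7,"dy": -0.7,"dz": 0.5,"rx": 0,"ry": 0,"rz": 0}]}}

```text
clock: 68.2
tcp_pos: [0.6111, -0.089, 0.0634]
orientation: [-2.894, 1.222, 0.004]
contact_force: [-2.1, 3.0, -2.5]
grip_width: -0.0003
gripper_force: 1.9
```

>>> {"method": "send_rows", "body": {"deltas": [{"dx": 0.7,"dy": -0.7,"dz": 0.3,"rx": 0,"ry": 0,"rz": 0},{"dx": 0.7,"dy": -0.7,"dz": 0.5,"rx": 0,"ry": 0,"rz": 0}]}}

```text
clock: 68.37
tcp_pos: [0.6116, -0.0894, 0.0637]
orientation: [-2.894, 1.222, 0.005]
contact_force: [-3.8, 4.7, -4.0]
grip_width: -0.0002
gripper_force: 2.9
```

>>> {"method": "send_rows", "body": {"deltas": [{"dx": 0.7,"dy": -0.7,"dz": 0.3,"rx": 0,"ry": 0,"rz": 0},{"dx": 0.7,"dy": -0.7,"dz": 0.5,"rx": 0,"ry": 0,"rz": 0}]}}

```text
clock: 68.53
tcp_pos: [0.6116, -0.0895, 0.0639]
orientation: [-2.894, 1.221, 0.008]
contact_force: [-4.6, 5.8, -5.8]
grip_width: -0.0
gripper_force: 3.6
```

>>> {"method": "send_rows", "body": {"deltas": [{"dx": -6,"dy": 6,"dz": -1,"rx": 0,"ry": 0,"rz": 0},{"dx": -12,"dy": 12,"dz": 0,"rx": 0,"ry": 0,"rz": 0},{"dx": -32,"dy": 32,"dz": 25,"rx": 0,"ry": 0,"rz": 0},{"dx": -55,"dy": 55,"dz": 60,"rx": 0,"ry": 0,"rz": 0},{"dx": -70,"dy": 70,"dz": 95,"rx": 0,"ry": 0,"rz": 0}]}}

```text
clock: 68.95
tcp_pos: [0.5436, -0.0224, 0.1557]
orientation: [2.893, -1.223, -0.002]
contact_force: [1.1, -0.8, 1.5]
grip_width: 0.0001
gripper_force: 0.0
```

>>> {"method": "send_rows", "body": {"deltas": [{"dx": 0,"dy": 0,"dz": 30,"rx": 0,"ry": 0,"rz": 0},{"dx": 0,"dy": 0,"dz": 35,"rx": 0,"ry": 0,"rz": 0},{"dx": 0,"dy": 0,"dz": 35,"rx": 0,"ry": 0,"rz": 0}]}}

```text
clock: 69.2
tcp_pos: [0.5477, -0.0235, 0.1941]
orientation: [-2.892, 1.222, -0.012]
contact_force: [0.1, -0.3, -0.7]
grip_width: -0.0002
gripper_force: 0.0
```

Run:
```python
from h import *
for i in range(3): f=grab('wrist','w26')
state();fine(f,-45.5);walls(f)
c=cloud(f)*1e3;e0=c[...,:2]-[570.5,-48];x=cy*e0[...,0]+sy*e0[...,1];y=-sy*e0[...,0]+cy*e0[...,1];z=c[...,2]
br=f['frame'].mean(2)
for yy in np.arange(-132,-96,2):
    k=(abs(x-99)<5)&(abs(y-yy)<1)&(z>20)
    if k.sum()>2: print(yy,np.median(z[k]).round(0),br[k].mean().round(0),end=' | ')
```

```text
t 69.35 tcp [545.1 -24.1 189.7] yaxis deg -135.9 z [-0.001 -0.001 -1.   ] w -0.1 gf 0.0 F [-0.7 -0.7  0.2] q [ 0.14  0.34 -0.26  1.9   0.11  0.91 -2.54]
axis board deg -50.03 bins 24 thumb [ 49.8 107.4] beam side extents [-102.7  102.8]
nose [  93.  -109.2] tail(from front end) [-42.4  52.3] tail(from back end) [-65.3  79.5] dist 210.8 tongue 0.8
front 47.5 back -132.0 len 179.5 thumb 78.6
tail [-78.   94.7] nose [  93.  -109.2] dist 266.1
tail [-84.1 102. ] nose [  93.  -109.2] dist 275.6
tail [-81.   98.3] nose [  93.  -109.2] dist 270.9
-120 - -118 - -116 - -114 - -112 - -110 - -108 - -106 34.0 -104 34.0 -102 34.0 -100 34.0 -98 35.0 -96 34.0 -94 34.0 -92 34.0 -90 34.0 -88 34.0 -86 34.0 -84 34.0 -82 34.0 -80 34.0 -78 34.0 -76 35.0 -74 34.0 -72 34.0 -70 34.0 -68 34.0 -66 35.0 -64 217.0 -62 227.0 
y -60 near (np.float64(-84.0), np.int64(648)) far (np.float64(86.8), np.int64(947))
y -30 near (np.float64(-84.3), np.int64(612)) far (np.float64(86.5), np.int64(881))
y 0 near (np.float64(-84.4), np.int64(574)) far (np.float64(86.3), np.int64(823))
y 30 near (np.float64(-84.5), np.int64(528)) far (np.float64(86.2), np.int64(757))
y 60 near (np.float64(-85.0), np.int64(340)) far (np.float64(85.9), np.int64(710))
x -60 bar (np.float64(-98.8), np.int64(774)) left (np.float64(108.6), np.int64(54))
x -30 bar (np.float64(-99.5), np.int64(808)) left (np.float64(101.5), np.int64(507))
x 0 bar (np.float64(-99.6), np.int64(863)) left (np.float64(101.7), np.int64(530))
x 30 bar (np.float64(-99.9), np.int64(914)) left (np.float64(101.9), np.int64(561))
x 60 bar (np.float64(-99.5), np.int64(534)) left (np.float64(102.1), np.int64(595))
```

>>> {"method": "send_rows", "body": {"deltas": [{"dx": -5,"dy": 20,"dz": 38,"rx": 0,"ry": 0,"rz": 0},{"dx": -10,"dy": 40,"dz": 70,"rx": 0,"ry": 0,"rz": 0},{"dx": -15,"dy": 60,"dz": 100,"rx": 0,"ry": 0,"rz": 0},{"dx": -20,"dy": 90,"dz": 120,"rx": 0,"ry": 0,"rz": 0},{"dx": -20,"dy": 120,"dz": 130,"rx": 0,"ry": 0,"rz": 0}]}}

```text
clock: 69.77
tcp_pos: [0.5259, 0.0969, 0.3223]
orientation: [-2.891, 1.227, -0.003]
contact_force: [-0.2, 0.4, -0.6]
grip_width: 0.0
gripper_force: 0.0
```

Run:
```python
from h import *
for i in range(2): s=grab('side','s27')
state();c=cloud(s)*1e3
e0=c[...,:2]-[570.5,-48];x=cy*e0[...,0]+sy*e0[...,1];y=-sy*e0[...,0]+cy*e0[...,1];z=c[...,2];br=s['frame'].mean(2)
for yy in np.arange(-128,-104,1.5):
    k=(abs(x-97)<9)&(abs(y-yy)<.75)&(z>52)&(z<66)
    if k.any(): print(yy,br[k].mean().round(0),k.sum(),end=' | ')
print()
walls(s)
b=s['frame'].astype(int)
m=(c[...,0]>380)&(c[...,0]<520)&(c[...,1]>230)&(c[...,1]<420)&(z>40)&(z<50);print('scraper top',m.sum(),np.percentile(c[m],[2,50,98],axis=0).round(0).tolist() if m.any() else '')
m=(c[...,0]>700)&(c[...,0]<745)&(c[...,1]<-180)&(c[...,1]>-225)&(z>30);print('glue',np.percentile(c[m],[2,50,98],axis=0).round(0).tolist())
```

```text
t 69.87 tcp [525.7 102.5 321.6] yaxis deg -135.4 z [ 0.002  0.003 -1.   ] w 0.2 gf 0.0 F [ 0.4  0.9 -0.5] q [-0.01  0.2  -0.35  1.77  0.07  1.18 -2.74]
-125.0 66.0 1 | -123.5 84.0 6 | -122.0 76.0 6 | -120.5 95.0 2 | -119.0 75.0 5 | -117.5 72.0 1 | -116.0 61.0 5 | -114.5 51.0 3 | -113.0 32.0 3 | -111.5 47.0 9 | -110.0 33.0 7 | -108.5 40.0 2 | -107.0 50.0 1 | 
y -60 near (np.float64(-85.0), np.int64(48)) far (np.float64(86.5), np.int64(24))
y -30 near (np.float64(-85.6), np.int64(46)) far (np.float64(86.6), np.int64(40))
y 0 near (np.float64(-85.4), np.int64(49)) far (np.float64(85.6), np.int64(42))
y 30 near (np.float64(-85.6), np.int64(41)) far (np.float64(85.6), np.int64(39))
y 60 near (np.float64(-85.8), np.int64(38)) far (np.float64(85.5), np.int64(40))
x -60 bar (np.float64(-100.6), np.int64(55)) left (np.float64(99.4), np.int64(38))
x -30 bar (np.float64(-100.6), np.int64(58)) left (np.float64(99.1), np.int64(40))
x 0 bar (np.float64(-100.0), np.int64(57)) left (np.float64(99.0), np.int64(35))
x 30 bar (np.float64(-100.7), np.int64(54)) left (np.float64(101.7), np.int64(36))
x 60 bar (np.float64(-120.9), np.int64(13)) left (np.float64(99.7), np.int64(36))
scraper top 370 [[413.0, 253.0, 41.0], [446.0, 311.0, 45.0], [477.0, 383.0, 48.0]]
glue [[708.0, -216.0, 32.0], [720.0, -208.0, 49.0], [735.0, -197.0, 79.0]]
```

```bash
python3 -c "
from bench import r
print(r.hand_in())"
```

```text
the job is handed in; nothing more can be done
None
```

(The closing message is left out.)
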